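Load an arrested platform balance with graduated mass cases

ROBOT

A 6-joint arm with a two-finger parallel gripper is mounted at the origin on the work surface. World frame = base frame: x ahead of the robot, y to its left, z up, the work surface at z = 0. Lengths are in m, angles in rad, forces in N, time in s.
With the tool pointing down it reaches from about 0.225 to 0.875 m from the base axis. Payload 3.4 kg.
Tool frame: the origin (TCP) lies between the finger pads; the fingertips stand 19 mm ahead of it and the grasp point (between the pads) is the TCP (manip.tip_reach is the distance from the TCP to the fingertips, in m); z points along the fingers, x is the direction in which the jaws open and shut, and the axes are right-handed (so a half turn about z gives the same grasp; the last joint's range is limited). The gripper opens to 85 mm and grips with 20 to 120 N. Pads are 22 mm wide; open, the fingers measure 114 mm over their backs; the gripper's body (76 mm by 85 mm) begins 54 mm behind the grasp point. The pads swing forward as they close: fully open they stand 13 mm farther back than shut.
Start: joints at [1.163, 0.276, 1.505, -0, 1.361, -0.121], TCP at [0.163, 0.552, 0.25] pointing down, gripper open.
Joint ranges: [-2.89, 2.89], [-0.75, 2.08], [0.22, 2.7], [-1.18, 4.32], [0.11, 2.71], [-2.7, 2.7]. Speed limits (rad/s): [2.57, 2.57, 3.14, 3.14, 3.14, 3.14].

INTERFACE

Orientations are given as a unit quaternion [w, x, y, z].
In Python, from rig import manip gives the robot as it stands.
- The arm moves only by the tool send_rows, never from a script. Its arguments are lists of equal length, an entry for each row: "delta_pos": the shift along the tool's x, y, z normalised to -1 to 1, where 1 is 40 cm, a list of three; "angular": the turn, a rotation vector about the tool's x, y, z normalised to -1 to 1, where 1 is 0.08 rad, a list of three. A call has 1 to 5 rows; each row shifts and turns the commanded pose from where the row before left it, along the tool's axes as they then stand; what a row does not reach is not made up. A row lasts 1/12 s, in which the tool goes at most 41.7 mm and 7.16 degrees, less where a joint would pass 70% of its speed; a pose out of reach is approached as far as the arm can. A call with a number of a shift or a turn outside -1 to 1 is refused whole. A call with a gripper value outside its range is refused whole. "hand" is the finger opening in mm, from 0 to 85.4, set as the call begins (left out, the last holds). The fingers move at their own pace and stop on an object; "squeeze" is the grip in N (left out, the last holds). Time passes only in rows, so rows that do not move let the fingers close. It gives the time, the measured TCP pose, the force and the opening at its end, in the units of the state.
- manip.get_state(): the state, without advancing time (a new reading comes with each control period).
- manip.get_image(name): name is "side" or "top" or "wrist"; returns the picture (384x512x3 uint8, blue, green, red); there is no depth.
- manip.calibration(name): a dict with "fx", "fy", "cx", "cy" (pixels), "k1" (the pictures are not rectified: a ray, as slopes to the right and down, at radius r is drawn at 1 + k1 r^2 times it, then the intrinsics apply), "camera_from_world" (4x4, takes a point from world to camera coordinates). Camera axes: x right, y up, looking along -z (the intrinsics and any distortion apply to the point x, -y, -z); pixel columns grow to the right and rows downward; lengths in m; the calibration is good to about 2 mm. A picture is of the moment at which its call begins: read the wrist's pose just before it. calibration takes no time and is no camera call; for the wrist camera it gives the pose at the moment of the call.
- manip.sign_off(): hands the job in, once; it reports no verdict.
The state is a dict: "clock": time; "qpos": joint angles; "qd": joint speeds; "effort": joint torques, N m; "position": TCP position; "ee_rot": TCP orientation; "contact_force": force on the tool from outside, world axes, zero at the start; "moment": the same for the moment, N m; "width": finger opening in m.
Only numpy, scipy, OpenCV 4.12 (cv2) and the standard library are available. Lean on these libraries where they do the work, as an engineer would, in place of code of your own. Each camera call takes 0.05 s, during which the arm holds its last target.

TASK

The platform balance has to be arrested before anything goes on or off its pan, so first turn its knob until the pointer meets the bar-shaped arrest mark. Then stand the brass cylinder from the pan upright in the grey dish and stack all the closed wooden cases there are squarely in one column, centred on the pan, largest at the bottom to smallest on top, their long sides along the pan's long side; only when the column is complete turn the knob to the round weigh mark. Leave the other things on the bench undisturbed.

Things in the scene. Friction and masses are not known exactly. Their poses are not given: they have to be found in the camera images.
- balance: Fixed low grey platform balance, 130 (its x) x 360 (its y) x 50 mm, origin under its centre. Its pan is at the +y end, its knob and white dial at the -y end, 200 mm apart. The balance is rigid: the pan does not move.
- pan (a point): Centre of the top face of the balance's flat steel pan, 75 mm above the bench. The pan is a plate 150 mm (balance x) by 180 mm (balance y), 8 mm thick, no rim; two fine black lines along its sides cross at the centre.
- knob (a joint): Angle of the black arrest knob (rad), counter-clockwise positive seen from above, -1.6 to 1.6; at 0 the pointer points along the balance's +x. It turns stiffly (0.04 N m) and stays where it is left.
- knob_grip (a point): Point on the knob's upright axis at the height to grip, 82 mm above the bench. The knob is a bar 48 long x 14 wide, its top 88 mm and its foot 60 mm above the bench, on a disc of 50 mm diameter; it is pinched across the 14 mm.
- knob_tip (a point): Tip of the knob's pointer, a small steel nose at one end of the bar, 38 mm from the axis; its x axis points outward along the pointer. A white line on top of the bar runs along it.
- arrest_mark: The ARREST index mark: a flat black straight bar 17 x 5 mm lying radially on the dial, 40 to 57 mm from the knob's axis. Origin on the knob's axis; its x axis points from there to the mark. Fixed; its place round the dial differs from start to start.
- weigh_mark: The WEIGH index mark: a flat black round stud of 14 mm diameter on the dial, 48.5 mm from the knob's axis. Origin on the knob's axis; its x axis points from there to the mark. Fixed; its place round the dial differs from start to start.
- case1: Closed wooden mass case with small brass fittings, largest of the five: 100 long (its x) x 62 wide (its y) x 42 mm high. Origin at the centre of its underside, z up. May be absent.
- case2: Closed wooden mass case with small brass fittings, second largest of the five: 90 long (its x) x 57 wide (its y) x 39 mm high. Origin at the centre of its underside, z up. May be absent.
- case3: Closed wooden mass case with small brass fittings, middle of the five: 80 long (its x) x 52 wide (its y) x 36 mm high. Origin at the centre of its underside, z up. May be absent.
- case4: Closed wooden mass case with small brass fittings, second smallest of the five: 70 long (its x) x 47 wide (its y) x 33 mm high. Origin at the centre of its underside, z up. May be absent.
- case5: Closed wooden mass case with small brass fittings, smallest of the five: 60 long (its x) x 42 wide (its y) x 30 mm high. Origin at the centre of its underside, z up. May be absent.
- brass_mass: Plain brass cylinder, 40 mm diameter, 42 mm high, standing on the pan at the start. Origin at the centre of its underside.
- dish: Round grey enamel dish, loose, rim diameter 112 mm, 20 mm high, wall 3 mm; flat inner floor of about 94 mm diameter, 4 mm above its underside. Origin at the centre of its underside.
- mass_b: Bystander: knobbed brass mass, 38 mm diameter, 60 mm high, standing. Origin under its centre.
- mass_c: Bystander: small knobbed brass mass, 28 mm diameter, 45 mm high, standing among the cases. Origin under its centre.
- tongs: Bystander: walnut-handled tongs lying flat, 210 mm long, 14 mm high. Origin under the middle, x along them.
- plumb_bob: Bystander: nickel-plated plumb bob standing in a 46 mm wooden block, 98 mm high together. Origin under the block.
Things that resemble listed ones, but are neither listed nor needed, are in the scene too. What is shaped like the case2 but blue or purple is not meant. What is shaped like the case5 but green is not meant.

How it is judged:
On the way, in this order (a step that is already met when the one before it is completed fails the run):
1. the knob's pointer is on the arrest mark (within 0.12 rad) while the brass cylinder still stands on the pan and no case is on it (angle between the x axis of knob_tip and the x axis of arrest_mark, either way round below 0.12 rad and horizontal distance between brass_mass and pan below 0.045 m and height (world z) of brass_mass above 0.07 m and horizontal distance between each of case1, case2, case3, case4, case5 and pan above 0.11 m), for 0.2 s.
2. with the knob still at the arrest mark, the brass cylinder stands in the dish and all cases stand in the finished column (angle between the x axis of knob_tip and the x axis of arrest_mark, either way round below 0.12 rad and horizontal distance between brass_mass and dish below 0.035 m and height (world z) of brass_mass below 0.03 m and angle between brass_mass's own z axis and vertical below 0.15 rad and linear speed of each of brass_mass, case1, case2, case3, case4, case5 below 0.02 m/s and horizontal distance between each of case1, case2, case3, case4, case5 and pan below 0.01 m and angle between the x axis of each of case1, case2, case3, case4, case5 and the y axis of balance, either way round below 0.14 rad and angle between each of case1, case2, case3, case4, case5's own z axis and vertical below 0.06 rad and height (world z) of each of case1, case2, case3, case4, case5 above 0.07 m and z of each of case2, case3, case4, case5 in the frame of case1 above 0.02 m and z of each of case3, case4, case5 in the frame of case2 above 0.02 m and z of each of case4, case5 in the frame of case3 above 0.02 m and z of case5 in the frame of case4 above 0.02 m), for 0.2 s.
3. the knob's pointer is turned to the weigh mark (within 0.12 rad) (angle between the x axis of knob_tip and the x axis of weigh_mark, either way round below 0.12 rad), for 0.2 s.
At the end, for the whole second after the job is handed in: Pointer within 0.12 rad of the weigh mark; brass cylinder upright in the dish, within 35 mm of its centre; all cases flat and still in one column, larger below smaller, centres within 10 mm of the pan's centre, lengths within 0.14 rad of the pan's long side, either way round (angle between the x axis of knob_tip and the x axis of weigh_mark, either way round below 0.12 rad and velocity of joint knob below 0.05 rad/s and horizontal distance between brass_mass and dish below 0.035 m and height (world z) of brass_mass below 0.03 m and angle between brass_mass's own z axis and vertical below 0.15 rad and linear speed of each of brass_mass, case1, case2, case3, case4, case5 below 0.02 m/s and horizontal distance between each of case1, case2, case3, case4, case5 and pan below 0.01 m and angle between the x axis of each of case1, case2, case3, case4, case5 and the y axis of balance, either way round below 0.14 rad and angle between each of case1, case2, case3, case4, case5's own z axis and vertical below 0.06 rad and height (world z) of each of case1, case2, case3, case4, case5 above 0.07 m and z of each of case2, case3, case4, case5 in the frame of case1 above 0.02 m and z of each of case3, case4, case5 in the frame of case2 above 0.02 m and z of each of case4, case5 in the frame of case3 above 0.02 m and z of case5 in the frame of case4 above 0.02 m); the robot touches nothing.
It fails at once if a bystander (the other brass masses, tongs, plumb bob) is moved by more than 30 mm or a standing one tipped over (distance of any of mass_b, mass_c, tongs, plumb_bob from where it was at the start of the episode above 0.03 m or angle between any of mass_b, mass_c, plumb_bob's own z axis and vertical above 0.5 rad).
Of case1, case2, case3, case4, case5 only 4 to 5 are there at a start; the rules pass over those that are not, and their reading is None.
At some moment in a run one of case1, dish may be knocked a few centimetres aside while the robot is not near it.
It also fails if it takes over 210 s, if anything falls off the work surface, if the arm or the gripper's body presses on something with over 40 N, if the wrist force passes 120 N, or if a joint passes its speed limit or range.

## Working session

There is one attempt and no reset: what is moved stays moved. The work goes in short steps, Python scripts to look and compute and a tool call to move; the robot and the scene stay as the last step left them, time stands still between calls to the robot, and variables do not carry over. Pictures are saved under pics/ and viewed, and the job is handed in when it is done.

Besides the shell and the picture viewer there is one more tool, called after "Call:" as name(argument=value, ...), one argument or row to a line, values as JSON. send_rows: Moves the arm, as the interface text tells. Scaled input: -1 to 1 covers 40 cm each way for a shift and 0.08 rad each way for a turn. Its arguments: {"type":"object","properties":{"delta_pos":{"type":"array","items":{"type":"array","items":{"type":"number"}}},"angular":{"type":"array","items":{"type":"array","items":{"type":"number"}}},"hand":{"type":"number"},"squeeze":{"type":"number"}},"required":["delta_pos","angular"]}

```bash
ls; mkdir -p pics; cat > h.py <<'E'
import numpy as np, cv2
from rig import manip
def snap(name,fn):
    c=manip.calibration(name); im=manip.get_image(name)
    cv2.imwrite('pics/'+fn+'.png',im); np.savez('pics/'+fn+'.npz',im=im,M=np.array(c['camera_from_world']),K=[c['fx'],c['fy'],c['cx'],c['cy'],c['k1']])
    return im
def load(fn):
    d=np.load('pics/'+fn+'.npz'); return d['im'],d['M'],d['K']
def ray(px,M,K):
    px=np.atleast_2d(np.array(px,float)); fx,fy,cx,cy,k1=K
    d=np.stack([(px[:,0]-cx)/fx,(px[:,1]-cy)/fy],1); u=d.copy()
    for _ in range(30): u=d/(1+k1*(u**2).sum(1,keepdims=True))
    v=np.stack([u[:,0],-u[:,1],-np.ones(len(u))],1)
    R=M[:3,:3]; return -R.T@M[:3,3], v@R
def pt(px,z,M,K):
    o,d=ray(px,M,K); t=(z-o[2])/d[:,2]; return o+d*t[:,None]
def proj(P,M,K):
    P=np.atleast_2d(P); c=P@M[:3,:3].T+M[:3,3]; s=np.stack([c[:,0]/-c[:,2],-c[:,1]/-c[:,2]],1)
    r2=(s**2).sum(1,keepdims=True); s=s*(1+K[4]*r2); return s*np.array(K[:2])+np.array(K[2:4])
E
python3 - <<'E'
from h import *
for n in ['top','side','wrist']:
    snap(n,n+'0'); im,M,K=load(n+'0'); print(n,K,(-M[:3,:3].T@M[:3,3]).round(3))
s=manip.get_state();print(s)
E
```

```text
pics
top [4.98834691e+02 4.98834691e+02 2.53410534e+02 1.80899735e+02
 2.24357766e-02] [ 0.413 -0.046  1.469]
side [4.62494573e+02 4.62494573e+02 2.56387752e+02 1.88674956e+02
 6.30492809e-02] [ 0.484 -1.038  0.901]
wrist [ 2.84590197e+02  2.84590197e+02  2.58658631e+02  1.94410985e+02
 -7.23019225e-02] [0.083 0.575 0.374]
{'clock': 0.15, 'qpos': array([ 1.16301006e+00,  2.76442528e-01,  1.50581885e+00, -6.54189173e-06,
        1.36073209e+00, -1.21045477e-01]), 'qd': array([ 0.00099603, -0.0016858 , -0.00346252,  0.00090692,  0.00023439,
        0.0019039 ]), 'effort': array([ 8.00416801e-04, -4.17142940e+01, -2.46032900e+01,  8.73650242e-05,
        7.55991088e-03, -1.59783542e-05]), 'position': array([0.16251099, 0.55117275, 0.24965188]), 'ee_rot': array([ 3.51391296e-04,  8.00882530e-01,  5.98821077e-01, -6.05895697e-04]), 'contact_force': array([-0.33172982, -0.91067977,  0.01344743]), 'moment': array([-0.06014053, -0.02264689,  0.0299684 ]), 'width': 0.08518543406977434}
```

View pics/top0.png

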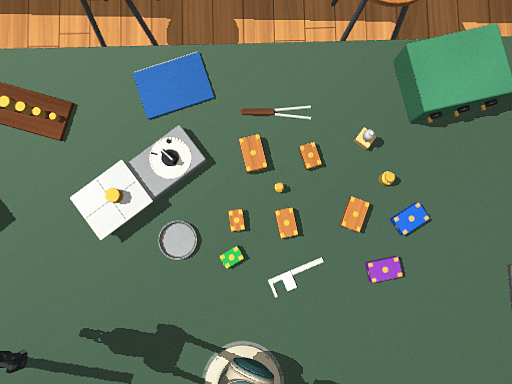

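View pics/side0.png

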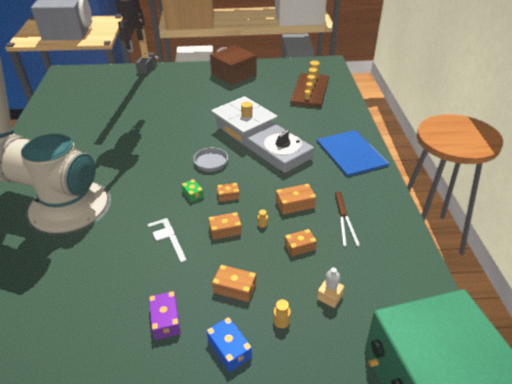

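View pics/wrist0.png

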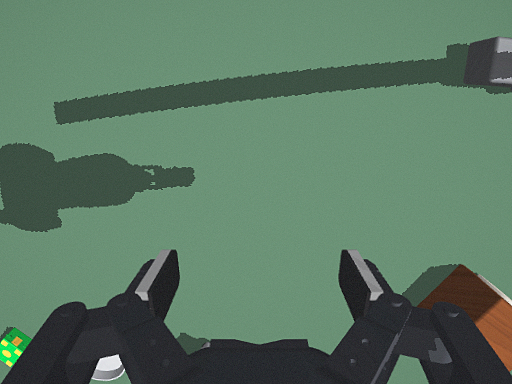

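The top view shows the balance at (140,180): pan at (113,198) with the brass cylinder, dial at (170,157). The dish is at (178,240). There are five orange cases, at (253,153), (311,155), (237,220), (287,222) and (356,214). The blue, purple and green boxes are decoys. I'll zoom in and measure.

```bash
python3 - <<'E'
from h import *
im,M,K=load('top0')
a=cv2.resize(im[115:265,60:220],None,fx=5,fy=5,interpolation=cv2.INTER_CUBIC)
cv2.imwrite('pics/z1.png',a[:,:800][:600])
cv2.imwrite('pics/z1.png',cv2.resize(im[120:265,65:215],(600,580),interpolation=cv2.INTER_CUBIC))
cv2.imwrite('pics/z2.png',cv2.resize(im[120:280,215:415],(800,600),interpolation=cv2.INTER_CUBIC)) if 0 else cv2.imwrite('pics/z2.png',cv2.resize(im[120:270,220:400],(720,600),interpolation=cv2.INTER_CUBIC))
hsv=cv2.cvtColor(im,cv2.COLOR_BGR2HSV)
for p in [(253,145),(311,150),(237,215),(287,215),(356,205),(113,195),(178,240),(20,100)]: print(p,hsv[p[1],p[0]])
m=cv2.inRange(hsv,(5,120,80),(32,255,255))
n,l,st,c=cv2.connectedComponentsWithStats(m)
for i in range(1,n):
    if st[i,4]>60: print(i,st[i],c[i].round(1),pt(c[i],0.03,M,K).round(3), cv2.minAreaRect(np.argwhere(l==i)[:,::-1].astype(np.int32)))
E
```

```text
(253, 145) [ 15 170 224]
(311, 150) [ 13 167 202]
(237, 215) [ 14 170 220]
(287, 215) [ 14 168 225]
(356, 205) [ 14 168 231]
(113, 195) [ 25 159 252]
(178, 240) [110   4 194]
(20, 100) [  8 156 113]
1 [   0    0  101   49 4328] [44.8 24.4] [[1.058 0.567 0.03 ]] ((50.0, 24.0), (48.0, 100.0), 90.0)
2 [  87    0   66   46 1969] [117.8  23.4] [[1.057 0.349 0.03 ]] ((119.10345458984375, 22.241376876831055), (66.1784439086914, 43.33112335205078), 66.80140686035156)
3 [ 131    0  230   45 8782] [244.8  20.3] [[ 1.057 -0.032  0.03 ]] ((245.5, 22.0), (44.0, 229.0), 90.0)
4 [ 346    0  166   41 5152] [429.4  18. ] [[ 1.049 -0.584  0.03 ]] ((428.5, 20.0), (40.0, 165.0), 90.0)
5 [   0   82   72   58 2587] [ 32.3 110.8] [[0.795 0.599 0.03 ]] ((30.371065139770508, 110.96417999267578), (74.03030395507812, 39.77188491821289), 15.52410888671875)
7 [241 109  33   5 164] [257.1 111. ] [[ 0.779 -0.062  0.03 ]] ((257.0, 111.0), (4.0, 32.0), 90.0)
13 [239 134  28  38 743] [252.6 152.7] [[ 0.655 -0.045  0.03 ]] ((252.7647247314453, 153.05885314941406), (35.41019821166992, 21.343135833740234), 75.9637603759
[... 384 characters left out ...]
398, 9.391485214233398), 63.43495178222656)
20 [106 188  17  15 189] [113.5 195.1] [[0.541 0.36  0.03 ]] ((113.5999984741211, 195.1999969482422), (16.443843841552734, 13.28156566619873), 18.434947967529297)
21 [339 196  31  36 695] [354.2 213.8] [[ 0.469 -0.333  0.03 ]] ((354.0857238769531, 213.75503540039062), (21.897512435913086, 32.13837814331055), 19.29004669189453)
23 [275 207  23  32 527] [285.9 222.5] [[ 0.449 -0.136  0.03 ]] ((285.8823547363281, 222.4705810546875), (28.634822845458984, 18.439088821411133), 77.47119140625)
24 [228 209  17  23 313] [236.2 219.8] [[0.46  0.007 0.03 ]] ((236.13975524902344, 220.04806518554688), (22.203502655029297, 14.538008689880371), 82.40535736083984)
```

View pics/z1.png

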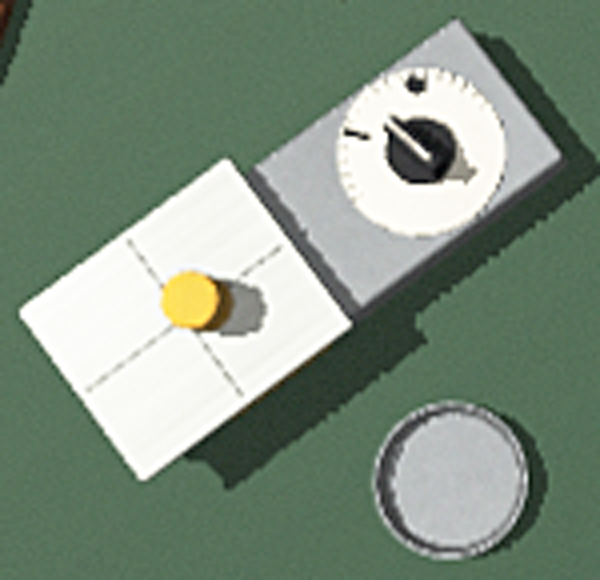

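View pics/z2.png

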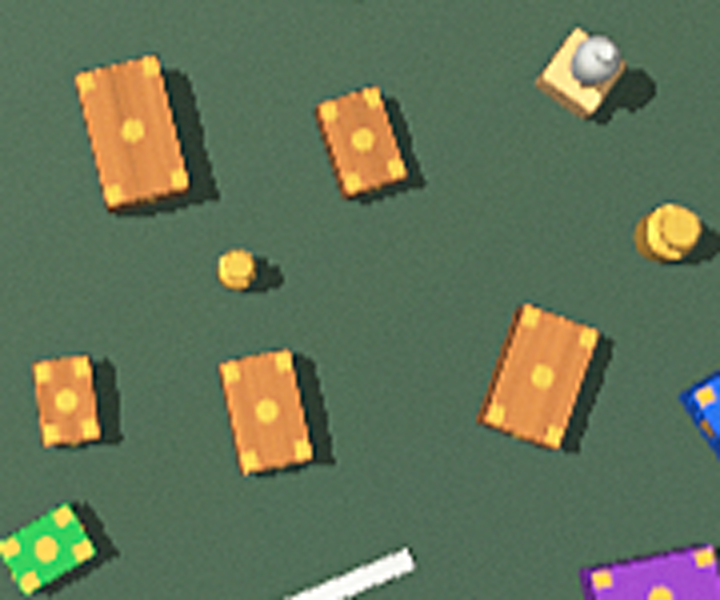

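```bash
cat >> h.py <<'E'
def cases(fn):
    im,M,K=load(fn); hsv=cv2.cvtColor(im,cv2.COLOR_BGR2HSV)
    m=cv2.inRange(hsv,(5,120,80),(32,255,255)); n,l,st,c=cv2.connectedComponentsWithStats(m)
    out=[]
    for i in range(1,n):
        if not 180<st[i,4]<900 or not(200<c[i][0]<400 and 130<c[i][1]<270): continue
        big=np.argwhere(l==i)[:,::-1].astype(np.float32)
        out.append((st[i,4],c[i],cv2.minAreaRect(big)))
    return out
E
python3 - <<'E'
from h import *
im,M,K=load('top0'); hsv=cv2.cvtColor(im,cv2.COLOR_BGR2HSV)
# centre dots/corner fittings of cases: brass blobs upscaled
S=4; up=cv2.resize(im,None,fx=S,fy=S,interpolation=cv2.INTER_CUBIC); h=cv2.cvtColor(up,cv2.COLOR_BGR2HSV)
m=cv2.inRange(h,(19,130,180),(32,255,255)); n,l,st,c=cv2.connectedComponentsWithStats(m)
H={1:.042,2:.039,3:.036,4:.033,5:.030}
C={1:(253,153),2:(356,214),3:(287,222),4:(311,155),5:(237,220)}
for k,z in H.items():
    b=[((c[i]+.5)/S-.5) for i in range(1,n) if st[i,4]>20 and np.hypot(*((c[i]+.5)/S-.5-C[k]))<22]
    P=pt(b,z,M,K)[:,:2]; mid=P.mean(0); d=np.hypot(*(P-mid).T); i0=np.argmin(d); Q=np.delete(P,i0,0)
    print(k,len(b),'dot',P[i0].round(4),'corner mean',Q.mean(0).round(4))
    r=cv2.minAreaRect((Q*1000).astype(np.float32)); box=cv2.boxPoints(r); e=[box[1]-box[0],box[2]-box[1]]; e=max(e,key=lambda v:np.hypot(*v))
    print('   size',np.round(r[1],1),'ang',round(np.degrees(np.arctan2(e[1],e[0])),1))
# pan
w=cv2.inRange(h,(0,0,225),(180,40,255)); n,l,st,c=cv2.connectedComponentsWithStats(w)
for i in range(1,n):
    if st[i,4]>3000:
        cn=np.argwhere(l==i)[:,::-1].astype(np.float32); r=cv2.minAreaRect(cn); bx=(cv2.boxPoints(r)+.5)/S-.5
        print(st[i],'box',bx.round(1).tolist()); P=pt(bx,.075,M,K)[:,:2]; print(P.round(4).tolist(),P.mean(0).round(4),[np.degrees(np.arctan2(*(P[(j+1)%4]-P[j])[::-1])).round(1) for j in range(4)],[np.hypot(*(P[(j+1)%4]-P[j])).round(4) for j in range(4)])
# crop->pixel
f=lambda x,y:((x+.5)/4-.5+65,(y+.5)/4-.5+120)
for nm,p,z in [('lineA',(430,158),.088),('lineB',(388,122),.088),('bar1',(346,130),.062),('bar2',(367,136),.062),('stud',(417,84),.064),('dialc',(421,152),.06),('cyl',(190,299),.117),('dish',(452,480),.02)]:
    print(nm,pt(f(*p),z,M,K).round(4))
E
```

```text
1 5 dot [ 0.6541 -0.0458] corner mean [ 0.654  -0.0453]
   size [84.  48.5] ang 12.6
2 5 dot [ 0.4692 -0.334 ] corner mean [ 0.4695 -0.3342]
   size [43.4 74. ] ang -21.7
3 5 dot [ 0.4496 -0.1367] corner mean [ 0.4494 -0.1366]
   size [64.1 38.5] ang 10.4
4 5 dot [ 0.6445 -0.213 ] corner mean [ 0.6444 -0.2129]
   size [54.1 33.1] ang 16.5
5 5 dot [0.4606 0.0069] corner mean [0.4606 0.0071]
   size [43.9 28.4] ang 6.7
[  597   549   168   167 16011] box [[148.89999389648438, 136.89999389648438], [190.60000610351562, 136.89999389648438], [190.60000610351562, 178.39999389648438], [148.89999389648438, 178.39999389648438]]
[[0.6997, 0.2478], [0.6968, 0.1294], [0.5782, 0.1307], [0.5811, 0.248]] [0.639 0.189] [np.float64(-91.4), np.float64(179.4), np.float64(88.6), np.float64(-0.1)] [np.float64(0.1184), np.float64(0.1186), np.float64(0.1173), np.float64(0.1186)]
[  281   641   329   318 47222] box [[68.5999984741211, 197.60000610351562], [121.0, 158.60000610351562], [152.39999389648438, 200.8000030517578], [100.0, 239.8000030517578]]
[[0.5326, 0.472], [0.6393, 0.3265], [0.5176, 0.2383], [0.
[... 568 characters left out ...]
05), np.float64(0.1605), np.float64(0.0503)]
[ 823 1424   90  112 4590] box [[202.39999389648438, 378.29998779296875], [216.3000030517578, 353.5], [228.1999969482422, 360.1000061035156], [214.1999969482422, 385.0]]
[[0.037, 0.1044], [0.1002, 0.066], [0.0821, 0.0343], [0.0191, 0.0728]] [0.0596 0.0694] [np.float64(-31.3), np.float64(-119.7), np.float64(148.6), np.float64(60.5)] [np.float64(0.074), np.float64(0.0365), np.float64(0.0739), np.float64(0.0363)]
lineA [[0.6322 0.1802 0.088 ]]
lineB [[0.6584 0.2094 0.088 ]]
bar1 [[0.658  0.2442 0.062 ]]
bar2 [[0.6533 0.2292 0.062 ]]
stud [[0.6897 0.193  0.064 ]]
dialc [[0.6411 0.1912 0.06  ]]
cyl [[0.5348 0.3388 0.117 ]]
dish [[0.4078 0.177  0.02  ]]
```

```bash
cat >> h.py <<'E'
from scipy.spatial.transform import Rotation as Ro
def tool():
    s=manip.get_state(); q=s['ee_rot']; return s, s['position'], Ro.from_quat([q[1],q[2],q[3],q[0]])
def plan(x,y,z,yaw=None,n=None,vmax=0.085,fixtilt=True):
    """straight move to target; prints rows in groups of 5 (yaw of tool x, deg)"""
    s,p,R=tool(); t=np.array([x,y,z])
    X=R.as_matrix()[:,0]; cur=np.degrees(np.arctan2(X[1],X[0]))
    if yaw is None: yaw=cur
    a=np.radians(yaw); T=Ro.from_matrix(np.array([[np.cos(a),np.sin(a),0],[np.sin(a),-np.cos(a),0],[0,0,-1]]))
    rv=(R.inv()*T).as_rotvec(); d=np.linalg.norm(t-p)
    N=n or int(max(np.ceil(d/0.4/vmax),np.ceil(abs(rv).max()/0.08),1))
    print('t',round(s['clock'],2),'pos',p.round(4),'yaw',cur.round(2),'w',round(s['width']*1000,1),'F',s['contact_force'].round(1),'q',np.round(s['qpos'],2),'rows',N)
    D=[];A=[]
    C=R
    for i in range(N):
        D.append((C.inv().apply((t-p)/N)/0.4).round(4).tolist()); ar=(rv/N/0.08).round(3); A.append(ar.tolist()); C=C*Ro.from_rotvec(ar*0.08)
    for i in range(0,N,5): print(' D',D[i:i+5],'\n A',A[i:i+5])
E
python3 - <<'E'
from h import *
im,M,K=load('wrist0'); s,p,R=tool()
o,d=ray([(K[2],K[3])],M,K); print('cam in tool',R.inv().apply(o-p).round(4),'axis',R.inv().apply(d[0]).round(4))
print('image right in tool',R.inv().apply(M[0,:3]).round(3))
plan(.60,.25,.30,-42)
E
```

```text
cam in tool [ 0.0004 -0.083  -0.1247] axis [0.     0.3223 0.9466]
image right in tool [ 1.     0.001 -0.   ]
t 0.15 pos [0.1625 0.5512 0.2497] yaw 73.57 w 85.2 F [-0.3 -0.9  0. ] q [ 1.16  0.28  1.51 -0.    1.36 -0.12] rows 26
 D [[-0.0159, 0.0485, -0.0048], [-0.0121, 0.0496, -0.0048], [-0.0082, 0.0504, -0.0048], [-0.0043, 0.0509, -0.0048], [-0.0003, 0.0511, -0.0048]] 
 A [[0.001, 0.001, 0.97], [0.001, 0.001, 0.97], [0.001, 0.001, 0.97], [0.001, 0.001, 0.97], [0.001, 0.001, 0.97]]
 D [[0.0037, 0.0509, -0.0048], [0.0076, 0.0505, -0.0049], [0.0115, 0.0498, -0.0049], [0.0153, 0.0487, -0.0049], [0.019, 0.0474, -0.0049]] 
 A [[0.001, 0.001, 0.97], [0.001, 0.001, 0.97], [0.001, 0.001, 0.97], [0.001, 0.001, 0.97], [0.001, 0.001, 0.97]]
 D [[0.0227, 0.0458, -0.0049], [0.0261, 0.0439, -0.0049], [0.0295, 0.0417, -0.0049], [0.0326, 0.0393, -0.0049], [0.0356, 0.0367, -0.0049]] 
 A [[0.001, 0.001, 0.97], [0.001, 0.001, 0.97], [0.001, 0.001, 0.97], [0.001, 0.001, 0.97], [0.001, 0.001, 0.97]]
 D [[0.0383, 0.0338, -0.0049], [0.0408, 0.0307, -0.0049], [0.0431, 0.0275, -0.0049], [0.0451, 0.024, -0.0049], [0.0468, 0.0205, -0.0049]] 
 A [[0.001, 0.001, 0.97], [0.001, 0.001, 0.97], [0.001, 0.001, 0.97], [0.001, 0.001, 0.97], [0.001, 0.001, 0.97]]
 D [[0.0482, 0.0168, -0.0049], [0.0494, 0.013, -0.0049], [0.0502, 0.0091, -0.0049], [0.0508, 0.0052, -0.0049], [0.0511, 0.0012, -0.0048]] 
 A [[0.001, 0.001, 0.97], [0.001, 0.001, 0.97], [0.001, 0.001, 0.97], [0.001, 0.001, 0.97], [0.001, 0.001, 0.97]]
 D [[0.051, -0.0027, -0.0048]] 
 A [[0.001, 0.001, 0.97]]
```

Call:
send_rows(
  delta_pos=[
    [-0.016, 0.0485, -0.005],
    [-0.012, 0.0495, -0.005],
    [-0.008, 0.0505, -0.005],
    [-0.004, 0.051, -0.005],
    [0, 0.051, -0.005],
  ],
  angular=[
    [0, 0, 0.97],
    [0, 0, 0.97],
    [0, 0, 0.97],
    [0, 0, 0.97],
    [0, 0, 0.97],
  ],
)

```text
clock: 0.57
position: [0.2474, 0.4931, 0.2601]
ee_rot: [0.0, 0.902, 0.432, -0.0]
contact_force: [0.3, -0.8, 0.5]
width: 0.0854
```

Call:
send_rows(
  delta_pos=[
    [0.004, 0.051, -0.005],
    [0.0075, 0.0505, -0.005],
    [0.0115, 0.05, -0.005],
    [0.0155, 0.0485, -0.005],
    [0.019, 0.0475, -0.005],
  ],
  angular=[
    [0, 0, 0.97],
    [0, 0, 0.97],
    [0, 0, 0.97],
    [0, 0, 0.97],
    [0, 0, 0.97],
  ],
)

```text
clock: 0.98
position: [0.3318, 0.4352, 0.2701]
ee_rot: [0.0, 0.968, 0.249, -0.0]
contact_force: [-0.7, 0.5, 0.6]
width: 0.0853
```

Call:
send_rows(
  delta_pos=[
    [0.0225, 0.046, -0.005],
    [0.026, 0.044, -0.005],
    [0.0295, 0.0415, -0.005],
    [0.0325, 0.0395, -0.005],
    [0.0355, 0.0365, -0.005],
  ],
  angular=[
    [0, 0, 0.97],
    [0, 0, 0.97],
    [0, 0, 0.97],
    [0, 0, 0.97],
    [0, 0, 0.97],
  ],
)

```text
clock: 1.4
position: [0.4158, 0.3771, 0.2801]
ee_rot: [0.0, 0.998, 0.058, -0.0]
contact_force: [0.4, 0.2, -0.3]
width: 0.0853
```

Call:
send_rows(
  delta_pos=[
    [0.0385, 0.034, -0.005],
    [0.041, 0.031, -0.005],
    [0.043, 0.0275, -0.005],
    [0.045, 0.024, -0.005],
    [0.047, 0.0205, -0.005],
  ],
  angular=[
    [0, 0, 0.97],
    [0, 0, 0.97],
    [0, 0, 0.97],
    [0, 0, 0.97],
    [0, 0, 0.97],
  ],
)

```text
clock: 1.82
position: [0.5001, 0.3191, 0.29]
ee_rot: [0.0, 0.991, -0.136, -0.0]
contact_force: [-0.2, 1.4, 0.6]
width: 0.0853
```

Call:
send_rows(
  delta_pos=[
    [0.048, 0.017, -0.005],
    [0.0495, 0.013, -0.005],
    [0.05, 0.009, -0.005],
    [0.051, 0.005, -0.005],
    [0.051, 0.001, -0.005],
  ],
  angular=[
    [0, 0, 0.97],
    [0, 0, 0.97],
    [0, 0, 0.97],
    [0, 0, 0.97],
    [0, 0, 0.97],
  ],
)

```text
clock: 2.23
position: [0.5843, 0.2613, 0.3]
ee_rot: [0.0, 0.946, -0.324, -0.0]
contact_force: [-0.5, 0.1, 0.6]
width: 0.0854
```

Call:
send_rows(
  delta_pos=[
    [0.051, -0.003, -0.005],
    [0, 0, 0],
    [0, 0, 0],
  ],
  angular=[
    [0, 0, 0.97],
    [0, 0, 0],
    [0, 0, 0],
  ],
)

```text
clock: 2.48
position: [0.601, 0.2499, 0.3015]
ee_rot: [0.0, 0.933, -0.359, -0.001]
contact_force: [0.2, 0.1, 0.2]
width: 0.0856
```

```bash
python3 - <<'E'
from h import *
snap('wrist','w1'); plan(.60,.25,.30,-42)
E
```

```text
t 2.53 pos [0.6002 0.2505 0.3016] yaw -42.01 w 85.0 F [0.9 0.  0.5] q [0.29 0.37 1.24 0.   1.53 1.02] rows 1
 D [[0.0004, 0.0013, 0.0041]] 
 A [[0.013, 0.019, -0.002]]
```

View pics/w1.png

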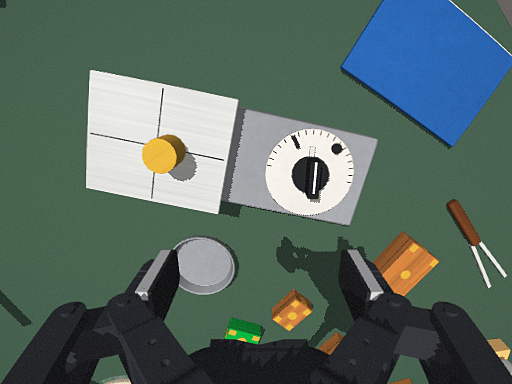

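```bash
python3 - <<'E'
from h import *
im,M,K=load('w1')
cv2.imwrite('pics/z3.png',cv2.resize(im[120:225,255:365],(660,630)[:2],interpolation=cv2.INTER_CUBIC)[:600])
cv2.imwrite('pics/z4.png',cv2.resize(im[60:220,80:245],(594,576),interpolation=cv2.INTER_CUBIC))
E
```

```text
(no output)
```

View pics/z3.png

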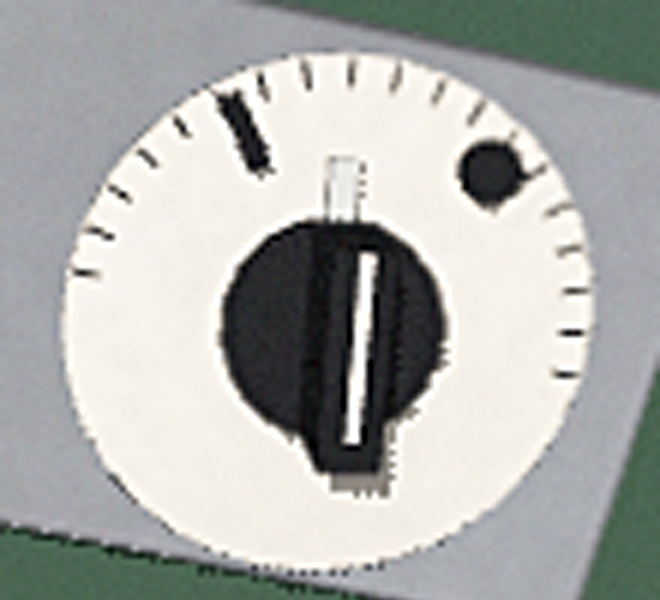

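View pics/z4.png

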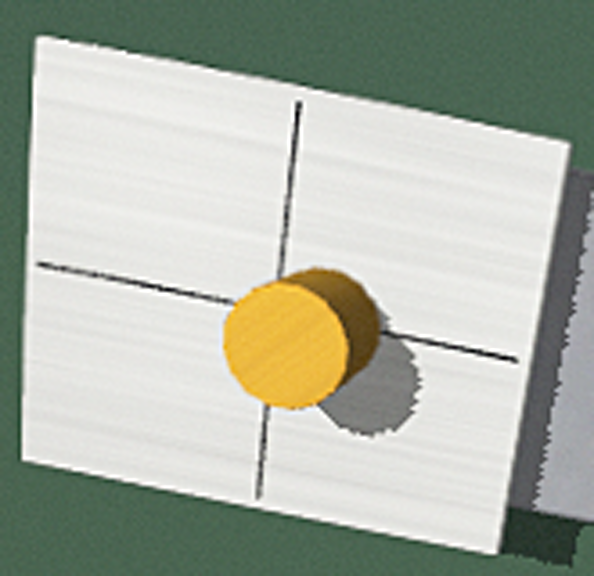

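```bash
python3 - <<'E'
from h import *
im,M,K=load('w1')
f=lambda p,s,x0,y0:((p[0]+.5)/s-.5+x0,(p[1]+.5)/s-.5+y0)
a=lambda p:f(p,6,255,120); b=lambda p:f(p,3.6,80,60)
L=pt([a((368,253)),a((352,443))],.088,M,K)[:,:2]; v=L[0]-L[1]; print('line',L.round(4).tolist(),L.mean(0).round(4),np.hypot(*v),np.degrees(np.arctan2(v[1],v[0])))
B=pt([a((228,97)),a((261,170))],.053,M,K)[:,:2]; v=B[0]-B[1]; print('bar',B.round(4).tolist(),np.hypot(*v),np.degrees(np.arctan2(v[1],v[0])))
S=pt([a((491,173))],.054,M,K)[0,:2]; print('stud',S)
D=pt([a((62,315)),a((595,315)),a((345,52)),a((315,573))],.053,M,K)[:,:2]; print('dial',D.round(4).tolist())
hsv=cv2.cvtColor(im,cv2.COLOR_BGR2HSV); w=cv2.inRange(hsv,(0,0,225),(180,40,255)); n,l,st,c=cv2.connectedComponentsWithStats(w)
for i in range(1,n):
    if st[i,4]>3000:
        cs,_=cv2.findContours((l==i).astype(np.uint8),cv2.RETR_EXTERNAL,cv2.CHAIN_APPROX_NONE); pp=cs[0][:,0].astype(float)
        for z in(.052,.054):
            q=pt(pp,z,M,K)[:,:2]; (cx,cy),r=cv2.minEnclosingCircle((q*1000).astype(np.float32)); e=cv2.fitEllipse((q*1000).astype(np.float32)); print(z,e,r)
P=pt([b((37,36)),b((570,142)),b((499,554)),b((22,460))],.075,M,K)[:,:2]
print('pan',P.round(4).tolist(),P.mean(0).round(4),[np.degrees(np.arctan2(*(P[(j+1)%4]-P[j])[::-1])).round(1) for j in range(4)],[np.hypot(*(P[(j+1)%4]-P[j])).round(4) for j in range(4)])
C=pt([b((299,102)),b((259,498)),b((37,264)),b((517,360))],.075,M,K)[:,:2]; 
A=np.c_[C[1]-C[0],-(C[3]-C[2])]; t=np.linalg.solve(A,C[2]-C[0]); print('cross',C[0]+t[0]*(C[1]-C[0]),[np.degrees(np.arctan2(*(C[i]-C[j])[::-1])) for i,j in((0,1),(2,3))])
c=pt([b((286,344))],.117,M,K)[0]; print('cyl',c)
print('dish',pt([(205,266)],.02,M,K))
g=proj([[.642,.192,.088]],M,K); print(g)
E
```

```text
line [[0.659, 0.2112], [0.6312, 0.1817]] [0.6451 0.1965] 0.040510945087011224 46.73403194757783
bar [[0.6582, 0.2481], [0.6533, 0.2311]] 0.017684445812428822 74.10970303890687
stud [0.69073216 0.1969532 ]
dial [[0.5991, 0.2359], [0.689, 0.155], [0.6832, 0.2386], [0.6018, 0.1487]]
0.052 ((516.6857299804688, 359.5203552246094), (183.36427307128906, 225.4021759033203), 35.74446487426758) 122.78742218017578
0.054 ((517.4325561523438, 359.2652587890625), (182.38449096679688, 224.19776916503906), 35.74446487426758) 122.13142395019531
0.052 ((640.95458984375, 193.0759735107422), (114.6317138671875, 117.09203338623047), 162.7250213623047) 60.18474578857422
0.054 ((641.037353515625, 193.71026611328125), (114.01920318603516, 116.46636962890625), 162.72496032714844) 59.86314392089844
pan [[0.5331, 0.4721], [0.638, 0.3279], [0.5183, 0.2397], [0.4124, 0.385]] [0.5255 0.3562] [np.float64(-53.9), np.float64(-143.6), np.float64(126.1), np.float64(35.8)] [np.float64(0.1783), np.float64(0.1487), np.float64(0.1798), np.float64(0.1488)]
cross [0.52462171 0.35596629] [np.float64(36.05657764085916), np.float64(126.00276424991729)]
cyl [0.53499105 0.34200846 0.117     ]
dish [[0.41361374 0.17627169 0.02      ]]
[[314.84536804 182.07098277]]
```

```bash
python3 - <<'E'
from h import *
plan(.6425,.194,.14,-43.3,n=5)
E
```

```text
t 2.53 pos [0.6002 0.2505 0.3016] yaw -42.01 w 85.0 F [0.9 0.  0.5] q [0.29 0.37 1.24 0.   1.53 1.02] rows 5
 D [[0.0347, 0.0068, 0.0808], [0.0347, 0.0066, 0.0808], [0.0347, 0.0065, 0.0808], [0.0347, 0.0063, 0.0808], [0.0347, 0.0062, 0.0808]] 
 A [[0.003, 0.004, 0.056], [0.003, 0.004, 0.056], [0.003, 0.004, 0.056], [0.003, 0.004, 0.056], [0.003, 0.004, 0.056]]
```

Call:
send_rows(
  delta_pos=[
    [0.0347, 0.0068, 0.081],
    [0.0347, 0.0066, 0.081],
    [0.0347, 0.0065, 0.081],
    [0.0347, 0.0063, 0.081],
    [0.0347, 0.0062, 0.081],
  ],
  angular=[
    [0.003, 0.004, 0.056],
    [0.003, 0.004, 0.056],
    [0.003, 0.004, 0.056],
    [0.003, 0.004, 0.056],
    [0.003, 0.004, 0.056],
  ],
  hand=45,
  squeeze=40,
)

```text
clock: 2.95
position: [0.642, 0.1947, 0.1393]
ee_rot: [-0.001, 0.93, -0.368, 0.001]
contact_force: [0.7, -0.5, -1.0]
width: 0.0448
```

Call:
send_rows(
  delta_pos=[
    [0, 0, 0.05],
    [0, 0, 0.05],
    [0, 0, 0.042],
    [0, 0, 0],
    [0, 0, 0],
  ],
  angular=[
    [0, 0, 0],
    [0, 0, 0],
    [0, 0, 0],
    [0, 0, 0],
    [0, 0, 0],
  ],
)

```text
clock: 3.37
position: [0.6418, 0.1948, 0.0829]
ee_rot: [0.0, 0.93, -0.368, -0.0]
contact_force: [0.6, 0.6, -0.0]
width: 0.0451
```

```bash
python3 - <<'E'
from h import *
snap('wrist','w2'); plan(.6425,.194,.083,-43.3)
E
```

```text
t 3.42 pos [0.6429 0.1949 0.0842] yaw -43.24 w 45.4 F [0.1 0.6 0.6] q [ 0.19  0.54  1.51 -0.    1.09  0.95] rows 1
 D [[0.0007, 0.0023, 0.003]] 
 A [[-0.021, -0.019, 0.013]]
```

View pics/w2.png

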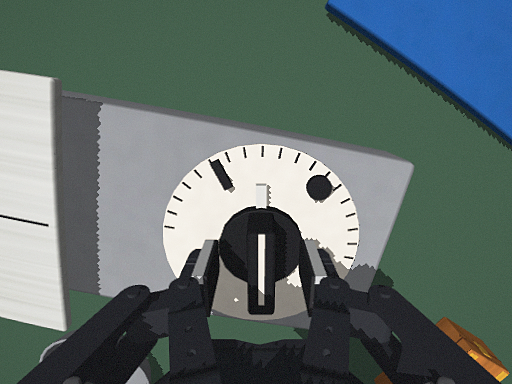

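Fingers straddle the knob bar (262,260), with the pointer nose at (262,192), the arrest bar at (220,174) and the weigh stud at (318,186). Next I close on it and turn +27°.

Call:
send_rows(
  delta_pos=[
    [0, 0, 0.002],
    [0, 0, 0],
    [0, 0, 0],
    [0, 0, 0],
    [0, 0, 0],
  ],
  angular=[
    [0, 0, 0],
    [0, 0, 0],
    [0, 0, 0],
    [0, 0, 0],
    [0, 0, 0],
  ],
  hand=5,
)

```text
clock: 3.83
position: [0.6435, 0.1949, 0.0845]
ee_rot: [-0.001, 0.929, -0.369, 0.001]
contact_force: [-2.4, 1.9, 5.4]
width: 0.0133
```

Call:
send_rows(
  delta_pos=[
    [0, 0, 0],
    [0, 0, 0],
    [0, 0, 0],
    [0, 0, 0],
    [0, 0, 0],
  ],
  angular=[
    [0, 0, -0.6],
    [0, 0, -0.6],
    [0, 0, -0.6],
    [0, 0, -0.6],
    [0, 0, -0.6],
  ],
)

```text
clock: 4.25
position: [0.6432, 0.1951, 0.0845]
ee_rot: [-0.001, 0.967, -0.254, 0.001]
contact_force: [-3.0, 2.8, 7.5]
width: 0.0135
```

Call:
send_rows(
  delta_pos=[
    [0, 0, 0],
    [0, 0, 0],
    [0, 0, 0],
    [0, 0, 0],
    [0, 0, 0],
  ],
  angular=[
    [0, 0, -0.6],
    [0, 0, -0.6],
    [0, 0, -0.6],
    [0, 0, -0.6],
    [0, 0, -0.5],
  ],
)

```text
clock: 4.67
position: [0.6428, 0.1953, 0.0845]
ee_rot: [-0.001, 0.99, -0.141, 0.001]
contact_force: [-3.4, 3.7, 7.0]
width: 0.0132
```

Call:
send_rows(
  delta_pos=[
    [0, 0, 0],
    [0, 0, 0],
    [0, 0, 0],
  ],
  angular=[
    [0, 0, 0],
    [0, 0, 0],
    [0, 0, 0],
  ],
)

```text
clock: 4.92
position: [0.6428, 0.1953, 0.0845]
ee_rot: [-0.001, 0.99, -0.142, 0.001]
contact_force: [-3.2, 3.4, 6.9]
width: 0.0131
```

```bash
python3 - <<'E'
from h import *
snap('wrist','w3'); plan(.6425,.194,.083,-16.3)
E
```

```text
t 4.97 pos [0.6428 0.1953 0.0844] yaw -16.28 w 12.8 F [-3.1  3.   6.8] q [0.19 0.54 1.51 0.   1.09 0.47] rows 1
 D [[0.0002, 0.0033, 0.0036]] 
 A [[-0.033, -0.02, 0.004]]
```

View pics/w3.png

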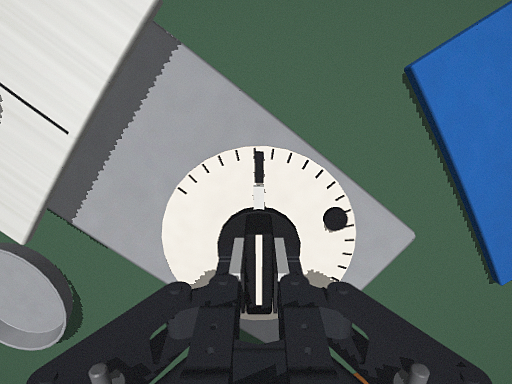

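Call:
send_rows(
  delta_pos=[
    [0, 0, 0],
    [0, 0, 0],
    [0, 0, 0],
    [0, 0, -0.05],
    [0, 0, -0.08],
  ],
  angular=[
    [0, 0, 0],
    [0, 0, 0],
    [0, 0, 0],
    [0, 0, 0],
    [0, 0, 0],
  ],
  hand=40,
)

```text
clock: 5.38
position: [0.6406, 0.1931, 0.131]
ee_rot: [0.002, 0.99, -0.142, -0.003]
contact_force: [-0.3, 0.2, -0.0]
width: 0.0398
```

Call:
send_rows(
  delta_pos=[
    [0, 0, -0.08],
    [0, 0, -0.08],
    [0, 0, -0.08],
    [0, 0, 0],
  ],
  angular=[
    [0, 0, 0],
    [0, 0, 0],
    [0, 0, 0],
    [0, 0, 0],
  ],
  hand=60,
)

```text
clock: 5.72
position: [0.6466, 0.1944, 0.2385]
ee_rot: [-0.002, 0.99, -0.142, 0.008]
contact_force: [0.1, 1.5, 0.8]
width: 0.0601
```

```bash
python3 - <<'E'
from h import *
snap('wrist','w4'); plan(.535,.342,.17,-16)
E
```

```text
t 5.77 pos [0.6453 0.1942 0.2352] yaw -16.29 w 59.9 F [-1.1 -0.7 -0.1] q [ 0.19  0.43  1.31 -0.    1.39  0.47] rows 6
 D [[-0.0617, -0.0461, 0.0267], [-0.0616, -0.0462, 0.0268], [-0.0615, -0.0463, 0.0269], [-0.0614, -0.0463, 0.0269], [-0.0613, -0.0464, 0.027]] 
 A [[-0.009, -0.021, -0.01], [-0.009, -0.021, -0.01], [-0.009, -0.021, -0.01], [-0.009, -0.021, -0.01], [-0.009, -0.021, -0.01]]
 D [[-0.0613, -0.0465, 0.0271]] 
 A [[-0.009, -0.021, -0.01]]
```

View pics/w4.png

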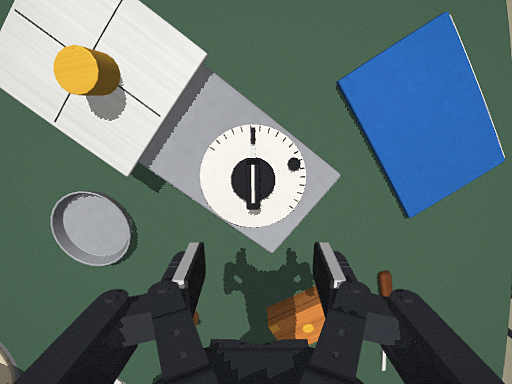

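Pointer nose (252,147) is still on the arrest bar (252,134). Now the cylinder and dish.

```bash
cat >> h.py <<'E'
def dishfit(fn,guess,r=45):
    im,M,K=load(fn); hsv=cv2.cvtColor(im,cv2.COLOR_BGR2HSV)
    # dish = low-saturation blob on green bench
    m=cv2.inRange(hsv,(0,0,60),(180,45,255)); n,l,st,c=cv2.connectedComponentsWithStats(m)
    i=l[int(guess[1]),int(guess[0])]; cs,_=cv2.findContours((l==i).astype(np.uint8),cv2.RETR_EXTERNAL,cv2.CHAIN_APPROX_NONE)
    p=max(cs,key=len)[:,0].astype(float); q=pt(p,.02,M,K)[:,:2]*1000
    return st[i],cv2.fitEllipse(q.astype(np.float32))
E
python3 - <<'E'
from h import *
for fn,g in [('w4',(95,225)),('w1',(205,262)),('top0',(178,240))]: print(fn,dishfit(fn,g))
im,M,K=load('w4'); print(pt([(78,71)],.117,M,K))
hsv=cv2.cvtColor(im,cv2.COLOR_BGR2HSV); m=cv2.inRange(hsv,(19,100,200),(32,255,255)); n,l,st,c=cv2.connectedComponentsWithStats(m); i=l[71,78]; print(st[i],c[i],pt([c[i]],.117,M,K))
E
```

```text
w4 (array([  50,  191,   82,   76, 4795], dtype=int32), ((408.69488525390625, 180.58206176757812), (109.875732421875, 116.01947021484375), 109.42630767822266))
w1 (array([ 173,  235,   62,   60, 2830], dtype=int32), ((411.31085205078125, 177.4239501953125), (99.38949584960938, 116.45167541503906), 137.32244873046875))
top0 (array([ 158,  220,   39,   40, 1226], dtype=int32), ((407.9383239746094, 178.6647186279297), (111.1514892578125, 111.85882568359375), 109.53548431396484))
[[0.53564154 0.34009387 0.117     ]]
[  53   45   45   50 1706] [75.45779601 69.30011723] [[0.53411357 0.34202607 0.117     ]]
```

Call:
send_rows(
  delta_pos=[
    [-0.0615, -0.0465, 0.027],
    [-0.0615, -0.0465, 0.027],
    [-0.0615, -0.0465, 0.027],
    [-0.0615, -0.0465, 0.027],
    [-0.0615, -0.0465, 0.027],
  ],
  angular=[
    [0, -0.02, -0.01],
    [0, -0.02, -0.01],
    [0, -0.02, -0.01],
    [0, -0.02, -0.01],
    [0, -0.02, -0.01],
  ],
  hand=70,
)

```text
clock: 6.18
position: [0.549, 0.318, 0.1746]
ee_rot: [0.0, 0.99, -0.14, -0.004]
contact_force: [0.2, -0.6, 0.5]
width: 0.07
```

Call:
send_rows(
  delta_pos=[
    [-0.0615, -0.0465, 0.027],
    [0, 0, 0],
    [0, 0, 0],
  ],
  angular=[
    [0, 0, 0],
    [0, 0, 0],
    [0, 0, 0],
  ],
)

```text
clock: 6.43
position: [0.5299, 0.3429, 0.1639]
ee_rot: [0.001, 0.99, -0.138, -0.005]
contact_force: [-0.7, -0.8, -0.5]
width: 0.0697
```

```bash
python3 - <<'E'
from h import *
plan(.535,.3415,.105,-16,n=3)
E
```

```text
t 6.43 pos [0.5299 0.3429 0.1639] yaw -15.88 w 69.7 F [-0.7 -0.8 -0.5] q [0.46 0.42 1.51 0.   1.23 0.74] rows 3
 D [[0.0048, -0.0002, 0.0491], [0.0047, -0.0002, 0.0491], [0.0045, -0.0001, 0.0491]] 
 A [[0.012, 0.038, 0.009], [0.012, 0.038, 0.009], [0.012, 0.038, 0.009]]
```

Call:
send_rows(
  delta_pos=[
    [0.0048, 0, 0.049],
    [0.0047, 0, 0.049],
    [0.0045, 0, 0.049],
    [0, 0, 0],
    [0, 0, 0],
  ],
  angular=[
    [0.01, 0.035, 0],
    [0.01, 0.035, 0],
    [0.01, 0.035, 0],
    [0, 0, 0],
    [0, 0, 0],
  ],
)

```text
clock: 6.85
position: [0.5373, 0.3396, 0.1063]
ee_rot: [-0.0, 0.99, -0.14, 0.0]
contact_force: [0.5, -0.3, 0.4]
width: 0.0701
```

```bash
python3 - <<'E'
from h import *
snap('wrist','w5');plan(.535,.3415,.105,-16,n=3)
E
```

```text
t 6.9 pos [0.5381 0.3403 0.1076] yaw -16.11 w 69.9 F [ 0.3 -0.3  0.6] q [0.45 0.47 1.58 0.   1.09 0.74] rows 3
 D [[-0.0028, -0.0003, 0.0021], [-0.0028, -0.0003, 0.0021], [-0.0028, -0.0003, 0.0021]] 
 A [[-0.011, -0.01, -0.008], [-0.011, -0.01, -0.008], [-0.011, -0.01, -0.008]]
```

View pics/w5.png

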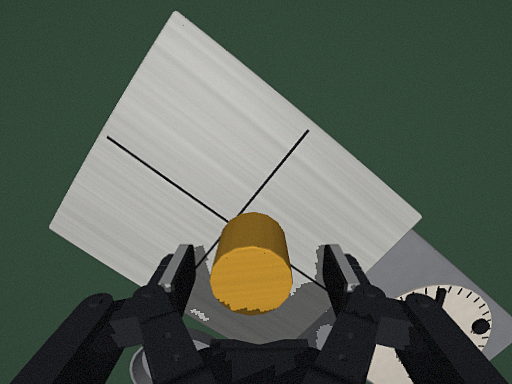

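The cylinder top (251,278) is centred between the pads (190 and 335), so I'll grip and lift.

Call:
send_rows(
  delta_pos=[
    [-0.004, 0, 0.005],
    [0, 0, 0],
    [0, 0, 0],
    [0, 0, 0],
    [0, 0, 0],
  ],
  angular=[
    [0, 0, 0],
    [0, 0, 0],
    [0, 0, 0],
    [0, 0, 0],
    [0, 0, 0],
  ],
  hand=20,
  squeeze=50,
)

```text
clock: 7.32
position: [0.5357, 0.3418, 0.1069]
ee_rot: [-0.002, 0.99, -0.14, 0.002]
contact_force: [-2.6, -0.7, 5.4]
width: 0.0384
```

Call:
send_rows(
  delta_pos=[
    [0, 0, -0.02],
    [0, 0, -0.04],
    [0, 0, -0.05],
    [0, 0, -0.05],
    [0, 0, 0],
  ],
  angular=[
    [0, 0, 0],
    [0, 0, 0],
    [0, 0, 0],
    [0, 0, 0],
    [0, 0, 0],
  ],
)

```text
clock: 7.73
position: [0.538, 0.3423, 0.1735]
ee_rot: [-0.003, 0.99, -0.139, 0.005]
contact_force: [0.3, 1.2, -2.5]
width: 0.0384
```

```bash
python3 - <<'E'
from h import *
plan(.408,.178,.17,-16,vmax=.07)
E
```

```text
t 7.73 pos [0.538  0.3423 0.1735] yaw -16.03 w 38.4 F [ 0.3  1.2 -2.5] q [ 0.46  0.41  1.49 -0.    1.23  0.74] rows 8
 D [[-0.0249, 0.0606, 0.0004], [-0.0249, 0.0606, 0.0005], [-0.0249, 0.0605, 0.0006], [-0.0249, 0.0605, 0.0007], [-0.0249, 0.0605, 0.0008]] 
 A [[-0.012, -0.014, -0.001], [-0.012, -0.014, -0.001], [-0.012, -0.014, -0.001], [-0.012, -0.014, -0.001], [-0.012, -0.014, -0.001]]
 D [[-0.0249, 0.0605, 0.0008], [-0.0249, 0.0605, 0.0009], [-0.0249, 0.0605, 0.001]] 
 A [[-0.012, -0.014, -0.001], [-0.012, -0.014, -0.001], [-0.012, -0.014, -0.001]]
```

Call:
send_rows(
  delta_pos=[
    [-0.025, 0.0605, 0],
    [-0.025, 0.0605, 0],
    [-0.025, 0.0605, 0],
    [-0.025, 0.0605, 0],
    [-0.025, 0.0605, 0],
  ],
  angular=[
    [0, 0, 0],
    [0, 0, 0],
    [0, 0, 0],
    [0, 0, 0],
    [0, 0, 0],
  ],
)

```text
clock: 8.15
position: [0.4526, 0.2376, 0.1676]
ee_rot: [-0.001, 0.99, -0.139, 0.001]
contact_force: [1.4, 0.1, -2.9]
width: 0.0387
```

Call:
send_rows(
  delta_pos=[
    [-0.025, 0.0605, 0],
    [-0.025, 0.0605, 0],
    [-0.025, 0.0605, 0],
    [0, 0, 0],
    [0, 0, 0],
  ],
  angular=[
    [0, 0, 0],
    [0, 0, 0],
    [0, 0, 0],
    [0, 0, 0],
    [0, 0, 0],
  ],
)

```text
clock: 8.57
position: [0.4038, 0.1763, 0.168]
ee_rot: [-0.001, 0.99, -0.14, 0.001]
contact_force: [0.0, 0.1, -2.9]
width: 0.0387
```

```bash
python3 - <<'E'
from h import *
snap('wrist','w6');snap('top','t6');plan(.408,.178,.08,-16,vmax=.07)
E
```

```text
t 8.67 pos [0.4058 0.1776 0.1685] yaw -16.06 w 38.5 F [ 0.6  0.7 -3.4] q [0.25 0.14 1.9  0.   1.09 0.53] rows 4
 D [[0.001, -0.0004, 0.0553], [0.0011, -0.0005, 0.0553], [0.0011, -0.0005, 0.0553], [0.0012, -0.0006, 0.0553]] 
 A [[-0.011, -0.01, -0.003], [-0.011, -0.01, -0.003], [-0.011, -0.01, -0.003], [-0.011, -0.01, -0.003]]
```

View pics/w6.png

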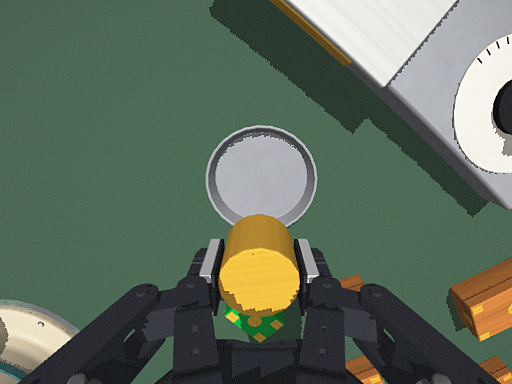

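View pics/t6.png

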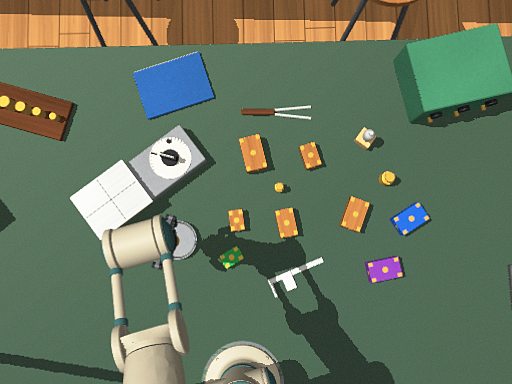

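```bash
python3 - <<'E'
from h import *
im,M,K=load('w6'); P=pt([(206,178),(317,178),(262,126)],.02,M,K)[:,:2]
# circle through 3 points
A=np.c_[2*P,np.ones(3)]; s=np.linalg.solve(A,(P**2).sum(1)); print(s[:2],np.sqrt(s[2]+(s[:2]**2).sum()))
E
```

```text
[0.40762321 0.17876825] 0.05548509219290002
```

Call:
send_rows(
  delta_pos=[
    [0.005, -0.003, 0.08],
    [0, 0, 0.08],
    [0, 0, 0.08],
    [0, 0, 0.05],
    [0, 0, 0.02],
  ],
  angular=[
    [0, 0, 0],
    [0, 0, 0],
    [0, 0, 0],
    [0, 0, 0],
    [0, 0, 0],
  ],
)

```text
clock: 9.08
position: [0.4067, 0.1784, 0.0418]
ee_rot: [-0.0, 0.99, -0.139, -0.001]
contact_force: [0.3, 0.6, -3.3]
width: 0.0389
```

Call:
send_rows(
  delta_pos=[
    [0, 0, 0.01],
    [0, 0, 0],
    [0, 0, 0],
  ],
  angular=[
    [0, 0, 0],
    [0, 0, 0],
    [0, 0, 0],
  ],
)

```text
clock: 9.33
position: [0.4093, 0.1788, 0.0415]
ee_rot: [-0.002, 0.99, -0.139, 0.002]
contact_force: [0.0, 0.6, -3.3]
width: 0.0385
```

```bash
python3 - <<'E'
from h import *
plan(.4076,.1785,.035,-16,n=1)
E
```

```text
t 9.33 pos [0.4093 0.1788 0.0415] yaw -16.02 w 38.5 F [ 0.   0.6 -3.3] q [0.25 0.32 2.07 0.   0.75 0.53] rows 1
 D [[-0.0039, 0.0019, 0.0163]] 
 A [[-0.051, -0.055, -0.005]]
```

Call:
send_rows(
  delta_pos=[
    [-0.002, 0.001, 0.007],
    [0, 0, 0.004],
    [0, 0, 0.003],
    [0, 0, 0],
  ],
  angular=[
    [0, 0, 0],
    [0, 0, 0],
    [0, 0, 0],
    [0, 0, 0],
  ],
)

```text
clock: 9.67
position: [0.4075, 0.1782, 0.0359]
ee_rot: [-0.002, 0.99, -0.14, 0.002]
contact_force: [-0.3, -1.1, 0.7]
width: 0.0388
```

Call:
send_rows(
  delta_pos=[
    [0, 0, 0.003],
    [0, 0, 0],
    [0, 0, 0],
  ],
  angular=[
    [0, 0, 0],
    [0, 0, 0],
    [0, 0, 0],
  ],
)

```text
clock: 9.92
position: [0.4075, 0.1782, 0.0358]
ee_rot: [-0.002, 0.99, -0.14, 0.002]
contact_force: [-2.4, 0.1, 15.4]
width: 0.0385
```

Contact is made (+15 N), so I release and lift.

Call:
send_rows(
  delta_pos=[
    [0, 0, -0.003],
    [0, 0, 0],
    [0, 0, 0],
    [0, 0, -0.03],
    [0, 0, -0.05],
  ],
  angular=[
    [0, 0, 0],
    [0, 0, 0],
    [0, 0, 0],
    [0, 0, 0],
    [0, 0, 0],
  ],
  hand=52,
)

```text
clock: 10.33
position: [0.4053, 0.1775, 0.0659]
ee_rot: [-0.0, 0.99, -0.14, -0.001]
contact_force: [0.3, 0.1, -0.8]
width: 0.0519
```

Call:
send_rows(
  delta_pos=[
    [0, 0, -0.08],
    [0, 0, -0.08],
    [0, 0, -0.08],
    [0, 0, -0.05],
    [0, 0, 0],
  ],
  angular=[
    [0, 0, 0],
    [0, 0, 0],
    [0, 0, 0],
    [0, 0, 0],
    [0, 0, 0],
  ],
)

```text
clock: 10.75
position: [0.4095, 0.1786, 0.1874]
ee_rot: [-0.003, 0.99, -0.139, 0.006]
contact_force: [0.2, -0.2, 0.1]
width: 0.0524
```

```bash
python3 - <<'E'
from h import *
snap('wrist','w7');plan(.59,-.04,.24,102.6)
E
```

```text
t 10.8 pos [0.4081 0.1782 0.1852] yaw -16.04 w 52.3 F [ 0.1  0.9 -0.5] q [0.25 0.13 1.88 0.   1.13 0.53] rows 26
 D [[0.0226, 0.0153, -0.0052], [0.0214, 0.0171, -0.0052], [0.0199, 0.0187, -0.0052], [0.0184, 0.0202, -0.0052], [0.0167, 0.0216, -0.0052]] 
 A [[0.002, -0.005, -0.996], [0.002, -0.005, -0.996], [0.002, -0.005, -0.996], [0.002, -0.005, -0.996], [0.002, -0.005, -0.996]]
 D [[0.0149, 0.0229, -0.0053], [0.0131, 0.024, -0.0053], [0.0111, 0.025, -0.0053], [0.0091, 0.0258, -0.0053], [0.007, 0.0264, -0.0053]] 
 A [[0.002, -0.005, -0.996], [0.002, -0.005, -0.996], [0.002, -0.005, -0.996], [0.002, -0.005, -0.996], [0.002, -0.005, -0.996]]
 D [[0.0049, 0.0269, -0.0053], [0.0027, 0.0272, -0.0053], [0.0005, 0.0273, -0.0053], [-0.0016, 0.0273, -0.0053], [-0.0038, 0.027, -0.0053]] 
 A [[0.002, -0.005, -0.996], [0.002, -0.005, -0.996], [0.002, -0.005, -0.996], [0.002, -0.005, -0.996], [0.002, -0.005, -0.996]]
 D [[-0.0059, 0.0267, -0.0053], [-0.008, 0.0261, -0.0053], [-0.0101, 0.0254, -0.0053], [-0.0121, 0.0245, -0.0053], [-0.014, 0.0234, -0.0053]] 
 A [[0.002, -0.005, -0.996], [0.002, -0.005, -0.996], [0.002, -0.005, -0.996], [0.002, -0.005, -0.996], [0.002, -0.005, -0.996]]
 D [[-0.0158, 0.0223, -0.0053], [-0.0175, 0.0209, -0.0053], [-0.0192, 0.0195, -0.0053], [-0.0207, 0.0179, -0.0053], [-0.022, 0.0162, -0.0053]] 
 A [[0.002, -0.005, -0.996], [0.002, -0.005, -0.996], [0.002, -0.005, -0.996], [0.002, -0.005, -0.996], [0.002, -0.005, -0.996]]
 D [[-0.0232, 0.0144, -0.0053]] 
 A [[0.002, -0.005, -0.996]]
```

View pics/w7.png

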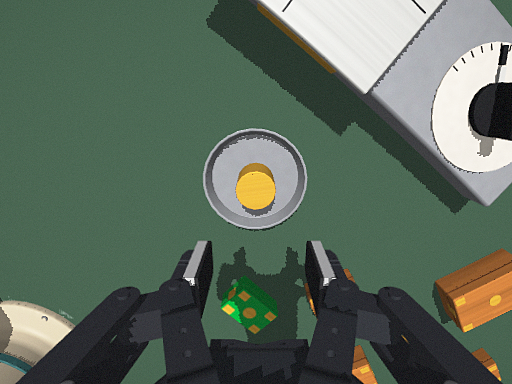

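The cylinder stands upright near the middle of the dish (255,190 against rim centre 255,180). Next is case1.

Call:
send_rows(
  delta_pos=[
    [0.0225, 0.0155, -0.005],
    [0.0215, 0.017, -0.005],
    [0.02, 0.0185, -0.005],
    [0.0185, 0.02, -0.005],
    [0.0165, 0.0215, -0.005],
  ],
  angular=[
    [0, 0, -1],
    [0, 0, -1],
    [0, 0, -1],
    [0, 0, -1],
    [0, 0, -1],
  ],
  hand=85,
)

```text
clock: 11.22
position: [0.4408, 0.1354, 0.1914]
ee_rot: [-0.001, 0.998, 0.062, -0.0]
contact_force: [0.2, 0.4, 0.2]
width: 0.0851
```

Call:
send_rows(
  delta_pos=[
    [0.015, 0.023, -0.005],
    [0.013, 0.024, -0.005],
    [0.011, 0.025, -0.005],
    [0.009, 0.026, -0.005],
    [0.007, 0.0265, -0.005],
  ],
  angular=[
    [0, 0, -1],
    [0, 0, -1],
    [0, 0, -1],
    [0, 0, -1],
    [0, 0, -1],
  ],
)

```text
clock: 11.63
position: [0.476, 0.0934, 0.2012]
ee_rot: [-0.001, 0.966, 0.259, -0.0]
contact_force: [-0.2, -0.4, -0.6]
width: 0.085
```

Call:
send_rows(
  delta_pos=[
    [0.005, 0.027, -0.005],
    [0.0025, 0.027, -0.005],
    [0.0005, 0.0275, -0.005],
    [-0.0015, 0.0275, -0.005],
    [-0.004, 0.027, -0.005],
  ],
  angular=[
    [0, 0, -1],
    [0, 0, -1],
    [0, 0, -1],
    [0, 0, -1],
    [0, 0, -1],
  ],
)

```text
clock: 12.05
position: [0.5112, 0.0515, 0.2111]
ee_rot: [-0.001, 0.895, 0.446, 0.0]
contact_force: [-0.4, -0.1, 0.5]
width: 0.0852
```

Call:
send_rows(
  delta_pos=[
    [-0.006, 0.0265, -0.005],
    [-0.008, 0.026, -0.005],
    [-0.01, 0.0255, -0.005],
    [-0.012, 0.0245, -0.005],
    [-0.014, 0.0235, -0.005],
  ],
  angular=[
    [0, 0, -1],
    [0, 0, -1],
    [0, 0, -1],
    [0, 0, -1],
    [0, 0, -1],
  ],
)

```text
clock: 12.47
position: [0.5465, 0.0099, 0.221]
ee_rot: [-0.001, 0.789, 0.615, 0.0]
contact_force: [-0.6, -0.4, 0.6]
width: 0.0847
```

Call:
send_rows(
  delta_pos=[
    [-0.016, 0.0225, -0.005],
    [-0.0175, 0.021, -0.005],
    [-0.019, 0.0195, -0.005],
    [-0.0205, 0.018, -0.005],
    [-0.022, 0.016, -0.005],
  ],
  angular=[
    [0, 0, -1],
    [0, 0, -1],
    [0, 0, -1],
    [0, 0, -1],
    [0, 0, -1],
  ],
)

```text
clock: 12.88
position: [0.5819, -0.0317, 0.2309]
ee_rot: [-0.001, 0.651, 0.759, 0.001]
contact_force: [-0.4, -0.7, 1.2]
width: 0.085
```

Call:
send_rows(
  delta_pos=[
    [-0.023, 0.0145, -0.005],
    [0, 0, 0],
    [0, 0, 0],
  ],
  angular=[
    [0, 0, -1],
    [0, 0, 0],
    [0, 0, 0],
  ],
)

```text
clock: 13.13
position: [0.5889, -0.0397, 0.2333]
ee_rot: [-0.001, 0.623, 0.782, 0.001]
contact_force: [0.6, 0.8, -0.2]
width: 0.0851
```

```bash
cat >> h.py <<'E'
SZ={1:(100,62,42),2:(90,57,39),3:(80,52,36),4:(70,47,33),5:(60,42,30)}
def brass(fn,ztop,c0=None,rad=.075,amin=15,show=True):
    """brass fittings of a case top in wrist picture, as world points on z=ztop, near c0"""
    im,M,K=load(fn); S=4; up=cv2.resize(im,None,fx=S,fy=S,interpolation=cv2.INTER_CUBIC); h=cv2.cvtColor(up,cv2.COLOR_BGR2HSV)
    m=cv2.inRange(h,(19,140,130),(32,255,255)); n,l,st,c=cv2.connectedComponentsWithStats(m)
    b=np.array([(c[i]+.5)/S-.5 for i in range(1,n) if st[i,4]>amin*16]); a=[st[i,4]/16 for i in range(1,n) if st[i,4]>amin*16]
    P=pt(b,ztop,M,K)[:,:2]; 
    for q,w,ar in zip(b,P,a):
        if c0 is None or np.hypot(*(w-c0))<rad: print('  px',q.round(1),'w',w.round(4),'area',round(ar))
    return b,P
E
python3 - <<'E'
from h import *
snap('wrist','w8');plan(.654,-.0455,.10,102.6)
brass('w8',.042,np.array([.654,-.0455]))
E
```

```text
t 13.18 pos [ 0.5887 -0.0393  0.2336] yaw 103.0 w 85.3 F [-0.1  0.9 -0. ] q [-0.19  0.31  1.5   0.    1.33 -1.98] rows 5
 D [[-0.0106, 0.0311, 0.0668], [-0.0105, 0.0311, 0.0668], [-0.0104, 0.0311, 0.0668], [-0.0103, 0.0312, 0.0668], [-0.0102, 0.0312, 0.0668]] 
 A [[0.001, -0.008, 0.018], [0.001, -0.008, 0.018], [0.001, -0.008, 0.018], [0.001, -0.008, 0.018], [0.001, -0.008, 0.018]]
  px [242.3 180.7] w [ 0.601  -0.0553] area 30
  px [221.2 190.8] w [ 0.6185 -0.0768] area 96
  px [262.7 191.1] w [ 0.6081 -0.0295] area 109
  px [266.9 221. ] w [ 0.6441 -0.0158] area 30
  px [242.2 224. ] w [ 0.6546 -0.0442] area 138
  px [223.9 254. ] w [ 0.7008 -0.0582] area 80
  px [261.7 254.3] w [ 0.6905 -0.0114] area 76
```

View pics/w8.png

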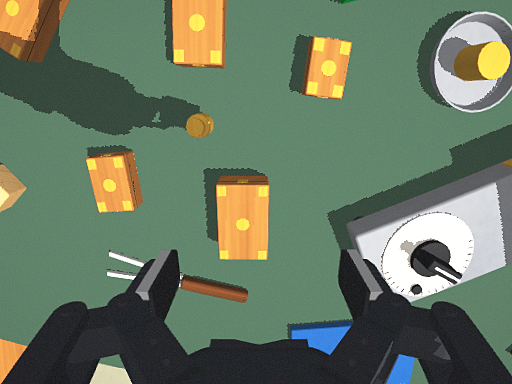

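Call:
send_rows(
  delta_pos=[
    [-0.0105, 0.031, 0.067],
    [-0.0105, 0.031, 0.067],
    [-0.0105, 0.031, 0.067],
    [-0.0105, 0.031, 0.067],
    [-0.0105, 0.031, 0.067],
  ],
  angular=[
    [0, 0, 0.02],
    [0, 0, 0.02],
    [0, 0, 0.02],
    [0, 0, 0.02],
    [0, 0, 0.02],
  ],
)

```text
clock: 13.6
position: [0.6546, -0.045, 0.0998]
ee_rot: [-0.0, 0.625, 0.78, 0.002]
contact_force: [0.5, -0.1, 0.8]
width: 0.0851
```

Call:
send_rows(
  delta_pos=[
    [0, 0, 0],
    [0, 0, 0],
  ],
  angular=[
    [0, 0, 0],
    [0, 0, 0],
  ],
)

```text
clock: 13.77
position: [0.6533, -0.045, 0.0991]
ee_rot: [-0.002, 0.625, 0.781, 0.0]
contact_force: [0.1, 0.6, -0.0]
width: 0.0848
```

```bash
python3 - <<'E'
from h import *
plan(.654,-.0448,.026,102.6,n=4)
E
```

```text
t 13.77 pos [ 0.6533 -0.045   0.0991] yaw 102.65 w 84.8 F [ 0.1  0.6 -0. ] q [-0.18  0.5   1.54  0.    1.11 -1.97] rows 4
 D [[-0.0001, 0.0005, 0.0457], [-0.0001, 0.0005, 0.0457], [-0.0, 0.0005, 0.0457], [0.0, 0.0005, 0.0457]] 
 A [[-0.006, -0.012, 0.003], [-0.006, -0.012, 0.003], [-0.006, -0.012, 0.003], [-0.006, -0.012, 0.003]]
```

Call:
send_rows(
  delta_pos=[
    [0, 0, 0.046],
    [0, 0, 0.046],
    [0, 0, 0.046],
    [0, 0, 0.044],
    [0, 0, 0],
  ],
  angular=[
    [0, 0, 0],
    [0, 0, 0],
    [0, 0, 0],
    [0, 0, 0],
    [0, 0, 0],
  ],
)

```text
clock: 14.18
position: [0.6528, -0.045, 0.0274]
ee_rot: [-0.002, 0.625, 0.781, 0.001]
contact_force: [-0.5, -0.0, -0.7]
width: 0.0851
```

```bash
python3 - <<'E'
from h import *
snap('wrist','w9');plan(.654,-.0448,.026,102.6,n=4)
E
```

```text
t 14.23 pos [ 0.6539 -0.0452  0.0289] yaw 102.66 w 85.1 F [ 0.1 -0.2 -0.5] q [-0.18  0.57  1.61  0.    0.96 -1.97] rows 4
 D [[0.0003, 0.0001, 0.0018], [0.0003, 0.0001, 0.0018], [0.0003, 0.0001, 0.0018], [0.0003, 0.0001, 0.0018]] 
 A [[0.005, -0.007, 0.003], [0.005, -0.007, 0.003], [0.005, -0.007, 0.003], [0.005, -0.007, 0.003]]
```

View pics/w9.png

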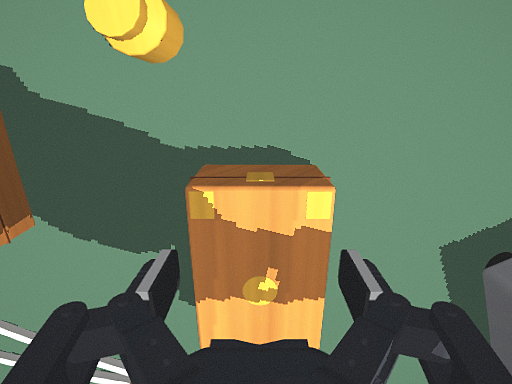

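Case1 is centred between the pads (dot at 260,290; pads at 168 and 350). Gripping.

Call:
send_rows(
  delta_pos=[
    [0, 0, 0.004],
    [0, 0, 0],
    [0, 0, 0],
    [0, 0, 0],
    [0, 0, 0],
  ],
  angular=[
    [0, 0, 0],
    [0, 0, 0],
    [0, 0, 0],
    [0, 0, 0],
    [0, 0, 0],
  ],
  hand=40,
  squeeze=60,
)

```text
clock: 14.65
position: [0.6565, -0.0455, 0.0295]
ee_rot: [0.002, 0.625, 0.781, 0.003]
contact_force: [-0.5, 0.4, 5.4]
width: 0.0609
```

Call:
send_rows(
  delta_pos=[
    [0, 0, -0.02],
    [0, 0, -0.05],
    [0, 0, -0.08],
    [0, 0, -0.08],
    [0, 0, -0.08],
  ],
  angular=[
    [0, 0, 0],
    [0, 0, 0],
    [0, 0, 0],
    [0, 0, 0],
    [0, 0, 0],
  ],
)

```text
clock: 15.07
position: [0.6542, -0.0461, 0.1521]
ee_rot: [-0.0, 0.625, 0.781, 0.001]
contact_force: [1.3, -0.4, -3.0]
width: 0.0611
```

Call:
send_rows(
  delta_pos=[
    [0, 0, -0.06],
    [0, 0, 0],
  ],
  angular=[
    [0, 0, 0],
    [0, 0, 0],
  ],
)

```text
clock: 15.23
position: [0.658, -0.0468, 0.1818]
ee_rot: [0.006, 0.625, 0.781, 0.004]
contact_force: [1.1, 0.9, -1.7]
width: 0.0609
```

```bash
python3 - <<'E'
from h import *
plan(.525,.356,.17,36,n=16)
E
```

```text
t 15.23 pos [ 0.658  -0.0468  0.1818] yaw 102.68 w 60.9 F [ 1.1  0.9 -1.7] q [-0.18  0.44  1.43  0.    1.26 -1.97] rows 16
 D [[0.066, -0.0065, 0.0015], [0.0653, -0.0113, 0.0015], [0.0643, -0.016, 0.0015], [0.063, -0.0206, 0.0015], [0.0613, -0.0251, 0.0015]] 
 A [[0.011, -0.004, 0.909], [0.011, -0.004, 0.909], [0.011, -0.004, 0.909], [0.011, -0.004, 0.909], [0.011, -0.004, 0.909]]
 D [[0.0594, -0.0295, 0.0015], [0.0571, -0.0337, 0.0015], [0.0544, -0.0378, 0.0015], [0.0516, -0.0417, 0.0015], [0.0484, -0.0453, 0.0016]] 
 A [[0.011, -0.004, 0.909], [0.011, -0.004, 0.909], [0.011, -0.004, 0.909], [0.011, -0.004, 0.909], [0.011, -0.004, 0.909]]
 D [[0.045, -0.0487, 0.0016], [0.0413, -0.0518, 0.0016], [0.0375, -0.0547, 0.0016], [0.0334, -0.0573, 0.0017], [0.0291, -0.0595, 0.0017]] 
 A [[0.011, -0.004, 0.909], [0.011, -0.004, 0.909], [0.011, -0.004, 0.909], [0.011, -0.004, 0.909], [0.011, -0.004, 0.909]]
 D [[0.0247, -0.0615, 0.0018]] 
 A [[0.011, -0.004, 0.909]]
```

Call:
send_rows(
  delta_pos=[
    [0.066, -0.0065, 0.001],
    [0.0655, -0.0115, 0.001],
    [0.0645, -0.016, 0.001],
    [0.063, -0.0205, 0.001],
    [0.0615, -0.025, 0.001],
  ],
  angular=[
    [0, 0, 0.91],
    [0, 0, 0.91],
    [0, 0, 0.91],
    [0, 0, 0.91],
    [0, 0, 0.91],
  ],
)

```text
clock: 15.65
position: [0.6116, 0.0808, 0.1715]
ee_rot: [-0.001, 0.757, 0.653, 0.001]
contact_force: [0.3, 0.5, -3.8]
width: 0.061
```

Call:
send_rows(
  delta_pos=[
    [0.0595, -0.0295, 0.001],
    [0.057, -0.0335, 0.001],
    [0.0545, -0.038, 0.001],
    [0.0515, -0.0415, 0.001],
    [0.0485, -0.0455, 0.001],
  ],
  angular=[
    [0, 0, 0.91],
    [0, 0, 0.91],
    [0, 0, 0.91],
    [0, 0, 0.91],
    [0, 0, 0.91],
  ],
)

```text
clock: 16.07
position: [0.5702, 0.2067, 0.1697]
ee_rot: [-0.0, 0.863, 0.506, 0.0]
contact_force: [0.3, 0.2, -3.8]
width: 0.0607
```

Call:
send_rows(
  delta_pos=[
    [0.045, -0.0485, 0.001],
    [0.0415, -0.052, 0.001],
    [0.0375, -0.0545, 0.001],
    [0.0335, -0.0575, 0.001],
    [0.029, -0.0595, 0.001],
  ],
  angular=[
    [0, 0, 0.91],
    [0, 0, 0.91],
    [0, 0, 0.91],
    [0, 0, 0.91],
    [0, 0, 0.91],
  ],
)

```text
clock: 16.48
position: [0.5289, 0.3326, 0.1678]
ee_rot: [-0.0, 0.94, 0.341, 0.0]
contact_force: [0.0, -0.3, -3.3]
width: 0.061
```

Call:
send_rows(
  delta_pos=[
    [0.0245, -0.0615, 0.001],
    [0, 0, 0],
    [0, 0, 0],
    [0, 0, 0],
  ],
  angular=[
    [0, 0, 0.91],
    [0, 0, 0],
    [0, 0, 0],
    [0, 0, 0],
  ],
)

```text
clock: 16.82
position: [0.5214, 0.3564, 0.1678]
ee_rot: [0.0, 0.951, 0.309, 0.001]
contact_force: [0.1, -1.0, -3.8]
width: 0.0609
```

```bash
python3 - <<'E'
from h import *
snap('wrist','w10');plan(.525,.356,.115,36,n=3)
E
```

```text
t 16.87 pos [0.5218 0.3561 0.1681] yaw 35.95 w 61.2 F [ 0.5  0.2 -2.8] q [ 0.49  0.41  1.51 -0.    1.22 -0.14] rows 3
 D [[0.0021, 0.0016, 0.0443], [0.0021, 0.0016, 0.0443], [0.0021, 0.0016, 0.0443]] 
 A [[0.003, -0.007, -0.004], [0.003, -0.007, -0.004], [0.003, -0.007, -0.004]]
```

View pics/w10.png

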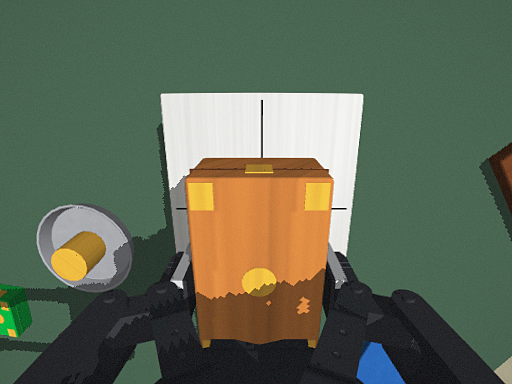

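```bash
python3 - <<'E'
from h import *
for fn,zt,tcp,yaw in [('w9',.042,(.654,-.0448),102.6),('w10',.1681+.0145,(.522,.356),36)]:
    b,P=brass(fn,zt,np.array(tcp))
im,M,K=load('w10'); print(pt([(259,281)],.1826,M,K)); print(pt([(262,208.5)],.075,M,K))
E
```

```text
px [259.7 176.4] w [ 0.6011 -0.0558] area 227
  px [314.6 209.5] w [ 0.61   -0.0302] area 1361
  px [201.6 204.3] w [ 0.618  -0.0767] area 654
  px [241.9 209. ] w [ 0.6164 -0.06  ] area 525
  px [259.1 290.5] w [ 0.6548 -0.044 ] area 777
  px [302.8 317.8] w [ 0.6662 -0.0195] area 850
  px [220.7 320.6] w [ 0.6765 -0.0585] area 448
  px [258.5 168.5] w [0.4882 0.4024] area 215
  px [200.6 196.1] w [0.4758 0.3791] area 656
  px [317.  196.1] w [0.5145 0.4071] area 659
  px [258.5 281.4] w [0.5194 0.3594] area 744
  px [311.3 343.1] w [0.5637 0.3444] area 42
  px [205.8 343.2] w [0.52   0.3127] area 38
[[0.51943786 0.35969888 0.1826    ]]
[[0.5257751  0.35578531 0.075     ]]
```

Call:
send_rows(
  delta_pos=[
    [0.007, 0.015, 0.03],
    [0, 0, 0.05],
    [0, 0, 0.05],
    [0, 0, 0.015],
    [0, 0, 0],
  ],
  angular=[
    [0, 0, 0],
    [0, 0, 0],
    [0, 0, 0],
    [0, 0, 0],
    [0, 0, 0],
  ],
)

```text
clock: 17.28
position: [0.527, 0.352, 0.1082]
ee_rot: [0.0, 0.951, 0.308, -0.001]
contact_force: [-0.1, 0.5, -2.4]
width: 0.0607
```

Call:
send_rows(
  delta_pos=[
    [0, 0, 0.006],
    [0, 0, 0.006],
    [0, 0, 0],
    [0, 0, 0],
  ],
  angular=[
    [0, 0, 0],
    [0, 0, 0],
    [0, 0, 0],
    [0, 0, 0],
  ],
)

```text
clock: 17.62
position: [0.5285, 0.3543, 0.1071]
ee_rot: [-0.001, 0.951, 0.309, 0.003]
contact_force: [0.1, 0.1, -3.0]
width: 0.0615
```

```bash
python3 - <<'E'
from h import *
snap('wrist','w11');plan(.525,.356,.10,36,n=3)
brass('w11',.117,np.array((.525,.356)))
E
```

```text
t 17.67 pos [0.5285 0.3543 0.1071] yaw 35.94 w 60.7 F [-0.5 -0.2 -3.8] q [ 0.48  0.47  1.58  0.    1.09 -0.15] rows 3
 D [[-0.0015, -0.0028, 0.0059], [-0.0015, -0.0028, 0.0059], [-0.0015, -0.0028, 0.0059]] 
 A [[0.001, -0.022, -0.004], [0.001, -0.022, -0.004], [0.001, -0.022, -0.004]]
  px [250.5 167.1] w [0.493  0.3978] area 46
  px [262.8 168.9] w [0.4976 0.4001] area 110
  px [200.6 195.9] w [0.483 0.375] area 636
  px [316.9 195.9] w [0.5235 0.4042] area 639
  px [257.3 278.9] w [0.5273 0.3552] area 590
```

View pics/w11.png

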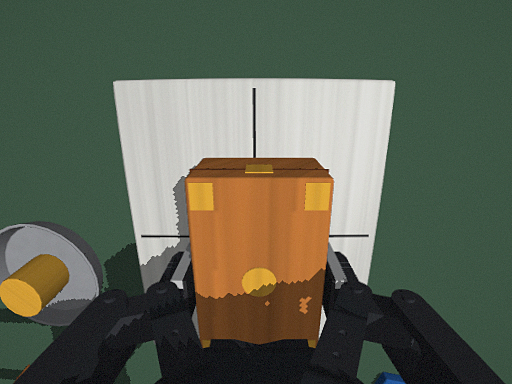

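```bash
python3 - <<'E'
from h import *
im,M,K=load('w11'); print(pt([(259,282)],.1215,M,K),pt([(255.3,236)],.075,M,K)); Q=pt([(200.6,195.9),(316.9,195.9)],.1215,M,K)[:,:2]; print(Q, Q.mean(0)+.042*np.array([.588,-.809]),np.degrees(np.arctan2(*(Q[1]-Q[0])[::-1])))
E
```

```text
[[0.52701204 0.35682986 0.1215    ]] [[0.5255102  0.35562904 0.075     ]]
[[0.48285266 0.37684357]
 [0.52172797 0.4048449 ]] [0.52698631 0.35686624] 35.764657381371194
```

Call:
send_rows(
  delta_pos=[
    [-0.0045, 0, 0.003],
    [0, 0, 0.004],
    [0, 0, 0.003],
    [0, 0, 0],
    [0, 0, 0],
  ],
  angular=[
    [0, 0, 0],
    [0, 0, 0],
    [0, 0, 0],
    [0, 0, 0],
    [0, 0, 0],
  ],
)

```text
clock: 18.08
position: [0.5265, 0.3532, 0.1046]
ee_rot: [-0.001, 0.951, 0.309, 0.002]
contact_force: [-3.3, 0.3, 7.8]
width: 0.0607
```

Call:
send_rows(
  delta_pos=[
    [0, 0, 0],
    [0, 0, 0],
    [0, 0, 0],
    [0, 0, -0.02],
    [0, 0, -0.05],
  ],
  angular=[
    [0, 0, 0],
    [0, 0, 0],
    [0, 0, 0],
    [0, 0, 0],
    [0, 0, 0],
  ],
  hand=80,
)

```text
clock: 18.5
position: [0.5248, 0.352, 0.128]
ee_rot: [-0.0, 0.951, 0.308, -0.001]
contact_force: [-0.3, 0.2, -0.7]
width: 0.0802
```

Call:
send_rows(
  delta_pos=[
    [0, 0, -0.08],
    [0, 0, -0.08],
    [0, 0, -0.08],
    [0, 0, -0.05],
    [0, 0, 0],
  ],
  angular=[
    [0, 0, 0],
    [0, 0, 0],
    [0, 0, 0],
    [0, 0, 0],
    [0, 0, 0],
  ],
)

```text
clock: 18.92
position: [0.5286, 0.3541, 0.2527]
ee_rot: [-0.001, 0.951, 0.309, 0.007]
contact_force: [1.7, 0.0, 1.6]
width: 0.0796
```

```bash
python3 - <<'E'
from h import *
snap('wrist','w12')
brass('w12',.117,np.array((.525,.356)))
plan(.44,-.32,.24,68.3)
E
```

```text
px [254.1 130.8] w [0.495  0.3976] area 24
  px [227.6 141.8] w [0.4812 0.3755] area 147
  px [280.5 141.7] w [0.5203 0.4038] area 145
  px [254.3 186. ] w [0.5255 0.3554] area 209
  px [278.5 225.9] w [0.5698 0.3354] area 107
  px [230.6 226.2] w [0.5308 0.3071] area 107
t 18.97 pos [0.5275 0.3534 0.2498] yaw 35.94 w 80.1 F [-0.2 -0.1  0.5] q [ 0.48  0.36  1.38  0.    1.39 -0.15] rows 20
 D [[-0.0583, 0.0617, 0.0007], [-0.06, 0.0601, 0.0007], [-0.0617, 0.0583, 0.0007], [-0.0633, 0.0566, 0.0007], [-0.0649, 0.0548, 0.0008]] 
 A [[0.002, -0.006, -0.353], [0.002, -0.006, -0.353], [0.002, -0.006, -0.353], [0.002, -0.006, -0.353], [0.002, -0.006, -0.353]]
 D [[-0.0664, 0.0529, 0.0008], [-0.0678, 0.051, 0.0008], [-0.0693, 0.0491, 0.0008], [-0.0706, 0.0471, 0.0009], [-0.0719, 0.0451, 0.0009]] 
 A [[0.002, -0.006, -0.353], [0.002, -0.006, -0.353], [0.002, -0.006, -0.353], [0.002, -0.006, -0.353], [0.002, -0.006, -0.353]]
 D [[-0.0732, 0.0431, 0.0009], [-0.0744, 0.041, 0.0009], [-0.0755, 0.0389, 0.001], [-0.0765, 0.0367, 0.001], [-0.0776, 0.0345, 0.001]] 
 A [[0.002, -0.006, -0.353], [0.002, -0.006, -0.353], [0.002, -0.006, -0.353], [0.002, -0.006, -0.353], [0.002, -0.006, -0.353]]
 D [[-0.0785, 0.0323, 0.0011], [-0.0794, 0.0301, 0.0011], [-0.0802, 0.0278, 0.0011], [-0.0809, 0.0256, 0.0012], [-0.0816, 0.0233, 0.0012]] 
 A [[0.002, -0.006, -0.353], [0.002, -0.006, -0.353], [0.002, -0.006, -0.353], [0.002, -0.006, -0.353], [0.002, -0.006, -0.353]]
```

View pics/w12.png

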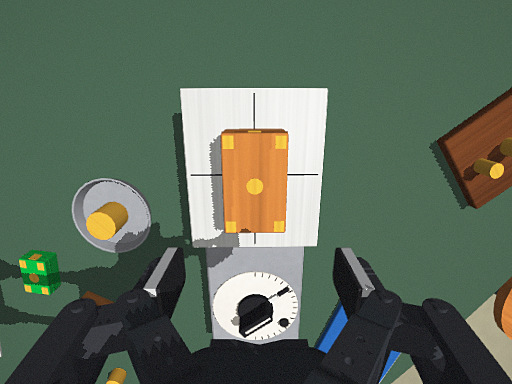

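Case1 sits on the pan: centre (0.5255, 0.3554) against the cross (0.5255, 0.3557). Next, case2.

Call:
send_rows(
  delta_pos=[
    [-0.0585, 0.0615, 0.001],
    [-0.06, 0.06, 0.001],
    [-0.0615, 0.0585, 0.001],
    [-0.0635, 0.0565, 0.001],
    [-0.065, 0.055, 0.001],
  ],
  angular=[
    [0, 0, -0.353],
    [0, 0, -0.353],
    [0, 0, -0.353],
    [0, 0, -0.353],
    [0, 0, -0.353],
  ],
)

```text
clock: 19.38
position: [0.5027, 0.1827, 0.2422]
ee_rot: [-0.001, 0.927, 0.376, 0.0]
contact_force: [0.2, -0.0, -0.1]
width: 0.0798
```

Call:
send_rows(
  delta_pos=[
    [-0.0665, 0.053, 0.001],
    [-0.068, 0.051, 0.001],
    [-0.0695, 0.049, 0.001],
    [-0.0705, 0.047, 0.001],
    [-0.072, 0.045, 0.001],
  ],
  angular=[
    [0, 0, -0.353],
    [0, 0, -0.353],
    [0, 0, -0.353],
    [0, 0, -0.353],
    [0, 0, -0.353],
  ],
)

```text
clock: 19.8
position: [0.4806, 0.0144, 0.24]
ee_rot: [-0.001, 0.898, 0.44, 0.001]
contact_force: [0.7, 0.2, 0.2]
width: 0.0803
```

Call:
send_rows(
  delta_pos=[
    [-0.073, 0.043, 0.001],
    [-0.0745, 0.041, 0.001],
    [-0.0755, 0.039, 0.001],
    [-0.0765, 0.0365, 0.001],
    [-0.0775, 0.0345, 0.001],
  ],
  angular=[
    [0, 0, -0.353],
    [0, 0, -0.353],
    [0, 0, -0.353],
    [0, 0, -0.353],
    [0, 0, -0.353],
  ],
)

```text
clock: 20.22
position: [0.4588, -0.1537, 0.2377]
ee_rot: [-0.001, 0.865, 0.502, 0.001]
contact_force: [1.1, -0.1, 0.8]
width: 0.0797
```

Call:
send_rows(
  delta_pos=[
    [-0.0785, 0.0325, 0.001],
    [-0.0795, 0.03, 0.001],
    [-0.08, 0.028, 0.001],
    [-0.081, 0.0255, 0.001],
    [-0.0815, 0.0235, 0.001],
  ],
  angular=[
    [0, 0, -0.353],
    [0, 0, -0.353],
    [0, 0, -0.353],
    [0, 0, -0.353],
    [0, 0, -0.353],
  ],
)

```text
clock: 20.63
position: [0.4372, -0.3219, 0.235]
ee_rot: [-0.001, 0.827, 0.562, 0.002]
contact_force: [1.0, 0.3, 0.1]
width: 0.0802
```

Call:
send_rows(
  delta_pos=[
    [0, 0, 0],
    [0, 0, 0],
    [0, 0, 0],
  ],
  angular=[
    [0, 0, 0],
    [0, 0, 0],
    [0, 0, 0],
  ],
)

```text
clock: 20.88
position: [0.4377, -0.32, 0.2353]
ee_rot: [-0.002, 0.828, 0.561, 0.002]
contact_force: [-0.0, 0.7, 0.4]
width: 0.0792
```

```bash
python3 - <<'E'
from h import *
snap('wrist','w13')
brass('w13',.039,np.array((.469,-.334)),.06)
plan(.4693,-.3335,.10,68.3)
E
```

```text
px [257.3 161.6] w [ 0.425 -0.315] area 26
  px [276.1 170.8] w [ 0.4432 -0.2987] area 111
  px [238.6 171. ] w [ 0.4272 -0.3393] area 107
  px [257.1 201.1] w [ 0.4697 -0.3332] area 151
  px [239.7 228.9] w [ 0.4958 -0.367 ] area 81
  px [274.5 229. ] w [ 0.512  -0.3269] area 88
t 20.93 pos [ 0.438  -0.3196  0.2356] yaw 68.31 w 79.7 F [-0.5 -0.1  0.1] q [-0.76  0.24  1.6   0.    1.31 -1.95] rows 5
 D [[-0.001, 0.0172, 0.0678], [-0.0009, 0.0171, 0.0678], [-0.0009, 0.0171, 0.0678], [-0.0008, 0.0171, 0.0678], [-0.0007, 0.0171, 0.0678]] 
 A [[-0.001, -0.012, 0.0], [-0.001, -0.012, 0.0], [-0.001, -0.012, 0.0], [-0.001, -0.012, 0.0], [-0.001, -0.012, 0.0]]
```

View pics/w13.png

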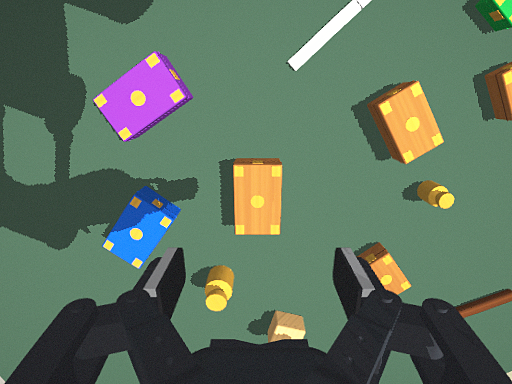

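Call:
send_rows(
  delta_pos=[
    [-0.001, 0.0172, 0.068],
    [-0.001, 0.0172, 0.068],
    [-0.001, 0.0172, 0.068],
    [-0.001, 0.0172, 0.068],
    [0, 0.0172, 0.068],
  ],
  angular=[
    [0, 0, 0.01],
    [0, 0, 0.01],
    [0, 0, 0.01],
    [0, 0, 0.01],
    [0, 0, 0.01],
  ],
)

```text
clock: 21.35
position: [0.4706, -0.3331, 0.0997]
ee_rot: [-0.0, 0.828, 0.56, 0.002]
contact_force: [0.7, 0.1, 0.6]
width: 0.08
```

Call:
send_rows(
  delta_pos=[
    [0, 0, 0],
    [0, 0, 0],
  ],
  angular=[
    [0, 0, 0],
    [0, 0, 0],
  ],
)

```text
clock: 21.52
position: [0.4696, -0.3327, 0.0996]
ee_rot: [-0.002, 0.828, 0.56, 0.001]
contact_force: [-0.6, 0.5, 1.2]
width: 0.0799
```

```bash
python3 - <<'E'
from h import *
plan(.4696,-.3334,.0255,68.1,n=4)
E
```

```text
t 21.52 pos [ 0.4696 -0.3327  0.0996] yaw 68.17 w 79.9 F [-0.6  0.5  1.2] q [-0.74  0.4   1.72  0.    1.02 -1.93] rows 4
 D [[-0.0006, 0.0002, 0.0463], [-0.0006, 0.0002, 0.0463], [-0.0005, 0.0002, 0.0463], [-0.0005, 0.0002, 0.0463]] 
 A [[-0.006, -0.015, 0.004], [-0.006, -0.015, 0.004], [-0.006, -0.015, 0.004], [-0.006, -0.015, 0.004]]
```

Call:
send_rows(
  delta_pos=[
    [0, 0, 0.046],
    [0, 0, 0.046],
    [0, 0, 0.046],
    [0, 0, 0.046],
    [0, 0, 0],
  ],
  angular=[
    [0, 0, 0],
    [0, 0, 0],
    [0, 0, 0],
    [0, 0, 0],
    [0, 0, 0],
  ],
)

```text
clock: 21.93
position: [0.4694, -0.3332, 0.0264]
ee_rot: [-0.002, 0.829, 0.56, 0.001]
contact_force: [0.3, -0.3, 0.6]
width: 0.0801
```

Call:
send_rows(
  delta_pos=[
    [0, 0, 0],
    [0, 0, 0],
    [0, 0, 0],
    [0, 0, 0],
    [0, 0, 0],
  ],
  angular=[
    [0, 0, 0],
    [0, 0, 0],
    [0, 0, 0],
    [0, 0, 0],
    [0, 0, 0],
  ],
  hand=40,
)

```text
clock: 22.35
position: [0.4717, -0.3353, 0.0296]
ee_rot: [0.002, 0.829, 0.56, 0.003]
contact_force: [0.1, 2.1, 8.2]
width: 0.056
```

Call:
send_rows(
  delta_pos=[
    [0, 0, -0.02],
    [0, 0, -0.05],
    [0, 0, -0.08],
    [0, 0, -0.08],
    [0, 0, -0.08],
  ],
  angular=[
    [0, 0, 0],
    [0, 0, 0],
    [0, 0, 0],
    [0, 0, 0],
    [0, 0, 0],
  ],
)

```text
clock: 22.77
position: [0.4692, -0.3345, 0.1524]
ee_rot: [-0.001, 0.829, 0.56, 0.002]
contact_force: [0.7, 0.2, -5.3]
width: 0.0557
```

Call:
send_rows(
  delta_pos=[
    [0, 0, -0.08],
    [0, 0, -0.08],
    [0, 0, -0.02],
    [0, 0, 0],
  ],
  angular=[
    [0, 0, 0],
    [0, 0, 0],
    [0, 0, 0],
    [0, 0, 0],
  ],
)

```text
clock: 23.1
position: [0.4707, -0.3361, 0.2261]
ee_rot: [0.003, 0.829, 0.56, 0.003]
contact_force: [0.6, 0.1, -5.2]
width: 0.056
```

```bash
python3 - <<'E'
from h import *
plan(.525,.356,.215,36,n=20)
E
```

```text
t 23.1 pos [ 0.4707 -0.3361  0.2261] yaw 68.07 w 56.0 F [ 0.6  0.1 -5.2] q [-0.74  0.29  1.54  0.    1.3  -1.93] rows 20
 D [[0.0828, -0.026, 0.0012], [0.082, -0.0283, 0.0012], [0.0812, -0.0306, 0.0012], [0.0803, -0.0329, 0.0012], [0.0794, -0.0351, 0.0012]] 
 A [[0.005, -0.002, 0.35], [0.005, -0.002, 0.35], [0.005, -0.002, 0.35], [0.005, -0.002, 0.35], [0.005, -0.002, 0.35]]
 D [[0.0783, -0.0373, 0.0012], [0.0773, -0.0395, 0.0012], [0.0761, -0.0416, 0.0012], [0.0749, -0.0438, 0.0012], [0.0737, -0.0458, 0.0012]] 
 A [[0.005, -0.002, 0.35], [0.005, -0.002, 0.35], [0.005, -0.002, 0.35], [0.005, -0.002, 0.35], [0.005, -0.002, 0.35]]
 D [[0.0724, -0.0479, 0.0012], [0.071, -0.0499, 0.0013], [0.0696, -0.0519, 0.0013], [0.0681, -0.0538, 0.0013], [0.0666, -0.0557, 0.0013]] 
 A [[0.005, -0.002, 0.35], [0.005, -0.002, 0.35], [0.005, -0.002, 0.35], [0.005, -0.002, 0.35], [0.005, -0.002, 0.35]]
 D [[0.065, -0.0575, 0.0013], [0.0633, -0.0593, 0.0013], [0.0617, -0.0611, 0.0013], [0.0599, -0.0628, 0.0013], [0.0581, -0.0644, 0.0014]] 
 A [[0.005, -0.002, 0.35], [0.005, -0.002, 0.35], [0.005, -0.002, 0.35], [0.005, -0.002, 0.35], [0.005, -0.002, 0.35]]
```

Call:
send_rows(
  delta_pos=[
    [0.083, -0.026, 0.001],
    [0.082, -0.0285, 0.001],
    [0.081, -0.0305, 0.001],
    [0.0805, -0.033, 0.001],
    [0.0795, -0.035, 0.001],
  ],
  angular=[
    [0, 0, 0.35],
    [0, 0, 0.35],
    [0, 0, 0.35],
    [0, 0, 0.35],
    [0, 0, 0.35],
  ],
)

```text
clock: 23.52
position: [0.4815, -0.1597, 0.2184]
ee_rot: [-0.003, 0.866, 0.499, 0.0]
contact_force: [0.9, 0.4, -3.8]
width: 0.056
```

Call:
send_rows(
  delta_pos=[
    [0.0785, -0.0375, 0.001],
    [0.0775, -0.0395, 0.001],
    [0.076, -0.0415, 0.001],
    [0.075, -0.044, 0.001],
    [0.0735, -0.046, 0.001],
  ],
  angular=[
    [0, 0, 0.35],
    [0, 0, 0.35],
    [0, 0, 0.35],
    [0, 0, 0.35],
    [0, 0, 0.35],
  ],
)

```text
clock: 23.93
position: [0.4948, 0.013, 0.217]
ee_rot: [-0.002, 0.899, 0.438, -0.0]
contact_force: [0.1, -0.3, -4.6]
width: 0.0559
```

Call:
send_rows(
  delta_pos=[
    [0.0725, -0.048, 0.001],
    [0.071, -0.05, 0.001],
    [0.0695, -0.052, 0.001],
    [0.068, -0.054, 0.001],
    [0.0665, -0.0555, 0.001],
  ],
  angular=[
    [0, 0, 0.35],
    [0, 0, 0.35],
    [0, 0, 0.35],
    [0, 0, 0.35],
    [0, 0, 0.35],
  ],
)

```text
clock: 24.35
position: [0.5082, 0.1856, 0.2152]
ee_rot: [-0.001, 0.927, 0.374, -0.001]
contact_force: [0.5, -1.5, -4.5]
width: 0.0562
```

Call:
send_rows(
  delta_pos=[
    [0.065, -0.0575, 0.001],
    [0.0635, -0.0595, 0.001],
    [0.0615, -0.061, 0.001],
    [0.06, -0.063, 0.001],
    [0.058, -0.0645, 0.001],
  ],
  angular=[
    [0, 0, 0.35],
    [0, 0, 0.35],
    [0, 0, 0.35],
    [0, 0, 0.35],
    [0, 0, 0.35],
  ],
)

```text
clock: 24.77
position: [0.522, 0.3583, 0.213]
ee_rot: [0.0, 0.951, 0.308, -0.001]
contact_force: [0.8, -1.0, -4.9]
width: 0.0557
```

Call:
send_rows(
  delta_pos=[
    [0, 0, 0],
    [0, 0, 0],
    [0, 0, 0],
    [0, 0, 0],
  ],
  angular=[
    [0, 0, 0],
    [0, 0, 0],
    [0, 0, 0],
    [0, 0, 0],
  ],
)

```text
clock: 25.1
position: [0.5229, 0.3561, 0.2148]
ee_rot: [0.0, 0.951, 0.309, -0.0]
contact_force: [-0.1, 0.6, -4.8]
width: 0.0562
```

```bash
cat >> h.py <<'E'
def held(fn,k,off=.0275,pan=(.5255,.3556)):
    """case k held: top z = tcp z - off + height; print centre from fittings and the correction in tool units"""
    s,p,R=tool(); zt=p[2]-off+SZ[k][2]/1000; print('ztop',zt.round(4)); b,P=brass(fn,zt,p[:2],.08,25)
    return zt
def corr(c,pan=(.5255,.3556)):
    s,p,R=tool(); d=np.array([pan[0]-c[0],pan[1]-c[1],0]); print('centre',np.round(c,4),'need tool x,y units',(R.inv().apply(d)[:2]/.4).round(4))
E
python3 - <<'E'
from h import *
snap('wrist','w14'); held('w14',2)
plan(.525,.356,.143,36,n=3)
E
```

```text
ztop 0.227
  px [260.5 142.2] w [0.4845 0.4106] area 41
  px [230.  155.3] w [0.4777 0.3992] area 195
  px [291.  155.3] w [0.4975 0.4136] area 197
  px [258.7 176.9] w [0.4922 0.3987] area 231
  px [208.5 203.3] w [0.4818 0.3769] area 615
  px [309.1 203.3] w [0.5163 0.4019] area 614
  px [ 98.7 235.5] w [0.4496 0.3343] area 1264
  px [258.6 276.2] w [0.5203 0.3599] area 733
  px [217.1 332.8] w [0.5234 0.3193] area 213
  px [300.2 332.8] w [0.558  0.3443] area 210
t 25.15 pos [0.5232 0.356  0.2155] yaw 35.92 w 56.1 F [-0.7  0.3 -4. ] q [ 0.49  0.38  1.43 -0.    1.33 -0.14] rows 3
 D [[0.0011, 0.0009, 0.0604], [0.0012, 0.0009, 0.0604], [0.0012, 0.0009, 0.0604]] 
 A [[0.001, -0.004, -0.006], [0.001, -0.004, -0.006], [0.001, -0.004, -0.006]]
```

View pics/w14.png

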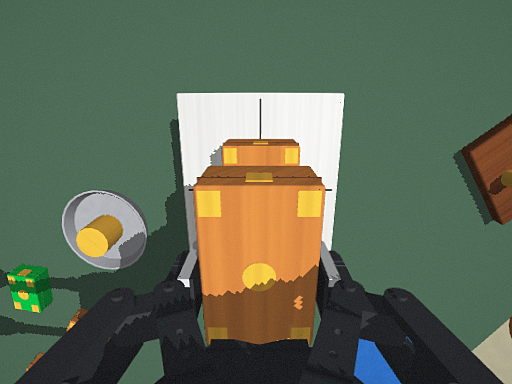

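```bash
cat >> h.py <<'E'
def fit4(fn,px,L,W=None):
    """4 corner fitting pixels (two front, two back ordered fl,fr,bl,br): find ztop giving known fitting length L, print"""
    im,M,K=load(fn)
    for z in np.arange(.05,.35,.0005):
        P=pt(px,z,M,K)[:,:2]; l=(np.hypot(*(P[0]-P[2]))+np.hypot(*(P[1]-P[3])))/2
        if l<=L: break
    d=P[0]-P[2]+P[1]-P[3]; c=P.mean(0); print('ztop',z.round(4),'c',c.round(4),'yaw',(np.degrees(np.arctan2(d[1],d[0]))-90).round(2),'w',np.hypot(*(P[0]-P[1])).round(4)); corr(c); return c
E
python3 - <<'E'
from h import *
fit4('w14',[(208.5,203.3),(309.1,203.3),(217.1,332.8),(300.2,332.8)],.0742)
im,M,K=load('w14'); print(pt([(258.6,276.2)],.2235,M,K))
E
```

```text
ztop 0.222 c [0.5219 0.3578] yaw 35.85 w 0.0445
centre [0.5219 0.3578] need tool x,y units [0.0041 0.0098]
[[0.52172624 0.35793966 0.2235    ]]
```

Call:
send_rows(
  delta_pos=[
    [0.004, 0.01, 0.03],
    [0, 0, 0.05],
    [0, 0, 0.05],
    [0, 0, 0.02],
    [0, 0, 0],
  ],
  angular=[
    [0, 0, 0],
    [0, 0, 0],
    [0, 0, 0],
    [0, 0, 0],
    [0, 0, 0],
  ],
)

```text
clock: 25.57
position: [0.5261, 0.3534, 0.1536]
ee_rot: [0.0, 0.951, 0.308, -0.001]
contact_force: [-0.6, -0.1, -4.6]
width: 0.0562
```

Call:
send_rows(
  delta_pos=[
    [0, 0, 0],
    [0, 0, 0],
  ],
  angular=[
    [0, 0, 0],
    [0, 0, 0],
  ],
)

```text
clock: 25.73
position: [0.5285, 0.3554, 0.1578]
ee_rot: [-0.001, 0.951, 0.309, 0.003]
contact_force: [-0.3, -0.3, -3.2]
width: 0.0557
```

```bash
python3 - <<'E'
from h import *
snap('wrist','w15'); zt=held('w15',2,.0305)
E
```

```text
ztop 0.1666
  px [253.8 149.5] w [0.4899 0.4055] area 80
  px [212.2 161.7] w [0.4789 0.3913] area 139
  px [294.4 161.3] w [0.5064 0.4114] area 130
  px [258.5 176.7] w [0.4983 0.3973] area 232
  px [208.5 203.2] w [0.4876 0.3749] area 604
  px [309.  203.2] w [0.5232 0.4005] area 606
  px [258.5 276. ] w [0.5272 0.3574] area 709
  px [300.4 333. ] w [0.5663 0.3411] area 178
  px [217.1 332.9] w [0.5304 0.3156] area 175
```

View pics/w15.png

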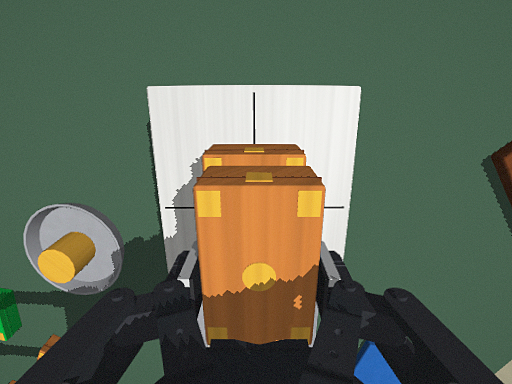

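Call:
send_rows(
  delta_pos=[
    [-0.005, 0, 0.008],
    [0, 0, 0.006],
    [0, 0, 0.004],
    [0, 0, 0.002],
    [0, 0, 0],
  ],
  angular=[
    [0, 0, 0],
    [0, 0, 0],
    [0, 0, 0],
    [0, 0, 0],
    [0, 0, 0],
  ],
)

```text
clock: 26.2
position: [0.5258, 0.3542, 0.1485]
ee_rot: [-0.0, 0.951, 0.309, 0.002]
contact_force: [0.1, -1.2, -4.5]
width: 0.0558
```

Call:
send_rows(
  delta_pos=[
    [0, 0, 0.004],
    [0, 0, 0],
    [0, 0, 0],
  ],
  angular=[
    [0, 0, 0],
    [0, 0, 0],
    [0, 0, 0],
  ],
)

```text
clock: 26.45
position: [0.526, 0.3542, 0.147]
ee_rot: [-0.001, 0.951, 0.309, 0.002]
contact_force: [0.5, -0.4, -3.6]
width: 0.0557
```

Call:
send_rows(
  delta_pos=[
    [0, 0, 0.004],
    [0, 0, 0.002],
    [0, 0, 0],
  ],
  angular=[
    [0, 0, 0],
    [0, 0, 0],
    [0, 0, 0],
  ],
)

```text
clock: 26.7
position: [0.526, 0.3543, 0.1467]
ee_rot: [-0.001, 0.951, 0.309, 0.002]
contact_force: [-3.1, -0.1, 5.8]
width: 0.056
```

Contact made, so I release and rise.

Call:
send_rows(
  delta_pos=[
    [0, 0, 0],
    [0, 0, 0],
    [0, 0, 0],
    [0, 0, -0.02],
    [0, 0, -0.05],
  ],
  angular=[
    [0, 0, 0],
    [0, 0, 0],
    [0, 0, 0],
    [0, 0, 0],
    [0, 0, 0],
  ],
  hand=75,
)

```text
clock: 27.12
position: [0.5244, 0.3533, 0.1705]
ee_rot: [-0.0, 0.951, 0.309, -0.001]
contact_force: [-0.6, 0.1, -0.4]
width: 0.0751
```

Call:
send_rows(
  delta_pos=[
    [0, 0, -0.08],
    [0, 0, -0.08],
    [0, 0, -0.08],
    [0, 0, -0.04],
    [0, 0, 0],
  ],
  angular=[
    [0, 0, 0],
    [0, 0, 0],
    [0, 0, 0],
    [0, 0, 0],
    [0, 0, 0],
  ],
)

```text
clock: 27.53
position: [0.5276, 0.355, 0.2905]
ee_rot: [-0.001, 0.951, 0.309, 0.007]
contact_force: [0.5, -0.5, 0.5]
width: 0.0748
```

```bash
python3 - <<'E'
from h import *
snap('wrist','w16')
brass('w16',.156,np.array((.525,.356)),.06)
plan(.42,-.125,.24,100.4)
E
```

```text
px [254.5 128.2] w [0.4927 0.4006] area 16
  px [278.4 132.4] w [0.5124 0.4103] area 15
  px [254.8 135.8] w [0.4969 0.3953] area 26
  px [231.2 146.9] w [0.4853 0.3746] area 146
  px [278.5 146.9] w [0.5203 0.3999] area 144
  px [255.  185.9] w [0.5246 0.357 ] area 215
  px [276.6 221.4] w [0.5638 0.3395] area 111
  px [233.4 221.7] w [0.5289 0.3143] area 112
t 27.58 pos [0.5266 0.3544 0.2876] yaw 35.98 w 74.8 F [-0.2  0.6  0. ] q [ 0.48  0.35  1.31  0.    1.48 -0.15] rows 15
 D [[-0.0614, 0.0542, 0.0074], [-0.0653, 0.0495, 0.0074], [-0.0688, 0.0444, 0.0074], [-0.0719, 0.0392, 0.0075], [-0.0747, 0.0337, 0.0075]] 
 A [[0.005, -0.007, -0.937], [0.005, -0.007, -0.937], [0.005, -0.007, -0.937], [0.005, -0.007, -0.937], [0.005, -0.007, -0.937]]
 D [[-0.077, 0.028, 0.0075], [-0.0788, 0.0222, 0.0076], [-0.0803, 0.0162, 0.0076], [-0.0813, 0.0101, 0.0076], [-0.0818, 0.004, 0.0077]] 
 A [[0.005, -0.007, -0.937], [0.005, -0.007, -0.937], [0.005, -0.007, -0.937], [0.005, -0.007, -0.937], [0.005, -0.007, -0.937]]
 D [[-0.0819, -0.0021, 0.0077], [-0.0815, -0.0082, 0.0078], [-0.0806, -0.0143, 0.0078], [-0.0793, -0.0203, 0.0079], [-0.0776, -0.0262, 0.0079]] 
 A [[0.005, -0.007, -0.937], [0.005, -0.007, -0.937], [0.005, -0.007, -0.937], [0.005, -0.007, -0.937], [0.005, -0.007, -0.937]]
```

View pics/w16.png

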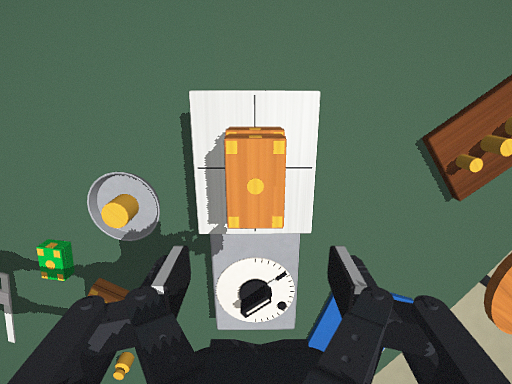

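Case2 is on case1, centred within about 2 mm: (0.5246, 0.357). Next, case3.

Call:
send_rows(
  delta_pos=[
    [-0.0615, 0.054, 0.0075],
    [-0.0655, 0.0495, 0.0075],
    [-0.069, 0.0445, 0.0075],
    [-0.072, 0.039, 0.0075],
    [-0.0745, 0.0335, 0.0075],
  ],
  angular=[
    [0, 0, -0.937],
    [0, 0, -0.937],
    [0, 0, -0.937],
    [0, 0, -0.937],
    [0, 0, -0.937],
  ],
)

```text
clock: 28.0
position: [0.4881, 0.1925, 0.2672]
ee_rot: [-0.001, 0.876, 0.483, 0.0]
contact_force: [1.0, 0.1, 0.4]
width: 0.075
```

Call:
send_rows(
  delta_pos=[
    [-0.077, 0.028, 0.0075],
    [-0.079, 0.022, 0.0075],
    [-0.0805, 0.016, 0.0075],
    [-0.0815, 0.01, 0.0075],
    [-0.082, 0.004, 0.0075],
  ],
  angular=[
    [0, 0, -0.937],
    [0, 0, -0.937],
    [0, 0, -0.937],
    [0, 0, -0.937],
    [0, 0, -0.937],
  ],
)

```text
clock: 28.42
position: [0.4521, 0.0327, 0.2521]
ee_rot: [-0.001, 0.771, 0.637, 0.001]
contact_force: [0.4, -0.7, -0.3]
width: 0.0753
```

Call:
send_rows(
  delta_pos=[
    [-0.082, -0.002, 0.008],
    [-0.0815, -0.008, 0.008],
    [-0.0805, -0.0145, 0.008],
    [-0.0795, -0.0205, 0.008],
    [-0.0775, -0.026, 0.008],
  ],
  angular=[
    [0, 0, -0.937],
    [0, 0, -0.937],
    [0, 0, -0.937],
    [0, 0, -0.937],
    [0, 0, -0.937],
  ],
)

```text
clock: 28.83
position: [0.4167, -0.1269, 0.2358]
ee_rot: [-0.001, 0.639, 0.769, 0.001]
contact_force: [0.4, -0.1, -0.1]
width: 0.0749
```

Call:
send_rows(
  delta_pos=[
    [0, 0, 0],
    [0, 0, 0],
    [0, 0, 0],
  ],
  angular=[
    [0, 0, 0],
    [0, 0, 0],
    [0, 0, 0],
  ],
)

```text
clock: 29.08
position: [0.4177, -0.1253, 0.2364]
ee_rot: [-0.001, 0.641, 0.768, 0.002]
contact_force: [0.1, 0.3, -0.8]
width: 0.0754
```

```bash
python3 - <<'E'
from h import *
snap('wrist','w17')
brass('w17',.036,np.array((.4495,-.1366)),.06)
plan(.4495,-.136,.10,100.4)
E
```

```text
px [244.6 160.5] w [ 0.4074 -0.1427] area 21
  px [228.1 169.6] w [ 0.4214 -0.1599] area 99
  px [260.8 169.4] w [ 0.4144 -0.1222] area 103
  px [244.8 195.5] w [ 0.4497 -0.1354] area 151
  px [261.2 218.5] w [ 0.476  -0.1104] area 97
  px [230.  219.8] w [ 0.4847 -0.1483] area 84
t 29.13 pos [ 0.418  -0.1249  0.2366] yaw 100.39 w 75.4 F [ 0.9 -0.1 -0.3] q [-0.45  0.07  1.8   0.    1.27 -2.21] rows 5
 D [[-0.0085, 0.0143, 0.0683], [-0.0085, 0.0144, 0.0683], [-0.0084, 0.0144, 0.0683], [-0.0084, 0.0144, 0.0683], [-0.0083, 0.0145, 0.0683]] 
 A [[0.006, -0.008, -0.0], [0.006, -0.008, -0.0], [0.006, -0.008, -0.0], [0.006, -0.008, -0.0], [0.006, -0.008, -0.0]]
```

View pics/w17.png

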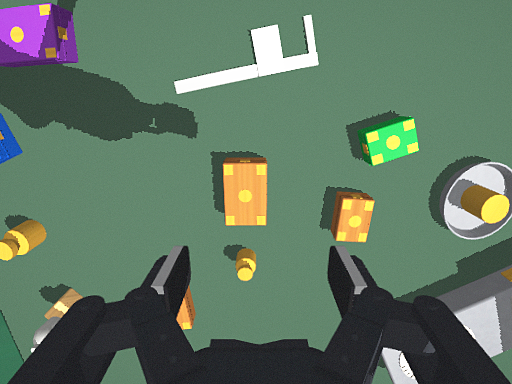

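Call:
send_rows(
  delta_pos=[
    [-0.0085, 0.0145, 0.068],
    [-0.0085, 0.0145, 0.068],
    [-0.0085, 0.0145, 0.068],
    [-0.0085, 0.0145, 0.068],
    [-0.0085, 0.0145, 0.068],
  ],
  angular=[
    [0, 0, 0],
    [0, 0, 0],
    [0, 0, 0],
    [0, 0, 0],
    [0, 0, 0],
  ],
)

```text
clock: 29.55
position: [0.4509, -0.1355, 0.1003]
ee_rot: [0.001, 0.639, 0.769, 0.002]
contact_force: [0.5, 0.1, -0.1]
width: 0.075
```

Call:
send_rows(
  delta_pos=[
    [0, 0, 0],
    [0, 0, 0],
  ],
  angular=[
    [0, 0, 0],
    [0, 0, 0],
  ],
)

```text
clock: 29.72
position: [0.4497, -0.1354, 0.1005]
ee_rot: [-0.001, 0.639, 0.769, 0.001]
contact_force: [-0.0, -0.4, 1.1]
width: 0.0748
```

```bash
python3 - <<'E'
from h import *
plan(.4495,-.136,.0245,100.4,n=4)
E
```

```text
t 29.72 pos [ 0.4497 -0.1354  0.1005] yaw 100.52 w 74.8 F [-0.  -0.4  1.1] q [-0.44  0.26  1.95  0.    0.94 -2.2 ] rows 4
 D [[-0.0005, -0.0002, 0.0475], [-0.0005, -0.0002, 0.0475], [-0.0004, -0.0002, 0.0475], [-0.0004, -0.0002, 0.0475]] 
 A [[0.001, -0.013, 0.006], [0.001, -0.013, 0.006], [0.001, -0.013, 0.006], [0.001, -0.013, 0.006]]
```

Call:
send_rows(
  delta_pos=[
    [-0.001, -0.001, 0.047],
    [0, 0, 0.047],
    [0, 0, 0.047],
    [0, 0, 0.047],
    [0, 0, 0],
  ],
  angular=[
    [0, 0, 0],
    [0, 0, 0],
    [0, 0, 0],
    [0, 0, 0],
    [0, 0, 0],
  ],
)

```text
clock: 30.13
position: [0.4493, -0.1363, 0.0256]
ee_rot: [-0.001, 0.64, 0.769, 0.001]
contact_force: [-0.8, 1.2, -0.1]
width: 0.0751
```

Call:
send_rows(
  delta_pos=[
    [0, 0, 0],
    [0, 0, 0],
    [0, 0, 0],
    [0, 0, 0],
    [0, 0, 0],
  ],
  angular=[
    [0, 0, 0],
    [0, 0, 0],
    [0, 0, 0],
    [0, 0, 0],
    [0, 0, 0],
  ],
  hand=35,
)

```text
clock: 30.55
position: [0.4516, -0.1376, 0.0283]
ee_rot: [0.002, 0.64, 0.768, 0.003]
contact_force: [-0.2, 1.7, 6.7]
width: 0.051
```

Call:
send_rows(
  delta_pos=[
    [0, 0, -0.02],
    [0, 0, -0.05],
    [0, 0, -0.08],
    [0, 0, -0.08],
    [0, 0, -0.08],
  ],
  angular=[
    [0, 0, 0],
    [0, 0, 0],
    [0, 0, 0],
    [0, 0, 0],
    [0, 0, 0],
  ],
)

```text
clock: 30.97
position: [0.4493, -0.1376, 0.1524]
ee_rot: [0.001, 0.64, 0.768, 0.002]
contact_force: [0.8, -0.5, -2.7]
width: 0.0512
```

Call:
send_rows(
  delta_pos=[
    [0, 0, -0.08],
    [0, 0, -0.08],
    [0, 0, -0.08],
    [0, 0, -0.06],
    [0, 0, 0],
  ],
  angular=[
    [0, 0, 0],
    [0, 0, 0],
    [0, 0, 0],
    [0, 0, 0],
    [0, 0, 0],
  ],
)

```text
clock: 31.38
position: [0.4518, -0.1391, 0.2766]
ee_rot: [0.007, 0.64, 0.768, 0.003]
contact_force: [1.0, 0.2, -2.8]
width: 0.0507
```

```bash
python3 - <<'E'
from h import *
plan(.527,.354,.255,36,n=15)
E
```

```text
t 31.38 pos [ 0.4518 -0.1391  0.2766] yaw 100.4 w 50.7 F [ 1.   0.2 -2.8] q [-0.45  0.1   1.67  0.    1.36 -2.2 ] rows 15
 D [[0.0786, 0.0271, 0.0035], [0.0804, 0.0212, 0.0034], [0.0818, 0.0151, 0.0034], [0.0827, 0.0089, 0.0034], [0.0831, 0.0027, 0.0034]] 
 A [[0.013, -0.002, 0.937], [0.013, -0.002, 0.937], [0.013, -0.002, 0.937], [0.013, -0.002, 0.937], [0.013, -0.002, 0.937]]
 D [[0.0831, -0.0035, 0.0034], [0.0826, -0.0097, 0.0034], [0.0816, -0.0159, 0.0034], [0.0802, -0.0219, 0.0034], [0.0783, -0.0279, 0.0034]] 
 A [[0.013, -0.002, 0.937], [0.013, -0.002, 0.937], [0.013, -0.002, 0.937], [0.013, -0.002, 0.937], [0.013, -0.002, 0.937]]
 D [[0.076, -0.0337, 0.0034], [0.0733, -0.0393, 0.0034], [0.0701, -0.0446, 0.0035], [0.0666, -0.0498, 0.0035], [0.0627, -0.0546, 0.0035]] 
 A [[0.013, -0.002, 0.937], [0.013, -0.002, 0.937], [0.013, -0.002, 0.937], [0.013, -0.002, 0.937], [0.013, -0.002, 0.937]]
```

Call:
send_rows(
  delta_pos=[
    [0.0785, 0.027, 0.003],
    [0.0805, 0.021, 0.003],
    [0.082, 0.015, 0.003],
    [0.0825, 0.009, 0.003],
    [0.083, 0.0025, 0.003],
  ],
  angular=[
    [0, 0, 0.937],
    [0, 0, 0.937],
    [0, 0, 0.937],
    [0, 0, 0.937],
    [0, 0, 0.937],
  ],
)

```text
clock: 31.8
position: [0.4732, 0.0278, 0.264]
ee_rot: [-0.0, 0.773, 0.634, 0.001]
contact_force: [0.8, 0.1, -2.2]
width: 0.0509
```

Call:
send_rows(
  delta_pos=[
    [0.083, -0.0035, 0.003],
    [0.0825, -0.0095, 0.003],
    [0.0815, -0.016, 0.003],
    [0.08, -0.022, 0.003],
    [0.0785, -0.028, 0.003],
  ],
  angular=[
    [0, 0, 0.937],
    [0, 0, 0.937],
    [0, 0, 0.937],
    [0, 0, 0.937],
    [0, 0, 0.937],
  ],
)

```text
clock: 32.22
position: [0.4982, 0.1921, 0.2583]
ee_rot: [-0.0, 0.878, 0.479, 0.001]
contact_force: [-0.0, 0.3, -2.2]
width: 0.0511
```

Call:
send_rows(
  delta_pos=[
    [0.076, -0.0335, 0.003],
    [0.0735, -0.0395, 0.003],
    [0.07, -0.0445, 0.003],
    [0.0665, -0.05, 0.003],
    [0.0625, -0.0545, 0.003],
  ],
  angular=[
    [0, 0, 0.937],
    [0, 0, 0.937],
    [0, 0, 0.937],
    [0, 0, 0.937],
    [0, 0, 0.937],
  ],
)

```text
clock: 32.63
position: [0.5233, 0.3563, 0.2524]
ee_rot: [-0.0, 0.952, 0.307, 0.001]
contact_force: [0.5, 0.1, -2.3]
width: 0.0511
```

Call:
send_rows(
  delta_pos=[
    [0, 0, 0],
    [0, 0, 0],
    [0, 0, 0],
    [0, 0, 0],
  ],
  angular=[
    [0, 0, 0],
    [0, 0, 0],
    [0, 0, 0],
    [0, 0, 0],
  ],
)

```text
clock: 32.97
position: [0.5237, 0.3539, 0.253]
ee_rot: [-0.0, 0.951, 0.309, 0.001]
contact_force: [-1.0, 0.0, -3.5]
width: 0.0511
```

```bash
python3 - <<'E'
from h import *
snap('wrist','w18'); held('w18',3,.030)
plan(.5255,.3556,.186,36,n=3)
E
```

```text
ztop 0.2594
  px [260.4 133.8] w [0.4839 0.4105] area 25
  px [260.9 143.4] w [0.4863 0.4074] area 40
  px [233.8 156.6] w [0.4803 0.3963] area 195
  px [288.6 156.6] w [0.4991 0.4098] area 196
  px [258.6 188.6] w [0.4971 0.3909] area 246
  px [215.5 214.4] w [0.4885 0.3696] area 578
  px [301.9 214.4] w [0.5201 0.3925] area 578
  px [112.8 221.4] w [0.4516 0.3385] area 1029
  px [258.6 275.8] w [0.5234 0.3546] area 712
  px [295.1 326.9] w [0.5583 0.3396] area 305
  px [222.3 327. ] w [0.5268 0.3169] area 310
t 33.02 pos [0.5239 0.3538 0.2534] yaw 35.93 w 51.3 F [ 0.3 -0.9 -1.3] q [ 0.48  0.36  1.37 -0.    1.41 -0.14] rows 3
 D [[0.0018, -0.0005, 0.0561], [0.0018, -0.0005, 0.0561], [0.0019, -0.0004, 0.0561]] 
 A [[0.002, -0.011, -0.005], [0.002, -0.011, -0.005], [0.002, -0.011, -0.005]]
```

View pics/w18.png

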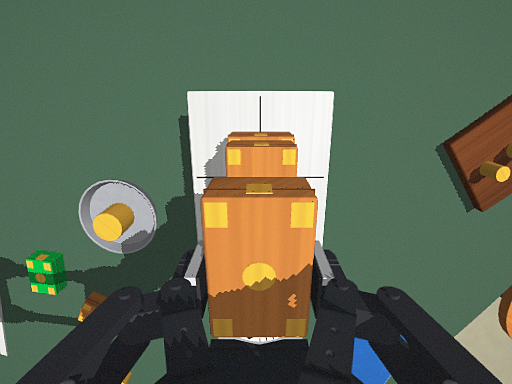

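Call:
send_rows(
  delta_pos=[
    [0.003, 0.001, 0.03],
    [0, 0, 0.05],
    [0, 0, 0.05],
    [0, 0, 0.02],
    [0, 0, 0],
  ],
  angular=[
    [0, 0, 0],
    [0, 0, 0],
    [0, 0, 0],
    [0, 0, 0],
    [0, 0, 0],
  ],
)

```text
clock: 33.43
position: [0.5243, 0.3539, 0.1914]
ee_rot: [-0.0, 0.951, 0.308, -0.001]
contact_force: [-0.7, 0.6, -3.2]
width: 0.0508
```

Call:
send_rows(
  delta_pos=[
    [0, 0, 0],
    [0, 0, 0],
    [0, 0, 0],
  ],
  angular=[
    [0, 0, 0],
    [0, 0, 0],
    [0, 0, 0],
  ],
)

```text
clock: 33.68
position: [0.5265, 0.3559, 0.1951]
ee_rot: [-0.001, 0.951, 0.309, 0.003]
contact_force: [-0.5, -0.1, -2.1]
width: 0.0512
```

```bash
python3 - <<'E'
from h import *
snap('wrist','w19'); zt=held('w19',3,.030); plan(.5255,.3556,.186,36,n=3)
E
```

```text
ztop 0.201
  px [256.1 143.1] w [0.4874 0.4083] area 50
  px [290.1 150.1] w [0.5007 0.4143] area 30
  px [221.5 150.5] w [0.4774 0.3973] area 32
  px [256.3 157.7] w [0.4911 0.4033] area 102
  px [219.5 171.3] w [0.4817 0.3893] area 183
  px [292.9 171.2] w [0.5073 0.4078] area 181
  px [258.6 188.6] w [0.4999 0.3928] area 247
  px [215.5 214.5] w [0.4913 0.3714] area 574
  px [301.9 214.4] w [0.5231 0.3943] area 576
  px [258.6 275.8] w [0.5263 0.3563] area 711
  px [222.3 326.9] w [0.5296 0.3186] area 308
  px [295.1 326.8] w [0.5614 0.3413] area 302
t 33.73 pos [0.5264 0.3559 0.195 ] yaw 35.98 w 50.8 F [ 1.5 -1.1 -3.1] q [ 0.48  0.4   1.46  0.    1.28 -0.14] rows 3
 D [[-0.0008, -0.0002, 0.0075], [-0.0008, -0.0002, 0.0075], [-0.0007, -0.0002, 0.0075]] 
 A [[0.002, -0.027, -0.002], [0.002, -0.027, -0.002], [0.002, -0.027, -0.002]]
```

Call:
send_rows(
  delta_pos=[
    [-0.002, 0, 0.008],
    [0, 0, 0.006],
    [0, 0, 0.004],
    [0, 0, 0.003],
    [0, 0, 0],
  ],
  angular=[
    [0, 0, 0],
    [0, 0, 0],
    [0, 0, 0],
    [0, 0, 0],
    [0, 0, 0],
  ],
)

```text
clock: 34.15
position: [0.5248, 0.3552, 0.1847]
ee_rot: [-0.0, 0.951, 0.309, 0.002]
contact_force: [0.5, -0.5, -1.9]
width: 0.0509
```

Call:
send_rows(
  delta_pos=[
    [0, 0, 0.003],
    [0, 0, 0],
    [0, 0, 0],
  ],
  angular=[
    [0, 0, 0],
    [0, 0, 0],
    [0, 0, 0],
  ],
)

```text
clock: 34.4
position: [0.525, 0.3553, 0.1845]
ee_rot: [-0.001, 0.951, 0.309, 0.002]
contact_force: [-1.5, 0.0, 2.3]
width: 0.0508
```

Call:
send_rows(
  delta_pos=[
    [0, 0, 0.001],
    [0, 0, 0],
    [0, 0, 0],
    [0, 0, -0.02],
    [0, 0, -0.05],
  ],
  angular=[
    [0, 0, 0],
    [0, 0, 0],
    [0, 0, 0],
    [0, 0, 0],
    [0, 0, 0],
  ],
  hand=70,
)

```text
clock: 34.82
position: [0.5235, 0.3543, 0.2092]
ee_rot: [0.0, 0.951, 0.309, -0.001]
contact_force: [0.1, 0.4, -0.6]
width: 0.0699
```

Call:
send_rows(
  delta_pos=[
    [0, 0, -0.08],
    [0, 0, -0.08],
    [0, 0, -0.08],
    [0, 0, -0.03],
    [0, 0, 0],
  ],
  angular=[
    [0, 0, 0],
    [0, 0, 0],
    [0, 0, 0],
    [0, 0, 0],
    [0, 0, 0],
  ],
)

```text
clock: 35.23
position: [0.5262, 0.3558, 0.3247]
ee_rot: [-0.001, 0.951, 0.309, 0.006]
contact_force: [0.7, 0.3, -0.3]
width: 0.0699
```

```bash
python3 - <<'E'
from h import *
snap('wrist','w20')
brass('w20',.192,np.array((.525,.356)),.045)
plan(.59,-.19,.24,106.4)
E
```

```text
px [255.2 142.7] w [0.4992 0.3914] area 27
  px [234.5 153.9] w [0.4897 0.3721] area 147
  px [276.3 153.7] w [0.5207 0.3946] area 145
  px [255.6 187.5] w [0.5241 0.3572] area 218
  px [275.1 218.6] w [0.5585 0.3424] area 117
  px [236.3 218.7] w [0.5276 0.32  ] area 116
t 35.28 pos [0.5253 0.3553 0.3218] yaw 35.98 w 69.8 F [-0.1 -0.4  0.4] q [ 0.48  0.33  1.25  0.    1.55 -0.14] rows 17
 D [[-0.0395, 0.0705, 0.0118], [-0.0445, 0.0674, 0.0118], [-0.0492, 0.064, 0.0117], [-0.0537, 0.0603, 0.0117], [-0.058, 0.0563, 0.0118]] 
 A [[0.004, -0.005, -0.904], [0.004, -0.005, -0.904], [0.004, -0.005, -0.904], [0.004, -0.005, -0.904], [0.004, -0.005, -0.904]]
 D [[-0.0619, 0.052, 0.0118], [-0.0655, 0.0474, 0.0118], [-0.0687, 0.0425, 0.0118], [-0.0716, 0.0374, 0.0118], [-0.0741, 0.0322, 0.0118]] 
 A [[0.004, -0.005, -0.904], [0.004, -0.005, -0.904], [0.004, -0.005, -0.904], [0.004, -0.005, -0.904], [0.004, -0.005, -0.904]]
 D [[-0.0762, 0.0267, 0.0118], [-0.078, 0.0212, 0.0119], [-0.0793, 0.0155, 0.0119], [-0.0802, 0.0097, 0.0119], [-0.0807, 0.0039, 0.0119]] 
 A [[0.004, -0.005, -0.904], [0.004, -0.005, -0.904], [0.004, -0.005, -0.904], [0.004, -0.005, -0.904], [0.004, -0.005, -0.904]]
 D [[-0.0807, -0.0019, 0.012], [-0.0804, -0.0078, 0.012]] 
 A [[0.004, -0.005, -0.904], [0.004, -0.005, -0.904]]
```

View pics/w20.png

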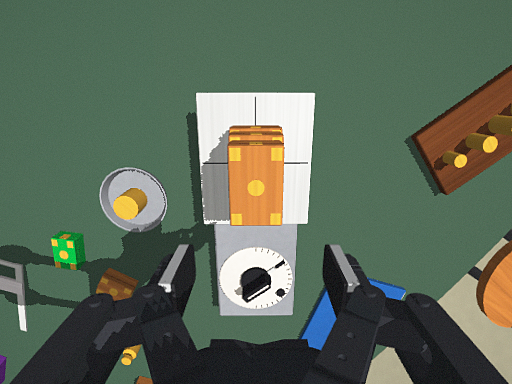

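Case3 is at (0.5241, 0.3572), about 2 mm off. Next, case4.

Call:
send_rows(
  delta_pos=[
    [-0.0395, 0.0705, 0.012],
    [-0.0445, 0.0675, 0.012],
    [-0.049, 0.064, 0.012],
    [-0.0535, 0.0605, 0.012],
    [-0.058, 0.0565, 0.012],
  ],
  angular=[
    [0, 0, -0.904],
    [0, 0, -0.904],
    [0, 0, -0.904],
    [0, 0, -0.904],
    [0, 0, -0.904],
  ],
)

```text
clock: 35.7
position: [0.5427, 0.193, 0.2928]
ee_rot: [-0.001, 0.879, 0.477, -0.0]
contact_force: [0.1, -0.0, 0.7]
width: 0.07
```

Call:
send_rows(
  delta_pos=[
    [-0.062, 0.052, 0.012],
    [-0.0655, 0.0475, 0.012],
    [-0.0685, 0.0425, 0.012],
    [-0.0715, 0.0375, 0.012],
    [-0.074, 0.032, 0.012],
  ],
  angular=[
    [0, 0, -0.904],
    [0, 0, -0.904],
    [0, 0, -0.904],
    [0, 0, -0.904],
    [0, 0, -0.904],
  ],
)

```text
clock: 36.12
position: [0.5617, 0.0327, 0.2687]
ee_rot: [-0.001, 0.779, 0.627, 0.001]
contact_force: [0.3, 0.0, 0.2]
width: 0.0695
```

Call:
send_rows(
  delta_pos=[
    [-0.076, 0.0265, 0.012],
    [-0.078, 0.021, 0.012],
    [-0.0795, 0.0155, 0.012],
    [-0.08, 0.0095, 0.012],
    [-0.0805, 0.004, 0.012],
  ],
  angular=[
    [0, 0, -0.904],
    [0, 0, -0.904],
    [0, 0, -0.904],
    [0, 0, -0.904],
    [0, 0, -0.904],
  ],
)

```text
clock: 36.53
position: [0.5805, -0.1273, 0.2443]
ee_rot: [-0.001, 0.654, 0.757, 0.001]
contact_force: [0.9, -0.2, -0.7]
width: 0.0699
```

Call:
send_rows(
  delta_pos=[
    [-0.0805, -0.002, 0.012],
    [-0.0805, -0.008, 0.012],
    [0, 0, 0],
    [0, 0, 0],
    [0, 0, 0],
  ],
  angular=[
    [0, 0, -0.904],
    [0, 0, -0.904],
    [0, 0, 0],
    [0, 0, 0],
    [0, 0, 0],
  ],
)

```text
clock: 36.95
position: [0.5883, -0.1896, 0.2353]
ee_rot: [-0.001, 0.599, 0.801, 0.002]
contact_force: [0.7, 0.6, -0.1]
width: 0.0699
```

```bash
python3 - <<'E'
from h import *
snap('wrist','w21')
brass('w21',.033,np.array((.6445,-.213)),.05)
plan(.6445,-.2125,.10,106.4)
E
```

```text
px [227.5 179.1] w [ 0.6076 -0.2214] area 29
  px [213.3 188.1] w [ 0.6234 -0.2351] area 99
  px [241.9 191.9] w [ 0.6184 -0.2006] area 132
  px [227.8 209.1] w [ 0.6449 -0.2116] area 139
  px [215.6 228.8] w [ 0.6754 -0.2198] area 81
  px [241.7 228.9] w [ 0.6662 -0.188 ] area 82
t 37.0 pos [ 0.5886 -0.1891  0.2359] yaw 106.42 w 70.1 F [0.1 0.1 0.7] q [-0.43  0.35  1.43  0.    1.36 -2.28] rows 5
 D [[-0.0193, 0.0234, 0.0679], [-0.0193, 0.0234, 0.0679], [-0.0192, 0.0234, 0.0679], [-0.0192, 0.0234, 0.0679], [-0.0192, 0.0235, 0.0679]] 
 A [[0.005, -0.008, 0.001], [0.005, -0.008, 0.001], [0.005, -0.008, 0.001], [0.005, -0.008, 0.001], [0.005, -0.008, 0.001]]
```

View pics/w21.png

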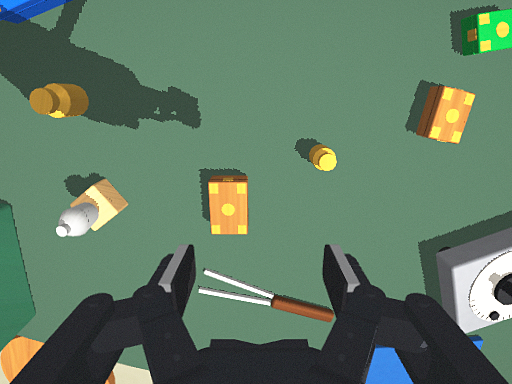

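Call:
send_rows(
  delta_pos=[
    [-0.0193, 0.0235, 0.068],
    [-0.0193, 0.0235, 0.068],
    [-0.0193, 0.0235, 0.068],
    [-0.0193, 0.0235, 0.068],
    [-0.0193, 0.0235, 0.068],
  ],
  angular=[
    [0, 0, 0],
    [0, 0, 0],
    [0, 0, 0],
    [0, 0, 0],
    [0, 0, 0],
  ],
)

```text
clock: 37.42
position: [0.6461, -0.2118, 0.1002]
ee_rot: [0.001, 0.598, 0.801, 0.002]
contact_force: [0.9, -0.1, -0.4]
width: 0.07
```

Call:
send_rows(
  delta_pos=[
    [0, 0, 0],
    [0, 0, 0],
  ],
  angular=[
    [0, 0, 0],
    [0, 0, 0],
  ],
)

```text
clock: 37.58
position: [0.6447, -0.2117, 0.0994]
ee_rot: [-0.002, 0.598, 0.801, 0.001]
contact_force: [-0.2, 0.3, 0.8]
width: 0.0701
```

```bash
python3 - <<'E'
from h import *
plan(.6446,-.2122,.0235,106.4,n=4)
E
```

```text
t 37.58 pos [ 0.6447 -0.2117  0.0994] yaw 106.51 w 70.1 F [-0.2  0.3  0.8] q [-0.42  0.53  1.48  0.    1.13 -2.28] rows 4
 D [[-0.0005, -0.0002, 0.0474], [-0.0004, -0.0002, 0.0474], [-0.0004, -0.0002, 0.0474], [-0.0003, -0.0002, 0.0474]] 
 A [[0.001, -0.013, 0.006], [0.001, -0.013, 0.006], [0.001, -0.013, 0.006], [0.001, -0.013, 0.006]]
```

Call:
send_rows(
  delta_pos=[
    [-0.001, -0.001, 0.047],
    [0, 0, 0.047],
    [0, 0, 0.047],
    [0, 0, 0.046],
    [0, 0, 0],
  ],
  angular=[
    [0, 0, 0],
    [0, 0, 0],
    [0, 0, 0],
    [0, 0, 0],
    [0, 0, 0],
  ],
)

```text
clock: 38.0
position: [0.6438, -0.2123, 0.0252]
ee_rot: [-0.001, 0.599, 0.801, 0.001]
contact_force: [-1.2, 0.8, -0.9]
width: 0.0697
```

Call:
send_rows(
  delta_pos=[
    [0, 0, 0],
    [0, 0, 0],
    [0, 0, 0],
    [0, 0, 0],
    [0, 0, 0],
  ],
  angular=[
    [0, 0, 0],
    [0, 0, 0],
    [0, 0, 0],
    [0, 0, 0],
    [0, 0, 0],
  ],
  hand=30,
)

```text
clock: 38.42
position: [0.6471, -0.2141, 0.0292]
ee_rot: [0.003, 0.599, 0.801, 0.003]
contact_force: [0.5, 0.6, 6.5]
width: 0.0453
```

Call:
send_rows(
  delta_pos=[
    [0, 0, -0.02],
    [0, 0, -0.05],
    [0, 0, -0.08],
    [0, 0, -0.08],
    [0, 0, -0.08],
  ],
  angular=[
    [0, 0, 0],
    [0, 0, 0],
    [0, 0, 0],
    [0, 0, 0],
    [0, 0, 0],
  ],
)

```text
clock: 38.83
position: [0.6447, -0.2142, 0.1516]
ee_rot: [0.0, 0.599, 0.801, 0.001]
contact_force: [1.9, -0.2, -2.8]
width: 0.0459
```

Call:
send_rows(
  delta_pos=[
    [0, 0, -0.09],
    [0, 0, -0.09],
    [0, 0, -0.09],
    [0, 0, -0.09],
    [0, 0, -0.02],
  ],
  angular=[
    [0, 0, 0],
    [0, 0, 0],
    [0, 0, 0],
    [0, 0, 0],
    [0, 0, 0],
  ],
)

```text
clock: 39.25
position: [0.6466, -0.2156, 0.3104]
ee_rot: [0.007, 0.599, 0.801, 0.003]
contact_force: [0.1, -0.3, -1.4]
width: 0.0457
```

```bash
python3 - <<'E'
from h import *
plan(.527,.355,.29,36,n=18)
E
```

```text
t 39.25 pos [ 0.6466 -0.2156  0.3104] yaw 106.42 w 45.7 F [ 0.1 -0.3 -1.4] q [-0.43  0.41  1.15  0.    1.56 -2.28] rows 18
 D [[0.0807, 0.0064, 0.0023], [0.081, 0.0009, 0.0023], [0.0809, -0.0046, 0.0023], [0.0804, -0.0101, 0.0023], [0.0795, -0.0156, 0.0023]] 
 A [[0.011, -0.001, 0.853], [0.011, -0.001, 0.853], [0.011, -0.001, 0.853], [0.011, -0.001, 0.853], [0.011, -0.001, 0.853]]
 D [[0.0782, -0.0209, 0.0023], [0.0766, -0.0262, 0.0023], [0.0747, -0.0314, 0.0024], [0.0723, -0.0364, 0.0024], [0.0697, -0.0412, 0.0024]] 
 A [[0.011, -0.001, 0.853], [0.011, -0.001, 0.853], [0.011, -0.001, 0.853], [0.011, -0.001, 0.853], [0.011, -0.001, 0.853]]
 D [[0.0667, -0.0459, 0.0024], [0.0634, -0.0503, 0.0025], [0.0598, -0.0545, 0.0025], [0.056, -0.0585, 0.0026], [0.0519, -0.0622, 0.0026]] 
 A [[0.011, -0.001, 0.853], [0.011, -0.001, 0.853], [0.011, -0.001, 0.853], [0.011, -0.001, 0.853], [0.011, -0.001, 0.853]]
 D [[0.0475, -0.0656, 0.0027], [0.0429, -0.0687, 0.0027], [0.0382, -0.0714, 0.0028]] 
 A [[0.011, -0.001, 0.853], [0.011, -0.001, 0.853], [0.011, -0.001, 0.853]]
```

Call:
send_rows(
  delta_pos=[
    [0.0805, 0.0065, 0.002],
    [0.081, 0.001, 0.002],
    [0.081, -0.0045, 0.002],
    [0.0805, -0.01, 0.002],
    [0.0795, -0.0155, 0.002],
  ],
  angular=[
    [0, 0, 0.853],
    [0, 0, 0.853],
    [0, 0, 0.853],
    [0, 0, 0.853],
    [0, 0, 0.853],
  ],
)

```text
clock: 39.67
position: [0.6104, -0.0547, 0.2974]
ee_rot: [-0.0, 0.728, 0.686, 0.001]
contact_force: [0.3, 0.7, -2.5]
width: 0.0456
```

Call:
send_rows(
  delta_pos=[
    [0.078, -0.021, 0.002],
    [0.0765, -0.026, 0.002],
    [0.0745, -0.0315, 0.002],
    [0.0725, -0.0365, 0.002],
    [0.0695, -0.041, 0.002],
  ],
  angular=[
    [0, 0, 0.853],
    [0, 0, 0.853],
    [0, 0, 0.853],
    [0, 0, 0.853],
    [0, 0, 0.853],
  ],
)

```text
clock: 40.08
position: [0.5771, 0.1036, 0.2938]
ee_rot: [-0.0, 0.833, 0.553, 0.001]
contact_force: [0.4, 0.7, -2.6]
width: 0.0457
```

Call:
send_rows(
  delta_pos=[
    [0.0665, -0.046, 0.002],
    [0.0635, -0.0505, 0.002],
    [0.06, -0.0545, 0.002],
    [0.056, -0.0585, 0.002],
    [0.052, -0.062, 0.002],
  ],
  angular=[
    [0, 0, 0.853],
    [0, 0, 0.853],
    [0, 0, 0.853],
    [0, 0, 0.853],
    [0, 0, 0.853],
  ],
)

```text
clock: 40.5
position: [0.544, 0.262, 0.29]
ee_rot: [-0.0, 0.915, 0.403, 0.001]
contact_force: [0.7, 0.5, -2.4]
width: 0.0456
```

Call:
send_rows(
  delta_pos=[
    [0.0475, -0.0655, 0.002],
    [0.043, -0.0685, 0.002],
    [0.038, -0.0715, 0.002],
    [0, 0, 0],
    [0, 0, 0],
  ],
  angular=[
    [0, 0, 0.853],
    [0, 0, 0.853],
    [0, 0, 0.853],
    [0, 0, 0],
    [0, 0, 0],
  ],
)

```text
clock: 40.92
position: [0.5241, 0.3571, 0.2873]
ee_rot: [-0.0, 0.95, 0.311, 0.001]
contact_force: [0.7, -0.3, -2.0]
width: 0.0456
```

Call:
send_rows(
  delta_pos=[
    [0, 0, 0],
    [0, 0, 0],
  ],
  angular=[
    [0, 0, 0],
    [0, 0, 0],
  ],
)

```text
clock: 41.08
position: [0.5253, 0.3547, 0.2882]
ee_rot: [-0.0, 0.951, 0.309, 0.001]
contact_force: [0.5, -0.0, -3.2]
width: 0.0461
```

```bash
python3 - <<'E'
from h import *
snap('wrist','w22'); held('w22',4,.029)
plan(.5255,.3556,.221,36,n=3)
E
```

```text
ztop 0.2924
  px [258.8 137.7] w [0.4859 0.4095] area 26
  px [234.6 143.7] w [0.4792 0.4014] area 42
  px [283.2 143.9] w [0.4959 0.4134] area 43
  px [258.5 149.3] w [0.4887 0.4054] area 48
  px [234.3 162.1] w [0.4835 0.3948] area 198
  px [282.8 162.1] w [0.5005 0.4071] area 200
  px [258.7 196.7] w [0.5014 0.3882] area 247
  px [122.7 211.3] w [0.4544 0.3453] area 848
  px [222.7 221.4] w [0.495  0.3686] area 529
  px [294.7 221.5] w [0.5221 0.3881] area 535
  px [258.6 271.3] w [0.5243 0.3564] area 689
  px [227.4 314.6] w [0.5269 0.3247] area 317
  px [289.9 314.5] w [0.5538 0.3442] area 316
t 41.13 pos [0.5255 0.3546 0.2884] yaw 35.98 w 45.6 F [ 0.4 -0.3 -2.3] q [ 0.48  0.35  1.31 -0.    1.49 -0.14] rows 3
 D [[0.0003, -0.0007, 0.0562], [0.0004, -0.0007, 0.0562], [0.0004, -0.0007, 0.0562]] 
 A [[0.002, -0.012, -0.002], [0.002, -0.012, -0.002], [0.002, -0.012, -0.002]]
```

View pics/w22.png

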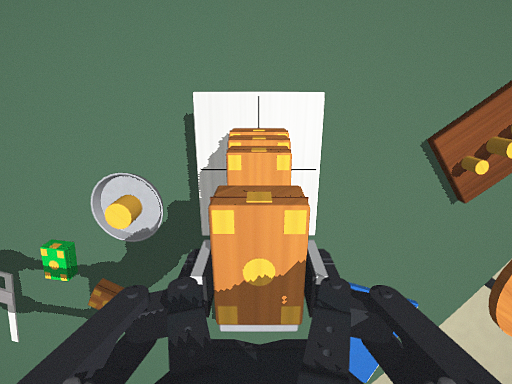

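Call:
send_rows(
  delta_pos=[
    [0, 0.001, 0.03],
    [0, 0, 0.05],
    [0, 0, 0.05],
    [0, 0, 0.02],
    [0, 0, 0],
  ],
  angular=[
    [0, 0, 0],
    [0, 0, 0],
    [0, 0, 0],
    [0, 0, 0],
    [0, 0, 0],
  ],
)

```text
clock: 41.55
position: [0.5248, 0.354, 0.2263]
ee_rot: [-0.0, 0.951, 0.309, -0.001]
contact_force: [-0.5, -0.3, -2.8]
width: 0.0462
```

Call:
send_rows(
  delta_pos=[
    [0, 0, 0],
    [0, 0, 0],
    [0, 0, 0],
  ],
  angular=[
    [0, 0, 0],
    [0, 0, 0],
    [0, 0, 0],
  ],
)

```text
clock: 41.8
position: [0.5266, 0.3559, 0.2303]
ee_rot: [-0.001, 0.951, 0.309, 0.003]
contact_force: [0.5, 0.2, -2.8]
width: 0.0455
```

```bash
python3 - <<'E'
from h import *
snap('wrist','w23'); zt=held('w23',4,.029); plan(.5255,.3556,.221,36,n=3)
E
```

```text
ztop 0.2342
  px [256.  137.1] w [0.4861 0.4101] area 38
  px [226.6 142.9] w [0.4774 0.4008] area 26
  px [285.  142.8] w [0.4975 0.4154] area 25
  px [256.4 148.1] w [0.489  0.4064] area 55
  px [225.5 156.6] w [0.4804 0.3956] area 61
  px [287.1 156.7] w [0.5019 0.4111] area 62
  px [255.7 165.5] w [0.4932 0.4001] area 109
  px [223.2 179.4] w [0.4852 0.3866] area 195
  px [288.  179.2] w [0.5083 0.4034] area 190
  px [258.7 196.7] w [0.5027 0.3892] area 250
  px [100.6 228.6] w [0.4509 0.3319] area 1169
  px [222.7 221.4] w [0.4962 0.3696] area 522
  px [294.7 221.4] w [0.5234 0.3892] area 524
  px [258.6 271.4] w [0.5257 0.3574] area 681
  px [227.4 314.5] w [0.5282 0.3257] area 310
  px [289.9 314.5] w [0.5553 0.3451] area 312
t 41.85 pos [0.5264 0.3559 0.2302] yaw 36.04 w 45.8 F [-0.1 -0.3 -2.8] q [ 0.48  0.37  1.41  0.    1.35 -0.14] rows 3
 D [[-0.0008, -0.0002, 0.0076], [-0.0008, -0.0002, 0.0076], [-0.0008, -0.0002, 0.0076]] 
 A [[0.002, -0.027, 0.003], [0.002, -0.027, 0.003], [0.002, -0.027, 0.003]]
```

Call:
send_rows(
  delta_pos=[
    [-0.003, 0.002, 0.008],
    [0, 0, 0.006],
    [0, 0, 0.004],
    [0, 0, 0.003],
    [0, 0, 0],
  ],
  angular=[
    [0, 0, 0],
    [0, 0, 0],
    [0, 0, 0],
    [0, 0, 0],
    [0, 0, 0],
  ],
)

```text
clock: 42.27
position: [0.5251, 0.3543, 0.2213]
ee_rot: [-0.0, 0.951, 0.309, 0.002]
contact_force: [-2.4, -0.0, 2.7]
width: 0.0459
```

Call:
send_rows(
  delta_pos=[
    [0, 0, 0.003],
    [0, 0, 0],
    [0, 0, 0],
  ],
  angular=[
    [0, 0, 0],
    [0, 0, 0],
    [0, 0, 0],
  ],
)

```text
clock: 42.52
position: [0.525, 0.3543, 0.2212]
ee_rot: [-0.001, 0.951, 0.309, 0.002]
contact_force: [-2.6, -1.4, 8.1]
width: 0.0458
```

Call:
send_rows(
  delta_pos=[
    [0, 0, 0],
    [0, 0, 0],
    [0, 0, 0],
    [0, 0, -0.02],
    [0, 0, -0.05],
  ],
  angular=[
    [0, 0, 0],
    [0, 0, 0],
    [0, 0, 0],
    [0, 0, 0],
    [0, 0, 0],
  ],
  hand=65,
)

```text
clock: 42.93
position: [0.5238, 0.3535, 0.2444]
ee_rot: [0.0, 0.951, 0.309, -0.002]
contact_force: [-0.1, 0.4, 0.1]
width: 0.0647
```

Call:
send_rows(
  delta_pos=[
    [0, 0, -0.08],
    [0, 0, -0.08],
    [0, 0, -0.08],
    [0, 0, -0.03],
    [0, 0, 0],
  ],
  angular=[
    [0, 0, 0],
    [0, 0, 0],
    [0, 0, 0],
    [0, 0, 0],
    [0, 0, 0],
  ],
)

```text
clock: 43.35
position: [0.5263, 0.3549, 0.3599]
ee_rot: [-0.001, 0.951, 0.309, 0.006]
contact_force: [0.1, 0.5, 0.5]
width: 0.0651
```

```bash
python3 - <<'E'
from h import *
snap('wrist','w24')
brass('w24',.225,np.array((.525,.356)),.04)
plan(.43,.01,.27,96.6)
E
```

```text
px [255.3 148. ] w [0.5022 0.3864] area 34
  px [237.7 158.9] w [0.4949 0.3686] area 141
  px [273.5 158.8] w [0.5218 0.3881] area 142
  px [255.7 186.9] w [0.5243 0.3563] area 215
  px [238.9 213.1] w [0.5267 0.3247] area 118
  px [272.6 212.9] w [0.5536 0.3442] area 114
t 43.4 pos [0.5255 0.3544 0.3571] yaw 36.05 w 64.7 F [-0.9  0.2 -0.4] q [ 0.48  0.33  1.17  0.    1.63 -0.15] rows 14
 D [[-0.0501, 0.0397, 0.0152], [-0.0529, 0.0358, 0.0152], [-0.0555, 0.0317, 0.0152], [-0.0577, 0.0274, 0.0152], [-0.0596, 0.023, 0.0153]] 
 A [[0.004, -0.006, -0.944], [0.004, -0.006, -0.944], [0.004, -0.006, -0.944], [0.004, -0.006, -0.944], [0.004, -0.006, -0.944]]
 D [[-0.0612, 0.0184, 0.0153], [-0.0624, 0.0138, 0.0153], [-0.0632, 0.009, 0.0153], [-0.0637, 0.0043, 0.0154], [-0.0639, -0.0006, 0.0154]] 
 A [[0.004, -0.006, -0.944], [0.004, -0.006, -0.944], [0.004, -0.006, -0.944], [0.004, -0.006, -0.944], [0.004, -0.006, -0.944]]
 D [[-0.0636, -0.0054, 0.0154], [-0.063, -0.0102, 0.0155], [-0.0621, -0.0149, 0.0155], [-0.0608, -0.0195, 0.0155]] 
 A [[0.004, -0.006, -0.944], [0.004, -0.006, -0.944], [0.004, -0.006, -0.944], [0.004, -0.006, -0.944]]
```

View pics/w24.png

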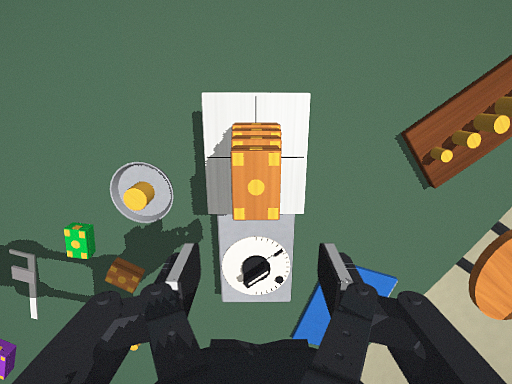

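Case4 is at (0.5243, 0.3563). Next, case5.

Call:
send_rows(
  delta_pos=[
    [-0.05, 0.0395, 0.015],
    [-0.053, 0.036, 0.015],
    [-0.0555, 0.0315, 0.015],
    [-0.0575, 0.0275, 0.015],
    [-0.0595, 0.023, 0.015],
  ],
  angular=[
    [0, 0, -0.944],
    [0, 0, -0.944],
    [0, 0, -0.944],
    [0, 0, -0.944],
    [0, 0, -0.944],
  ],
)

```text
clock: 43.82
position: [0.4893, 0.2298, 0.3221]
ee_rot: [-0.001, 0.875, 0.484, -0.0]
contact_force: [-0.5, 0.6, -0.3]
width: 0.0649
```

Call:
send_rows(
  delta_pos=[
    [-0.061, 0.0185, 0.015],
    [-0.0625, 0.014, 0.015],
    [-0.063, 0.009, 0.015],
    [-0.0635, 0.0045, 0.015],
    [-0.064, -0.0005, 0.015],
  ],
  angular=[
    [0, 0, -0.944],
    [0, 0, -0.944],
    [0, 0, -0.944],
    [0, 0, -0.944],
    [0, 0, -0.944],
  ],
)

```text
clock: 44.23
position: [0.4552, 0.107, 0.292]
ee_rot: [-0.001, 0.769, 0.64, 0.0]
contact_force: [0.7, 0.3, 0.2]
width: 0.0655
```

Call:
send_rows(
  delta_pos=[
    [-0.0635, -0.0055, 0.02],
    [-0.063, -0.01, 0.02],
    [-0.062, -0.015, 0.02],
    [-0.061, -0.0195, 0.02],
    [0, 0, 0.02],
  ],
  angular=[
    [0, 0, -0.944],
    [0, 0, -0.944],
    [0, 0, -0.944],
    [0, 0, -0.944],
    [0, 0, 0],
  ],
)

```text
clock: 44.65
position: [0.4272, 0.0067, 0.2519]
ee_rot: [-0.001, 0.666, 0.746, -0.001]
contact_force: [0.4, -0.6, -1.2]
width: 0.065
```

Call:
send_rows(
  delta_pos=[
    [0, 0, 0],
    [0, 0, 0],
    [0, 0, 0],
  ],
  angular=[
    [0, 0, 0],
    [0, 0, 0],
    [0, 0, 0],
  ],
)

```text
clock: 44.9
position: [0.4298, 0.0106, 0.2537]
ee_rot: [0.0, 0.665, 0.747, 0.002]
contact_force: [0.6, -0.3, -0.4]
width: 0.0647
```

```bash
python3 - <<'E'
from h import *
snap('wrist','w25')
brass('w25',.030,np.array((.4606,.007)),.045)
plan(.4605,.0075,.10,96.7)
E
```

```text
px [253.1 165.2] w [0.4283 0.0045] area 25
  px [242.3 173.4] w [ 0.4404 -0.0079] area 98
  px [264.1 173.3] w [0.4372 0.0194] area 96
  px [253.1 190.1] w [0.461  0.0081] area 136
  px [242.8 205.9] w [ 0.4842 -0.0031] area 80
  px [263.7 205.9] w [0.4811 0.0243] area 83
t 44.95 pos [0.43   0.0107 0.254 ] yaw 96.67 w 65.1 F [-0.6 -0.4 -0.1] q [-0.14  0.05  1.78  0.    1.31 -1.83] rows 5
 D [[-0.0035, 0.0147, 0.0771], [-0.0035, 0.0148, 0.077], [-0.0034, 0.0148, 0.077], [-0.0034, 0.0149, 0.077], [-0.0034, 0.0149, 0.077]] 
 A [[0.008, -0.005, -0.001], [0.008, -0.005, -0.001], [0.008, -0.005, -0.001], [0.008, -0.005, -0.001], [0.008, -0.005, -0.001]]
```

View pics/w25.png

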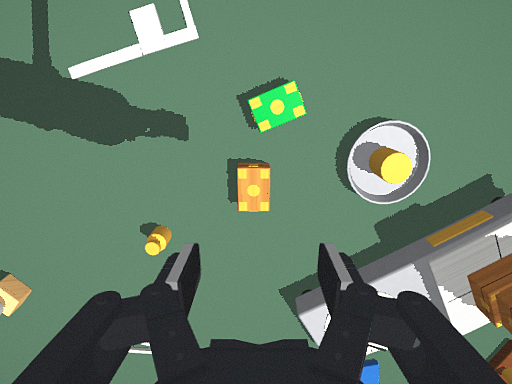

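Call:
send_rows(
  delta_pos=[
    [-0.0035, 0.0148, 0.077],
    [-0.0035, 0.0148, 0.077],
    [-0.0035, 0.0148, 0.077],
    [-0.0035, 0.0148, 0.077],
    [-0.0035, 0.0148, 0.077],
  ],
  angular=[
    [0, 0, 0.015],
    [0, 0, 0.015],
    [0, 0, 0.015],
    [0, 0, 0.015],
    [0, 0, 0.015],
  ],
)

```text
clock: 45.37
position: [0.4614, 0.0075, 0.0994]
ee_rot: [0.001, 0.667, 0.745, 0.002]
contact_force: [-0.2, -0.5, -0.5]
width: 0.0651
```

Call:
send_rows(
  delta_pos=[
    [0, 0, 0],
    [0, 0, 0],
    [0, 0, 0],
  ],
  angular=[
    [0, 0, 0],
    [0, 0, 0],
    [0, 0, 0],
  ],
)

```text
clock: 45.62
position: [0.4613, 0.007, 0.1014]
ee_rot: [0.001, 0.667, 0.745, 0.002]
contact_force: [0.3, -0.0, 0.3]
width: 0.065
```

```bash
python3 - <<'E'
from h import *
print(dishfit('w25',(350,170)) if 0 else '')
plan(.4607,.0077,.0225,96.4,n=4)
E
```

```text
t 45.62 pos [0.4613 0.007  0.1014] yaw 96.33 w 65.0 F [ 0.3 -0.   0.3] q [-0.14  0.25  1.97  0.    0.92 -1.82] rows 4
 D [[0.0004, -0.0006, 0.0493], [0.0004, -0.0005, 0.0493], [0.0005, -0.0004, 0.0493], [0.0005, -0.0004, 0.0493]] 
 A [[0.016, -0.004, -0.004], [0.016, -0.004, -0.004], [0.016, -0.004, -0.004], [0.016, -0.004, -0.004]]
```

Call:
send_rows(
  delta_pos=[
    [0.001, -0.001, 0.049],
    [0, 0, 0.049],
    [0, 0, 0.049],
    [0, 0, 0.048],
    [0, 0, 0],
  ],
  angular=[
    [0, 0, 0],
    [0, 0, 0],
    [0, 0, 0],
    [0, 0, 0],
    [0, 0, 0],
  ],
)

```text
clock: 46.03
position: [0.4595, 0.0073, 0.0218]
ee_rot: [-0.0, 0.667, 0.745, 0.001]
contact_force: [-0.9, 0.6, -0.4]
width: 0.0648
```

Call:
send_rows(
  delta_pos=[
    [0, 0, 0],
    [0, 0, 0],
    [0, 0, 0],
    [0, 0, 0],
    [0, 0, 0],
  ],
  angular=[
    [0, 0, 0],
    [0, 0, 0],
    [0, 0, 0],
    [0, 0, 0],
    [0, 0, 0],
  ],
  hand=25,
)

```text
clock: 46.45
position: [0.462, 0.007, 0.0244]
ee_rot: [0.002, 0.667, 0.745, 0.003]
contact_force: [0.4, 1.1, 7.3]
width: 0.0407
```

Call:
send_rows(
  delta_pos=[
    [0, 0, -0.02],
    [0, 0, -0.05],
    [0, 0, -0.08],
    [0, 0, -0.09],
    [0, 0, -0.09],
  ],
  angular=[
    [0, 0, 0],
    [0, 0, 0],
    [0, 0, 0],
    [0, 0, 0],
    [0, 0, 0],
  ],
)

```text
clock: 46.87
position: [0.4588, 0.0069, 0.1563]
ee_rot: [0.0, 0.667, 0.745, 0.002]
contact_force: [1.2, -0.1, -1.0]
width: 0.0412
```

Call:
send_rows(
  delta_pos=[
    [0, 0, -0.09],
    [0, 0, -0.09],
    [0, 0, -0.09],
    [0, 0, -0.09],
    [0, 0, -0.05],
  ],
  angular=[
    [0, 0, 0],
    [0, 0, 0],
    [0, 0, 0],
    [0, 0, 0],
    [0, 0, 0],
  ],
)

```text
clock: 47.28
position: [0.4597, 0.0064, 0.3236]
ee_rot: [0.004, 0.667, 0.745, 0.004]
contact_force: [0.5, 0.3, -2.3]
width: 0.041
```

```bash
python3 - <<'E'
from h import *
plan(.5265,.3555,.325,36,n=15)
E
```

```text
t 47.28 pos [0.4597 0.0064 0.3236] yaw 96.29 w 41.0 F [ 0.5  0.3 -2.3] q [-0.14  0.06  1.6   0.    1.47 -1.82] rows 15
 D [[0.0566, 0.0174, -0.0001], [0.0577, 0.0134, -0.0001], [0.0585, 0.0094, -0.0001], [0.059, 0.0052, -0.0001], [0.0592, 0.0011, -0.0002]] 
 A [[0.008, -0.004, 0.877], [0.008, -0.004, 0.877], [0.008, -0.004, 0.877], [0.008, -0.004, 0.877], [0.008, -0.004, 0.877]]
 D [[0.0592, -0.0031, -0.0002], [0.0588, -0.0072, -0.0002], [0.0582, -0.0113, -0.0002], [0.0572, -0.0154, -0.0002], [0.056, -0.0193, -0.0002]] 
 A [[0.008, -0.004, 0.877], [0.008, -0.004, 0.877], [0.008, -0.004, 0.877], [0.008, -0.004, 0.877], [0.008, -0.004, 0.877]]
 D [[0.0545, -0.0232, -0.0002], [0.0527, -0.027, -0.0002], [0.0507, -0.0306, -0.0002], [0.0484, -0.0341, -0.0002], [0.0459, -0.0374, -0.0002]] 
 A [[0.008, -0.004, 0.877], [0.008, -0.004, 0.877], [0.008, -0.004, 0.877], [0.008, -0.004, 0.877], [0.008, -0.004, 0.877]]
```

Call:
send_rows(
  delta_pos=[
    [0.0565, 0.0175, 0],
    [0.0575, 0.0135, 0],
    [0.0585, 0.0095, 0],
    [0.059, 0.005, 0],
    [0.059, 0.001, 0],
  ],
  angular=[
    [0, 0, 0.877],
    [0, 0, 0.877],
    [0, 0, 0.877],
    [0, 0, 0.877],
    [0, 0, 0.877],
  ],
)

```text
clock: 47.7
position: [0.4807, 0.1235, 0.3195]
ee_rot: [0.0, 0.788, 0.615, 0.002]
contact_force: [0.7, -0.5, -2.7]
width: 0.041
```

Call:
send_rows(
  delta_pos=[
    [0.059, -0.003, 0],
    [0.059, -0.007, 0],
    [0.058, -0.0115, 0],
    [0.057, -0.0155, 0],
    [0.056, -0.0195, 0],
  ],
  angular=[
    [0, 0, 0.877],
    [0, 0, 0.877],
    [0, 0, 0.877],
    [0, 0, 0.877],
    [0, 0, 0.877],
  ],
)

```text
clock: 48.12
position: [0.5029, 0.2398, 0.3196]
ee_rot: [-0.0, 0.883, 0.469, 0.002]
contact_force: [-0.0, 0.5, -1.4]
width: 0.0407
```

Call:
send_rows(
  delta_pos=[
    [0.0545, -0.023, 0],
    [0.0525, -0.027, 0],
    [0.0505, -0.0305, 0],
    [0.0485, -0.034, 0],
    [0.046, -0.0375, 0],
  ],
  angular=[
    [0, 0, 0.877],
    [0, 0, 0.877],
    [0, 0, 0.877],
    [0, 0, 0.877],
    [0, 0, 0.877],
  ],
)

```text
clock: 48.53
position: [0.5253, 0.3559, 0.32]
ee_rot: [-0.0, 0.952, 0.307, 0.002]
contact_force: [0.4, -0.3, -3.0]
width: 0.0408
```

Call:
send_rows(
  delta_pos=[
    [0, 0, 0],
    [0, 0, 0],
    [0, 0, 0],
    [0, 0, 0],
  ],
  angular=[
    [0, 0, 0],
    [0, 0, 0],
    [0, 0, 0],
    [0, 0, 0],
  ],
)

```text
clock: 48.87
position: [0.5256, 0.3541, 0.3196]
ee_rot: [-0.0, 0.951, 0.309, 0.002]
contact_force: [0.1, -0.1, -1.8]
width: 0.0409
```

```bash
python3 - <<'E'
from h import *
snap('wrist','w26'); held('w26',5,.0255)
plan(.5255,.3556,.252,36,n=3)
E
```

```text
ztop 0.3241
  px [237.2 138.2] w [0.479  0.4033] area 35
  px [280.7 138.3] w [0.4938 0.414 ] area 36
  px [258.5 142.7] w [0.4874 0.407 ] area 33
  px [237.  149.6] w [0.4816 0.3993] area 55
  px [280.6 149.8] w [0.4967 0.4101] area 60
  px [258.1 156.2] w [0.4906 0.4023] area 53
  px [279.1 169. ] w [0.5013 0.4031] area 198
  px [237.1 169.1] w [0.4865 0.3924] area 200
  px [131.3 203.6] w [0.4563 0.3508] area 726
  px [258.2 194.8] w [0.5008 0.3882] area 59
  px [258.6 209.1] w [0.505  0.3827] area 278
  px [228.3 233.8] w [0.5008 0.3643] area 527
  px [289.2 233.8] w [0.524 0.381] area 521
  px [258.7 274.1] w [0.5254 0.3546] area 701
  px [231.5 310. ] w [0.527  0.3281] area 339
  px [285.9 310. ] w [0.5502 0.3448] area 345
t 48.92 pos [0.5257 0.354  0.3196] yaw 35.95 w 40.9 F [-0.4  0.2 -2.1] q [ 0.48  0.34  1.25  0.    1.55 -0.14] rows 3
 D [[0.0004, -0.0012, 0.0563], [0.0005, -0.0012, 0.0563], [0.0006, -0.0012, 0.0563]] 
 A [[0.002, -0.015, -0.004], [0.002, -0.015, -0.004], [0.002, -0.015, -0.004]]
```

View pics/w26.png

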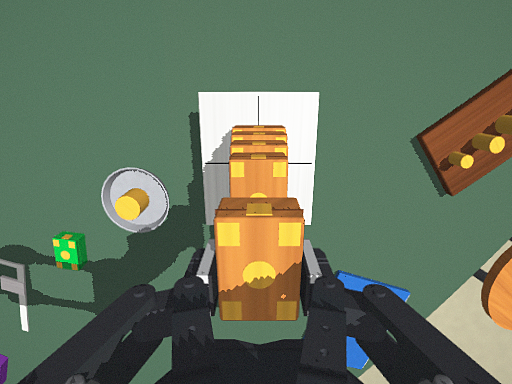

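Call:
send_rows(
  delta_pos=[
    [0, 0, 0.03],
    [0, 0, 0.05],
    [0, 0, 0.05],
    [0, 0, 0.02],
    [0, 0, 0],
  ],
  angular=[
    [0, 0, 0],
    [0, 0, 0],
    [0, 0, 0],
    [0, 0, 0],
    [0, 0, 0],
  ],
)

```text
clock: 49.33
position: [0.525, 0.3538, 0.257]
ee_rot: [-0.0, 0.951, 0.308, -0.001]
contact_force: [-0.1, 0.4, -2.4]
width: 0.0409
```

Call:
send_rows(
  delta_pos=[
    [0, 0, 0],
    [0, 0, 0],
    [0, 0, 0],
  ],
  angular=[
    [0, 0, 0],
    [0, 0, 0],
    [0, 0, 0],
  ],
)

```text
clock: 49.58
position: [0.5269, 0.3554, 0.2607]
ee_rot: [-0.001, 0.951, 0.309, 0.003]
contact_force: [-0.6, -1.5, -2.2]
width: 0.0407
```

```bash
python3 - <<'E'
from h import *
snap('wrist','w27'); zt=held('w27',5,.0255); plan(.5255,.3556,.252,36,n=3)
E
```

```text
ztop 0.2651
  px [255.9 141.4] w [0.4875 0.4082] area 33
  px [229.3 148.5] w [0.48   0.3992] area 49
  px [283.3 148.6] w [0.4987 0.4126] area 51
  px [255.9 155.2] w [0.4909 0.4034] area 72
  px [228.1 164.8] w [0.4836 0.393 ] area 92
  px [283.9 165. ] w [0.5032 0.407 ] area 96
  px [254.9 175.1] w [0.4957 0.3961] area 128
  px [226.5 190.5] w [0.4896 0.3829] area 234
  px [283.  190.1] w [0.5099 0.3978] area 224
  px [111.8 218.9] w [0.4535 0.3397] area 992
  px [258.7 209.1] w [0.5064 0.3841] area 277
  px [228.2 233.7] w [0.5021 0.3656] area 512
  px [289.2 233.8] w [0.5254 0.3824] area 506
  px [258.7 274.1] w [0.5269 0.3559] area 690
  px [231.5 310.1] w [0.5284 0.3293] area 338
  px [285.9 310.2] w [0.5518 0.3459] area 338
t 49.63 pos [0.5268 0.3555 0.2606] yaw 35.98 w 41.4 F [-0.6  0.2 -1.9] q [ 0.48  0.36  1.36  0.    1.42 -0.14] rows 3
 D [[-0.0008, -0.0007, 0.0071], [-0.0008, -0.0007, 0.0071], [-0.0008, -0.0007, 0.0071]] 
 A [[0.002, -0.026, -0.002], [0.002, -0.026, -0.002], [0.002, -0.026, -0.002]]
```

Call:
send_rows(
  delta_pos=[
    [-0.003, -0.001, 0.008],
    [0, 0, 0.006],
    [0, 0, 0.004],
    [0, 0, 0.003],
    [0, 0, 0],
  ],
  angular=[
    [0, 0, 0],
    [0, 0, 0],
    [0, 0, 0],
    [0, 0, 0],
    [0, 0, 0],
  ],
)

```text
clock: 50.05
position: [0.5248, 0.3548, 0.2502]
ee_rot: [-0.0, 0.951, 0.309, 0.001]
contact_force: [0.7, -0.8, -2.7]
width: 0.041
```

Call:
send_rows(
  delta_pos=[
    [0, 0, 0.003],
    [0, 0, 0],
    [0, 0, 0],
  ],
  angular=[
    [0, 0, 0],
    [0, 0, 0],
    [0, 0, 0],
  ],
)

```text
clock: 50.3
position: [0.5251, 0.3549, 0.2496]
ee_rot: [-0.001, 0.951, 0.309, 0.002]
contact_force: [-0.3, -0.4, -1.4]
width: 0.0412
```

Call:
send_rows(
  delta_pos=[
    [0, 0, 0.003],
    [0, 0, 0],
    [0, 0, 0],
  ],
  angular=[
    [0, 0, 0],
    [0, 0, 0],
    [0, 0, 0],
  ],
)

```text
clock: 50.55
position: [0.5251, 0.3549, 0.2495]
ee_rot: [-0.001, 0.951, 0.309, 0.002]
contact_force: [-1.5, -0.1, 4.4]
width: 0.0407
```

Call:
send_rows(
  delta_pos=[
    [0, 0, 0],
    [0, 0, 0],
    [0, 0, 0],
    [0, 0, -0.02],
    [0, 0, -0.05],
  ],
  angular=[
    [0, 0, 0],
    [0, 0, 0],
    [0, 0, 0],
    [0, 0, 0],
    [0, 0, 0],
  ],
  hand=60,
)

```text
clock: 50.97
position: [0.5236, 0.3541, 0.2736]
ee_rot: [0.0, 0.951, 0.309, -0.002]
contact_force: [0.6, 0.8, 0.1]
width: 0.06
```

Call:
send_rows(
  delta_pos=[
    [0, 0, -0.07],
    [0, 0, -0.07],
    [0, 0, -0.07],
    [0, 0, -0.03],
    [0, 0, 0],
  ],
  angular=[
    [0, 0, 0],
    [0, 0, 0],
    [0, 0, 0],
    [0, 0, 0],
    [0, 0, 0],
  ],
)

```text
clock: 51.38
position: [0.5259, 0.3552, 0.3769]
ee_rot: [-0.001, 0.951, 0.309, 0.006]
contact_force: [0.7, 0.0, 0.0]
width: 0.0601
```

```bash
python3 - <<'E'
from h import *
snap('wrist','w28'); snap('top','t28')
brass('w28',.255,np.array((.525,.356)),.035)
print('dish',dishfit('w28',(112,215)))
plan(.6425,.194,.36,-16)
E
```

```text
px [256.3 156.6] w [0.5055 0.3829] area 46
  px [240.4 168. ] w [0.5001 0.3663] area 160
  px [272.  167.8] w [0.5228 0.3828] area 154
  px [256.3 191.7] w [0.5245 0.3566] area 241
  px [271.3 213.9] w [0.5488 0.3469] area 133
  px [241.3 214.2] w [0.5261 0.3303] area 135
dish (array([     0,      0,    512,    384, 176375], dtype=int32), ((656.9308471679688, 185.70555114746094), (954.4147338867188, 1348.11474609375), 124.23591613769531))
t 51.48 pos [0.5246 0.3546 0.3723] yaw 35.98 w 60.3 F [-0.6  0.   0.2] q [ 0.48  0.33  1.14  0.    1.67 -0.14] rows 12
 D [[0.0002, 0.0415, 0.0026], [0.0033, 0.0414, 0.0026], [0.0065, 0.041, 0.0026], [0.0095, 0.0404, 0.0026], [0.0126, 0.0396, 0.0026]] 
 A [[-0.002, -0.004, 0.945], [-0.002, -0.004, 0.945], [-0.002, -0.004, 0.945], [-0.002, -0.004, 0.945], [-0.002, -0.004, 0.945]]
 D [[0.0155, 0.0385, 0.0026], [0.0184, 0.0372, 0.0026], [0.0211, 0.0357, 0.0026], [0.0238, 0.034, 0.0026], [0.0263, 0.0321, 0.0026]] 
 A [[-0.002, -0.004, 0.945], [-0.002, -0.004, 0.945], [-0.002, -0.004, 0.945], [-0.002, -0.004, 0.945], [-0.002, -0.004, 0.945]]
 D [[0.0286, 0.03, 0.0026], [0.0308, 0.0278, 0.0026]] 
 A [[-0.002, -0.004, 0.945], [-0.002, -0.004, 0.945]]
```

View pics/w28.png

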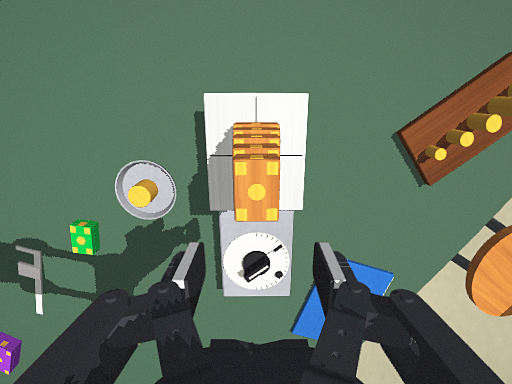

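View pics/t28.png

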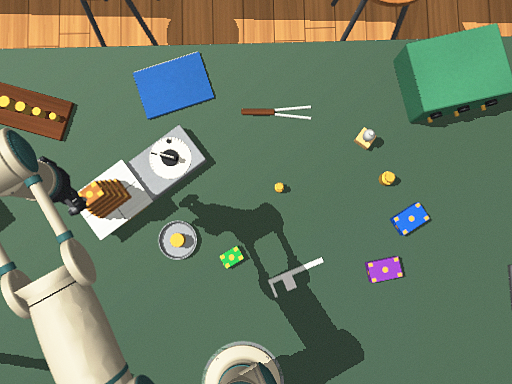

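The column is complete: case5 is at (0.5245, 0.3566), and the cylinder is in the dish at (178,240) in the top view. In the wrist view the pointer is still on the arrest bar at (277,250). Now to the knob.

Call:
send_rows(
  delta_pos=[
    [0, 0.0415, 0],
    [0.0035, 0.0415, 0],
    [0.0065, 0.041, 0],
    [0.0095, 0.0405, 0],
    [0.0125, 0.0395, 0],
  ],
  angular=[
    [0, 0, 0.95],
    [0, 0, 0.95],
    [0, 0, 0.95],
    [0, 0, 0.95],
    [0, 0, 0.95],
  ],
)

```text
clock: 51.9
position: [0.5734, 0.2867, 0.3699]
ee_rot: [-0.0, 0.993, 0.122, -0.0]
contact_force: [0.2, -0.1, -0.1]
width: 0.06
```

Call:
send_rows(
  delta_pos=[
    [0.0155, 0.0385, 0],
    [0.0185, 0.037, 0],
    [0.021, 0.0355, 0],
    [0.024, 0.034, 0],
    [0.0265, 0.032, 0],
  ],
  angular=[
    [0, 0, 0.95],
    [0, 0, 0.95],
    [0, 0, 0.95],
    [0, 0, 0.95],
    [0, 0, 0.95],
  ],
)

```text
clock: 52.32
position: [0.6226, 0.2199, 0.3698]
ee_rot: [-0.001, 0.998, -0.068, -0.001]
contact_force: [0.2, -0.6, -0.6]
width: 0.0603
```

Call:
send_rows(
  delta_pos=[
    [0.0285, 0.03, 0],
    [0.031, 0.028, 0],
    [0, 0, 0.08],
    [0, 0, 0.08],
    [0, 0, 0.08],
  ],
  angular=[
    [0, 0, 0.95],
    [0, 0, 0.95],
    [0, 0, 0],
    [0, 0, 0],
    [0, 0, 0],
  ],
)

```text
clock: 52.73
position: [0.642, 0.1933, 0.2733]
ee_rot: [-0.001, 0.99, -0.142, 0.0]
contact_force: [1.4, 0.1, -0.9]
width: 0.0599
```

Call:
send_rows(
  delta_pos=[
    [0, 0, 0.04],
    [0, 0, 0],
    [0, 0, 0],
  ],
  angular=[
    [0, 0, 0],
    [0, 0, 0],
    [0, 0, 0],
  ],
  hand=45,
)

```text
clock: 52.98
position: [0.6416, 0.1938, 0.2579]
ee_rot: [-0.0, 0.99, -0.142, -0.001]
contact_force: [-0.1, -0.4, 0.4]
width: 0.0452
```

```bash
python3 - <<'E'
from h import *
snap('wrist','w29')
plan(.6425,.194,.12,-16.3)
E
```

```text
t 53.03 pos [0.6427 0.194  0.2599] yaw -16.27 w 45.1 F [0.7 0.4 0.4] q [0.19 0.42 1.27 0.   1.46 0.47] rows 5
 D [[-0.0002, 0.0002, 0.07], [-0.0002, 0.0002, 0.07], [-0.0001, 0.0001, 0.07], [-0.0001, 0.0001, 0.07], [-0.0001, 0.0001, 0.07]] 
 A [[-0.006, -0.004, 0.001], [-0.006, -0.004, 0.001], [-0.006, -0.004, 0.001], [-0.006, -0.004, 0.001], [-0.006, -0.004, 0.001]]
```

View pics/w29.png

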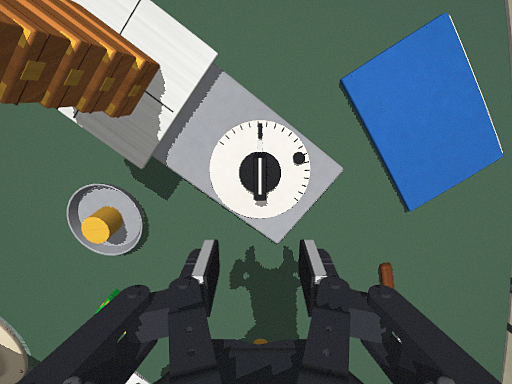

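```bash
python3 - <<'E'
from h import *
im,M,K=load('w29'); g=cv2.cvtColor(im,cv2.COLOR_BGR2GRAY); m=(g<70).astype(np.uint8); n,l,st,c=cv2.connectedComponentsWithStats(m)
for i in range(1,n):
    if 25<st[i,4]<3000 and 200<c[i][0]<320 and 110<c[i][1]<225: 
        P=pt([c[i]],.053,M,K)[0,:2]; d=P-np.array([.6426,.1942]); print(st[i],c[i].round(1),P.round(4),np.hypot(*d).round(4),np.degrees(np.arctan2(d[1],d[0])).round(1))
w=cv2.inRange(cv2.cvtColor(im,cv2.COLOR_BGR2HSV),(0,0,200),(180,50,255))[150:205,245:275]
ys,xs=np.nonzero(w[8:45,10:22]); print(len(xs))
L=pt([(260.5,160),(260.5,195)],.088,M,K)[:,:2]; v=L[0]-L[1]; print(L,np.degrees(np.arctan2(v[1],v[0])))
E
```

```text
[258 124   4  14  46] [259.8 130.2] [0.6562 0.2405] 0.0483 73.6
[ 240  152   41   49 1300] [259.7 173.4] [0.6419 0.1918] 0.0025 -105.5
[293 152  14  12 116] [298.8 157.7] [0.6913 0.1972] 0.0487 3.5
72
[[0.64918074 0.21413368]
 [0.63833156 0.1768019 ]] 73.79532900750687
```

Call:
send_rows(
  delta_pos=[
    [0, 0, 0.09],
    [0, 0, 0.09],
    [0, 0, 0.09],
    [0, 0, 0.09],
    [0, 0, 0.05],
  ],
  angular=[
    [0, 0, 0],
    [0, 0, 0],
    [0, 0, 0],
    [0, 0, 0],
    [0, 0, 0],
  ],
)

```text
clock: 53.45
position: [0.6424, 0.1943, 0.0942]
ee_rot: [-0.001, 0.99, -0.141, 0.0]
contact_force: [-0.0, 0.7, -0.1]
width: 0.0448
```

Call:
send_rows(
  delta_pos=[
    [0, 0, 0.03],
    [0, 0, 0],
    [0, 0, 0],
  ],
  angular=[
    [0, 0, 0],
    [0, 0, 0],
    [0, 0, 0],
  ],
)

```text
clock: 53.7
position: [0.6444, 0.1947, 0.0857]
ee_rot: [-0.002, 0.99, -0.141, 0.003]
contact_force: [-0.1, -0.2, 0.6]
width: 0.0446
```

```bash
python3 - <<'E'
from h import *
plan(.6425,.194,.083,-16.3)
E
```

```text
t 53.7 pos [0.6444 0.1947 0.0857] yaw -16.26 w 44.6 F [-0.1 -0.2  0.6] q [0.19 0.54 1.51 0.   1.09 0.47] rows 1
 D [[-0.0042, 0.0032, 0.0066]] 
 A [[-0.05, -0.057, 0.008]]
```

Call:
send_rows(
  delta_pos=[
    [-0.003, 0.001, 0.004],
    [0, 0, 0],
    [0, 0, 0],
    [0, 0, 0],
    [0, 0, 0],
  ],
  angular=[
    [0, 0, 0],
    [0, 0, 0],
    [0, 0, 0],
    [0, 0, 0],
    [0, 0, 0],
  ],
  hand=5,
  squeeze=40,
)

```text
clock: 54.12
position: [0.6425, 0.1948, 0.0849]
ee_rot: [-0.002, 0.99, -0.142, 0.003]
contact_force: [-1.0, -0.1, 5.6]
width: 0.0133
```

Call:
send_rows(
  delta_pos=[
    [0, 0, 0],
    [0, 0, 0],
    [0, 0, 0],
    [0, 0, 0],
    [0, 0, 0],
  ],
  angular=[
    [0, 0, 0.8],
    [0, 0, 0.8],
    [0, 0, 0.8],
    [0, 0, 0.8],
    [0, 0, 0.8],
  ],
)

```text
clock: 54.53
position: [0.6429, 0.1946, 0.0849]
ee_rot: [-0.002, 0.954, -0.299, 0.003]
contact_force: [-1.6, -0.2, 5.2]
width: 0.0132
```

Call:
send_rows(
  delta_pos=[
    [0, 0, 0],
    [0, 0, 0],
    [0, 0, 0],
    [0, 0, 0],
    [0, 0, 0],
  ],
  angular=[
    [0, 0, 0.8],
    [0, 0, 0.8],
    [0, 0, 0.8],
    [0, 0, 0.8],
    [0, 0, 0.8],
  ],
)

```text
clock: 54.95
position: [0.6432, 0.1943, 0.0849]
ee_rot: [-0.002, 0.895, -0.447, 0.003]
contact_force: [-0.2, -0.4, 5.3]
width: 0.0135
```

Call:
send_rows(
  delta_pos=[
    [0, 0, 0],
    [0, 0, 0],
    [0, 0, 0],
    [0, 0, 0],
    [0, 0, 0],
  ],
  angular=[
    [0, 0, 0.8],
    [0, 0, 0.8],
    [0, 0, 0.8],
    [0, 0, 0.8],
    [0, 0, 0.8],
  ],
)

```text
clock: 55.37
position: [0.6434, 0.1939, 0.0849]
ee_rot: [-0.003, 0.812, -0.584, 0.003]
contact_force: [-0.9, -1.2, 5.4]
width: 0.0131
```

Call:
send_rows(
  delta_pos=[
    [0, 0, 0],
    [0, 0, 0],
    [0, 0, 0],
    [0, 0, 0],
    [0, 0, 0],
  ],
  angular=[
    [0, 0, 0.8],
    [0, 0, 0.8],
    [0, 0, 0.8],
    [0, 0, 0.8],
    [0, 0, 0.1],
  ],
)

```text
clock: 55.78
position: [0.6434, 0.1936, 0.0849]
ee_rot: [-0.003, 0.728, -0.685, 0.002]
contact_force: [-0.2, -2.7, 5.4]
width: 0.0133
```

Call:
send_rows(
  delta_pos=[
    [0, 0, 0],
    [0, 0, 0],
    [0, 0, 0],
  ],
  angular=[
    [0, 0, 0],
    [0, 0, 0],
    [0, 0, 0],
  ],
)

```text
clock: 56.03
position: [0.6434, 0.1936, 0.0849]
ee_rot: [-0.003, 0.729, -0.684, 0.002]
contact_force: [-0.4, -2.0, 4.8]
width: 0.0131
```

```bash
python3 - <<'E'
from h import *
snap('wrist','w30'); plan(.6425,.194,.083,-86.4)
E
```

```text
t 56.08 pos [0.6434 0.1936 0.0849] yaw -86.38 w 13.3 F [-0.9 -2.2  5.2] q [ 0.19  0.53  1.52 -0.    1.08  1.7 ] rows 1
 D [[-0.0011, 0.0021, 0.0048]] 
 A [[-0.091, 0.007, 0.004]]
```

View pics/w30.png

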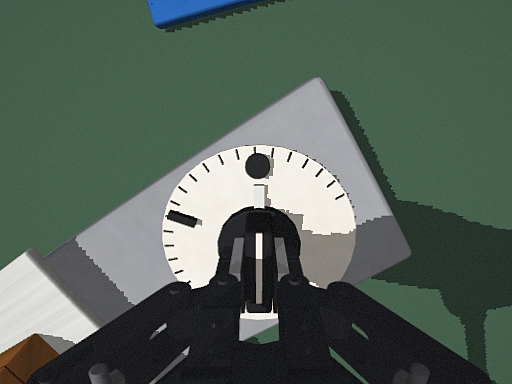

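The pointer (260,195) meets the weigh stud (258,166). I'll release and go straight up.

Call:
send_rows(
  delta_pos=[
    [0, 0, 0],
    [0, 0, 0],
    [0, 0, 0],
    [0, 0, -0.03],
    [0, 0, -0.06],
  ],
  angular=[
    [0, 0, 0],
    [0, 0, 0],
    [0, 0, 0],
    [0, 0, 0],
    [0, 0, 0],
  ],
  hand=40,
)

```text
clock: 56.5
position: [0.6395, 0.1939, 0.1162]
ee_rot: [0.001, 0.729, -0.685, -0.002]
contact_force: [-0.3, 0.9, -0.4]
width: 0.04
```

Call:
send_rows(
  delta_pos=[
    [0, 0, -0.08],
    [0, 0, -0.08],
    [0, 0, -0.08],
    [0, 0, -0.08],
    [0, 0, -0.08],
  ],
  angular=[
    [0, 0, 0],
    [0, 0, 0],
    [0, 0, 0],
    [0, 0, 0],
    [0, 0, 0],
  ],
)

```text
clock: 56.92
position: [0.6409, 0.1941, 0.2812]
ee_rot: [-0.002, 0.729, -0.685, 0.001]
contact_force: [0.4, -0.8, -0.1]
width: 0.0397
```

Call:
send_rows(
  delta_pos=[
    [0, -0.08, -0.03],
    [0, -0.08, 0],
    [0, 0, 0],
    [0, 0, 0],
    [0, 0, 0],
  ],
  angular=[
    [0, 0, 0],
    [0, 0, 0],
    [0, 0, 0],
    [0, 0, 0],
    [0, 0, 0],
  ],
)

```text
clock: 57.33
position: [0.7044, 0.1979, 0.2904]
ee_rot: [-0.001, 0.729, -0.685, -0.0]
contact_force: [-0.5, -0.2, 0.3]
width: 0.0401
```

```bash
python3 - <<'E'
from h import *
snap('wrist','w31'); snap('top','t31'); snap('side','s31')
plan(.6425,.194,.3,-86.4)
a=cv2.resize(load('t31')[0][110:270,60:220],(480,480),interpolation=cv2.INTER_CUBIC); b=cv2.resize(load('s31')[0][60:220,180:340],(480,480),interpolation=cv2.INTER_CUBIC)
cv2.imwrite('pics/z31.png',cv2.resize(np.hstack([a,b]),(800,400)))
E
```

```text
t 57.48 pos [0.7041 0.198  0.2911] yaw -86.39 w 39.7 F [-0.5  0.  -0.6] q [0.18 0.51 1.04 0.   1.59 1.69] rows 2
 D [[0.0001, 0.0771, -0.0113], [0.0002, 0.0771, -0.0112]] 
 A [[-0.015, 0.012, 0.001], [-0.015, 0.012, 0.001]]
```

View pics/w31.png

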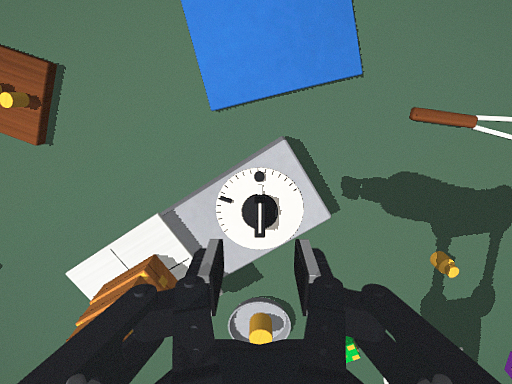

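View pics/z31.png

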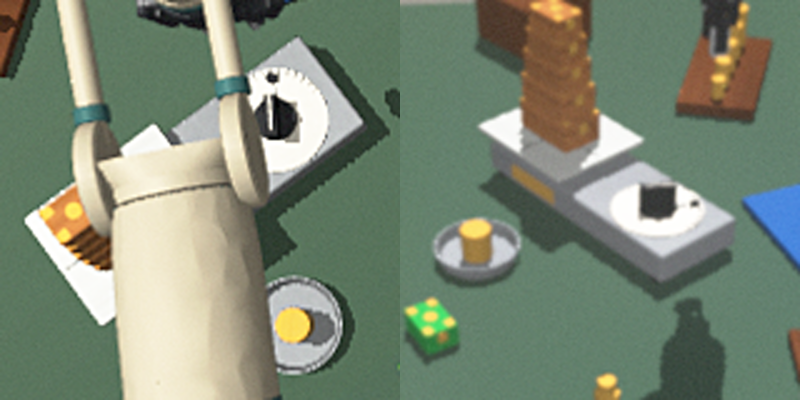

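Pointer nose and stud line up in the wrist view (260,187 and 259,176). I'll swing the arm clear and check the column unobstructed.

Call:
send_rows(
  delta_pos=[
    [0.08, 0, 0],
    [0.08, 0, 0],
    [0.08, 0, 0],
    [0.08, 0, 0],
    [0.08, 0, 0],
  ],
  angular=[
    [0, 0, 0],
    [0, 0, 0],
    [0, 0, 0],
    [0, 0, 0],
    [0, 0, 0],
  ],
)

```text
clock: 57.9
position: [0.7142, 0.0373, 0.2912]
ee_rot: [-0.002, 0.729, -0.684, 0.0]
contact_force: [-0.1, -0.2, -0.2]
width: 0.0397
```

Call:
send_rows(
  delta_pos=[
    [0.08, 0, 0],
    [0.08, 0, 0],
    [0, 0, 0],
    [0, 0, 0],
    [0, 0, 0],
  ],
  angular=[
    [0, 0, 0],
    [0, 0, 0],
    [0, 0, 0],
    [0, 0, 0],
    [0, 0, 0],
  ],
)

```text
clock: 58.32
position: [0.7186, -0.0251, 0.2908]
ee_rot: [-0.002, 0.729, -0.685, 0.0]
contact_force: [0.1, 0.9, 0.3]
width: 0.04
```

```bash
python3 - <<'E'
from h import *
snap('top','t32'); snap('side','s32')
b,P=brass('t32',.255,np.array((.525,.356)),.05,3)
brass('t32',.046,np.array((.408,.178)),.05,3)
print(dishfit('t32',(190,245)))
c,d=load('t0' if 0 else 'top0')[0],load('t32')[0]
a=cv2.resize(d[110:270,60:220],(480,480),interpolation=cv2.INTER_CUBIC); s=cv2.resize(load('s32')[0][60:220,180:340],(480,480),interpolation=cv2.INTER_CUBIC)
cv2.imwrite('pics/z32.png',cv2.resize(np.hstack([a,s]),(800,400)))
E
```

```text
px [ 93.1 184. ] w [0.5489 0.346 ] area 20
  px [ 99.6 192.8] w [0.5268 0.3299] area 23
  px [ 88.9 193.8] w [0.5251 0.3559] area 38
  px [107.2 192.8] w [0.5265 0.3116] area 3
  px [ 78.3 194.9] w [0.523  0.3816] area 20
  px [ 85.  203.7] w [0.5011 0.3652] area 22
  px [176.8 239.6] w [0.4079 0.1752] area 144
(array([     0,      0,    512,    384, 181454], dtype=int32), ((581.224365234375, -47.830406188964844), (1249.7098388671875, 1831.426025390625), 178.18853759765625))
```

View pics/z32.png

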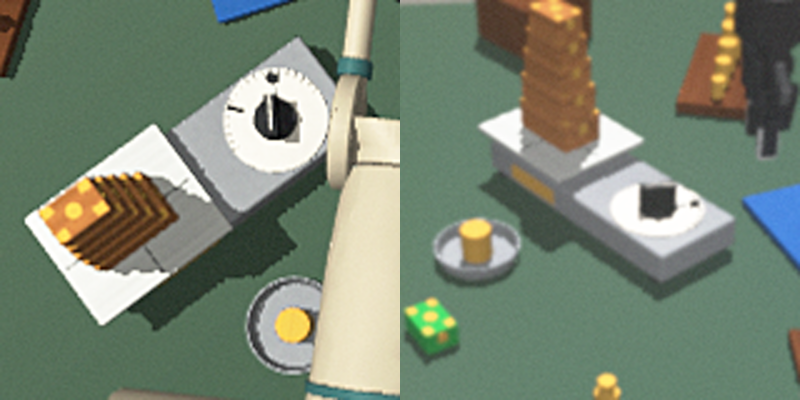

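View pics/t32.png

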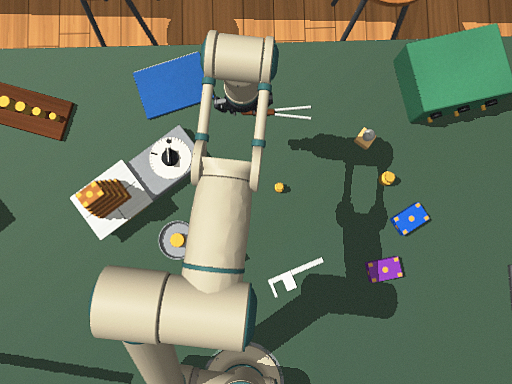

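The column stands straight, with its top centre at (0.525, 0.356). The cylinder is in the dish at (0.408, 0.175), the pointer is on the stud, and the bystanders are where they were. The arm is clear, so I'm handing in.

```bash
python3 -c "
from rig import manip
print(manip.get_state()['clock']); print(manip.sign_off())"
```

```text
58.4167
the job is handed in; nothing more can be done
None
```

I did the task in the order asked and handed the job in at 58.4 s of the 210 s allowed. The hand-in reports no verdict.

- **Arrest:** I turned the knob to the arrest bar first, while the cylinder still stood on the pan. Pictures taken while stacking and just before the last turn still showed the pointer on the bar, within about half a degree in the last one.
- **Cylinder:** It stands upright in the grey dish. My last measurement put it about 3 mm from the dish's centre as measured at the start.
- **Column:** All five cases were there and are stacked largest to smallest on the pan. Each measured within about 2 mm of the pan's centre. Every case's length was within about half a degree of the pan's long side.
- **Weigh:** I then turned the knob to the round mark. The pointer lines up with it in the close pictures.
- **Rest of the bench:** I compared the first and last pictures by eye. Both other brass masses, the plumb bob and the decoy boxes are where they started. So is the visible part of the tongs; the arm hid their handle in the last picture. The arm was clear of everything at hand-in.

**Checks that failed or disagreed:** In the last top view the arm partly hid the dish, so its automatic outline fit failed; I judged it by eye and from the cylinder's position. While setting the cases down, sideways position readings differed by 1–2 mm before and after lowering, so I corrected each one just above contact.

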